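# Clear the fold-down ledge: clip the spice canisters, nest the measuring cups

## Robot

A 6-joint arm with a two-finger parallel gripper is mounted at the origin on the work surface. World frame = base frame: x ahead of the robot, y to its left, z up, the work surface at z = 0. Lengths are in m, angles in rad, forces in N, time in s.
With the tool pointing down it reaches from about 0.3 to 0.85 m from the base axis. Payload 4.2 kg.
Tool frame: the origin (TCP) lies midway between the tips of the shut fingers; the grasp point (between the pads) lies bot.grip_depth behind it (bot.grip_depth is the distance from the TCP to the grasp point, in m); z points along the fingers, y is the direction in which the jaws open and shut (so a half turn about z gives the same grasp; the last joint's range is limited). The gripper opens to 91 mm and grips with 3 to 60 N. Pads are 32 mm wide; open, the fingers measure 118 mm over their backs; the gripper's body (76 mm by 178 mm) begins 60 mm behind the grasp point.
Start: joints at [-1.229, 0.32, 1.565, -0, 1.257, -0.02], TCP at [0.204, -0.538, 0.214] pointing down, gripper open.
Joint ranges: [-3.11, 3.11], [-0.84, 2.01], [0.21, 2.61], [-1.34, 4.49], [0.05, 2.63], [-2.56, 2.56]. Speed limits (rad/s): [2.57, 2.57, 3.14, 3.14, 3.14, 3.14].

## Interface

Orientations are given as a unit quaternion [w, x, y, z].
In Python, from cell import monitor, eyes, bot gives the robot as it stands.
- The arm moves only by the shell command python3 -m jog 'ROWS'. ROWS is JSON, a list of rows, each an object of numbers: "tx", "ty", "tz": the shift along the tool's x, y, z in cm; "wx", "wy", "wz": the turn, a rotation vector about the tool's x, y, z in degrees; "gripper": the gripper command: -1 is shut, 1 is fully open, values between are in proportion. A call has 1 to 10 rows; each row shifts and turns the commanded pose from where the row before left it, along the tool's axes as they then stand; what a row does not reach is not made up. A row lasts 1/10 s, in which the tool goes at most 50 mm and 8.59 degrees, less where a joint would pass 70% of its speed; a pose out of reach is approached as far as the arm can. A call with a gripper value outside its range is refused whole. The fingers move at their own pace and stop on an object; the grip force is fixed at half the most. Time passes only in rows, so rows that do not move let the fingers close. It gives the time, the measured TCP pose, the force and the opening at its end, in the units of the state.
- monitor.read_state(): the state, without advancing time (a new reading comes with each control period).
- eyes.snapshot(name): name is "scene" or "top" or "wrist"; returns a dict with "image" (384x512x3 uint8, red, green, blue), "fx", "fy", "cx", "cy" (pixels), "extrinsics" (4x4, takes a point from camera to world coordinates). Camera axes: x right, y down, z forward; pixel columns grow to the right and rows downward; lengths in m; the calibration is good to about 2 mm. A picture is of the moment at which its call begins. There is no depth.
- bot.hand_in(): hands the job in, once; it reports no verdict.
The state is a dict: "time_s": time; "joint_positions": joint angles; "qvel": joint speeds; "joint_efforts": joint torques, N m; "tcp_pos": TCP position; "orientation": TCP orientation; "force": force on the tool from outside, world axes, zero at the start; "moment": the same for the moment, N m; "width": finger opening in m.
Only numpy, scipy, OpenCV 4.12 (cv2) and the standard library are available. Lean on these libraries where they do the work, as an engineer would, in place of code of your own. Each camera call takes 0.05 s, during which the arm holds its last target.

## Task

Clear up the ledge after cooking: push every spice canister that is out into a clip of its own on the clip rail, standing upright, until it has snapped in and is fully home, and nest the four measuring cups in size order inside one another, the largest standing upright on the ledge and every cup sitting on the floor of the next larger one. Do not shift the teapot, the glass, the rice bowl, the silicone lid or the bamboo salt pot.

Things in the scene. Friction and masses are not known exactly. Their poses are not given: they have to be found in the camera images.
- rail: dark steel clip rail, 460 mm long, 50 mm high, screwed to the ledge: five clips 90 mm apart, open to the rail's -x side. Origin on the ledge under the middle seat; x is the way to push, y along the rail, z up. Each clip is two sprung blue wires, 8 mm thick, 39 mm up, tips 34 mm in front of the seat, gap 37 mm. Pushing in takes up to 14 N, most about 22 mm short of home; then it drops, and a rubber stop ends it at the seat
- clip0 (a point): seat of clip 0: where the centre (axis, half-way up) of a canister lies when it is home in this clip, 45 mm above the ledge; same axes as the rail
- clip1 (a point): seat of clip 1: where the centre (axis, half-way up) of a canister lies when it is home in this clip, 45 mm above the ledge; same axes as the rail
- clip2 (a point): seat of clip 2: where the centre (axis, half-way up) of a canister lies when it is home in this clip, 45 mm above the ledge; same axes as the rail
- clip3 (a point): seat of clip 3: where the centre (axis, half-way up) of a canister lies when it is home in this clip, 45 mm above the ledge; same axes as the rail
- clip4 (a point): seat of clip 4: where the centre (axis, half-way up) of a canister lies when it is home in this clip, 45 mm above the ledge; same axes as the rail
- can0_mid (a point): spice canister with a red twist cap: aluminium, 90 mm tall, 54 mm in diameter, with a narrow waist (44 mm in diameter, from 24 to 55 mm up) that the clip wires go round; cap is the top 27 mm. About 0.13 to 0.24 kg. This point is its centre, on the axis, 45 mm up; z is its axis, upwards. May be absent
- can1_mid (a point): spice canister with a yellow twist cap: aluminium, 90 mm tall, 54 mm in diameter, with a narrow waist (44 mm in diameter, from 24 to 55 mm up) that the clip wires go round; cap is the top 27 mm. About 0.13 to 0.24 kg. This point is its centre, on the axis, 45 mm up; z is its axis, upwards. May be absent
- can2_mid (a point): spice canister with a green twist cap: aluminium, 90 mm tall, 54 mm in diameter, with a narrow waist (44 mm in diameter, from 24 to 55 mm up) that the clip wires go round; cap is the top 27 mm. About 0.13 to 0.24 kg. This point is its centre, on the axis, 45 mm up; z is its axis, upwards. May be absent
- can3_mid (a point): spice canister with a black twist cap: aluminium, 90 mm tall, 54 mm in diameter, with a narrow waist (44 mm in diameter, from 24 to 55 mm up) that the clip wires go round; cap is the top 27 mm. About 0.13 to 0.24 kg. This point is its centre, on the axis, 45 mm up; z is its axis, upwards. May be absent
- can4_mid (a point): spice canister with an orange twist cap: aluminium, 90 mm tall, 54 mm in diameter, with a narrow waist (44 mm in diameter, from 24 to 55 mm up) that the clip wires go round; cap is the top 27 mm. About 0.13 to 0.24 kg. This point is its centre, on the axis, 45 mm up; z is its axis, upwards. May be absent
- cupA_mid (a point): largest of four copper measuring cups: 92 mm across the rim, 82 mm across the foot, 48 mm tall, wall 3 mm, floor 7 mm thick, 81 g. Flat handle (14 mm wide, 5 mm thick, top level with the rim) along the cup's +x, ending 105 mm from its axis. Point on the axis, 24 mm up; z up. Nested, a cup sits 7 mm higher than the next larger with 4 mm play all round, its handle 2 mm above the larger one's rim and handle
- cupB_mid (a point): second largest of four copper measuring cups: 76 mm across the rim, 67 mm across the foot, 48 mm tall, wall 3 mm, floor 7 mm thick, 72 g. Flat handle (14 mm wide, 5 mm thick, top level with the rim) along the cup's +x, ending 95 mm from its axis. Point on the axis, 24 mm up; z up. Nested, a cup sits 7 mm higher than the next larger with 4 mm play all round, its handle 2 mm above the larger one's rim and handle
- cupC_mid (a point): third largest of four copper measuring cups: 61 mm across the rim, 53 mm across the foot, 48 mm tall, wall 3 mm, floor 7 mm thick, 63 g. Flat handle (14 mm wide, 5 mm thick, top level with the rim) along the cup's +x, ending 95 mm from its axis. Point on the axis, 24 mm up; z up. Nested, a cup sits 7 mm higher than the next larger with 4 mm play all round, its handle 2 mm above the larger one's rim and handle
- cupD_mid (a point): smallest of four copper measuring cups: 47 mm across the rim, 40 mm across the foot, 48 mm tall, wall 3 mm, floor 7 mm thick, 54 g. Flat handle (14 mm wide, 5 mm thick, top level with the rim) along the cup's +x, ending 95 mm from its axis. Point on the axis, 24 mm up; z up. Nested, a cup sits 7 mm higher than the next larger with 4 mm play all round, its handle 2 mm above the larger one's rim and handle
- teapot_mid (a point): blue ceramic teapot, 132 mm in diameter with spout (+y) and handle (-y) reaching 115 mm from its axis, 118 mm tall; point on the axis 50 mm up. Bystander
- glass_mid (a point): glass cup, 68 mm in diameter, 85 mm tall; point at its centre. Bystander
- ricebowl_mid (a point): white rice bowl without handle, 116 mm across, 58 mm tall; point at its centre. Bystander
- lid_mid (a point): red silicone lid, 110 mm in diameter, 6 mm thick with a knob 24 mm high, lying on the ledge; point at its centre. Bystander
- saltpot_mid (a point): round bamboo salt pot with a swivel lid, 74 mm in diameter, 45 mm tall; point at its centre. Bystander
Things that resemble listed ones, but are neither listed nor needed, are in the scene too. What is shaped like the part that bears cupC_mid but purple is not meant.

How it is judged:
By the outcome, as a careful person would: the job done as asked, in the order asked, and still so for the second after the job is handed in, with the robot touching nothing.
Of can0, can1, can2, can3, can4 only 3 to 5 are there at a start; the rules pass over those that are not, and their reading is None.
At some moment in a run one of cupA, cupB, cupC, cupD may be knocked a few centimetres aside while the robot is not near it.
It also fails if it takes over 210 s, if anything falls off the work surface, if the arm or the gripper's body presses on something with over 40 N, if the wrist force passes 120 N, or if a joint passes its speed limit or range.

## Working session

There is one attempt and no reset: what is moved stays moved. The work goes in short steps, Python scripts to look and compute and a shell command to move; the robot and the scene stay as the last step left them, time stands still between calls to the robot, and variables do not carry over. Pictures are saved under pics/ and viewed, and the job is handed in when it is done.

```bash
ls; mkdir -p pics
cat > h.py <<'E'
import numpy as np, cv2
from cell import monitor, eyes, bot
def snap(n,f=None):
    s=eyes.snapshot(n)
    if f: cv2.imwrite('pics/'+f+'.png',cv2.cvtColor(s['image'],cv2.COLOR_RGB2BGR))
    return s
def ray(s,u,v,z):
    E=np.array(s['extrinsics']);d=E[:3,:3]@np.array([(u-s['cx'])/s['fx'],(v-s['cy'])/s['fy'],1])
    o=E[:3,3];return o+d*(z-o[2])/d[2]
def proj(s,p):
    E=np.linalg.inv(np.array(s['extrinsics']));q=E[:3,:3]@np.array(p)+E[:3,3]
    return s['fx']*q[0]/q[2]+s['cx'],s['fy']*q[1]/q[2]+s['cy']
E
python3 - <<'E'
from h import *
print(monitor.read_state(),bot.grip_depth)
for n in ['scene','top','wrist']:
    s=snap(n,n+'0');print(n,s['fx'],s['cx'],s['cy'],np.round(s['extrinsics'],3).tolist())
E
```

```text
pics
{'time_s': 0.0, 'joint_positions': array([-1.22899895e+00,  3.20293165e-01,  1.56570656e+00,  1.47783492e-05,
        1.25740729e+00, -2.00105195e-02]), 'qvel': array([-0.00189309, -0.00179683, -0.00052408, -0.00050366,  0.00166141,
        0.00040822]), 'joint_efforts': array([ 2.18844660e-03, -4.12457657e+01, -2.31970632e+01,  7.31473952e-02,
        4.57364798e-02, -1.43874754e-04]), 'tcp_pos': array([ 0.2033537 , -0.53727899,  0.21310888]), 'orientation': array([-8.96588894e-04,  9.83681464e-01,  1.79916522e-01, -1.38393893e-04]), 'force': array([-0.16406087,  0.5738676 , -0.63167975]), 'moment': array([-0.02142882, -0.00948705, -0.06126046]), 'width': 0.09086321486499423} 0.0188
scene 469.4447466107623 256.38885087934204 191.84680978518782 [[0.819, 0.397, -0.414, 1.041], [0.573, -0.584, 0.574, -0.811], [-0.015, -0.708, -0.706, 1.017], [0.0, 0.0, 0.0, 1.0]]
top 454.52964440731773 250.64701036041166 189.31007134174675 [[-0.028, -0.991, 0.129, 0.281], [-1.0, 0.028, 0.002, -0.032], [-0.005, -0.129, -0.992, 1.385], [0.0, 0.0, 0.0, 1.0]]
wrist 291.3169313059985 252.97430569130603 191.5848179941189 [[0.354, -0.896, -0.267, 0.278], [-0.935, -0.34, -0.1, -0.507], [-0.001, 0.285, -0.959, 0.384], [0.0, 0.0, 0.0, 1.0]]
```

View pics/scene0.png

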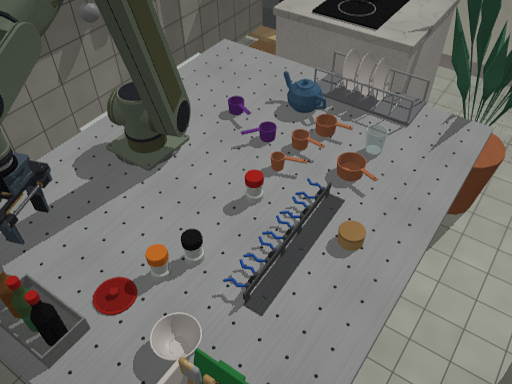

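View pics/top0.png

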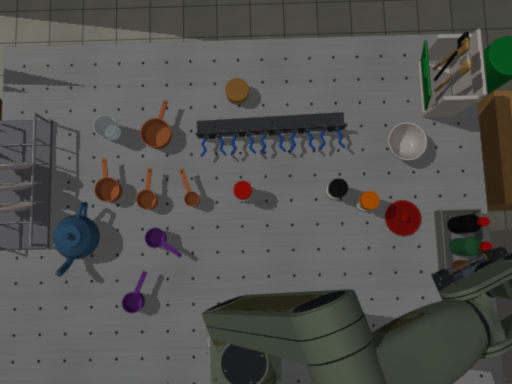

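View pics/wrist0.png

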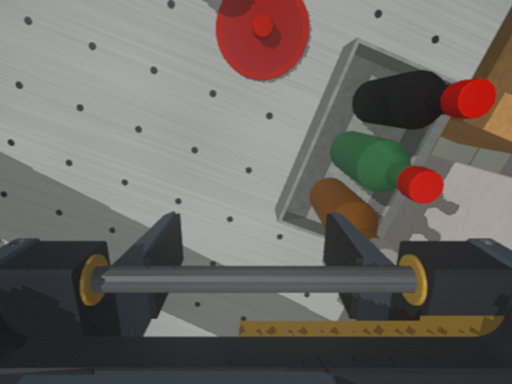

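Scene: three canisters are out, red (top 243,190), black (338,188) and orange (369,201). The rail is at top (270,125), with its clips open downwards (−x). Copper cups are at (157,133), (108,190), (147,200) and (192,199), and there are two purple decoys. Next I measure.

```bash
cat > meas.py <<'E'
from h import *
def blobs(s,m,z,mn=30):
    n,l,st,c=cv2.connectedComponentsWithStats(m.astype(np.uint8))
    return [(int(st[i][4]),np.round(c[i],1).tolist(),np.round(ray(s,*c[i],z)[:2],4).tolist(),st[i][:4].tolist()) for i in range(1,n) if st[i][4]>=mn]
E
python3 - <<'E'
from meas import *
s=snap('top'); im=s['image']; h=cv2.cvtColor(im,cv2.COLOR_RGB2HSV); H,S,V=[h[...,i].astype(int) for i in range(3)]
for n,m in dict(red=((H<4)|(H>176))&(S>180)&(V>100),orange=(H>=9)&(H<16)&(S>200)&(V>180),black=(V<45),blue=(H>105)&(H<120)&(S>150)&(V>100),copper=(H>3)&(H<14)&(S>120)&(S<235)&(V>60)).items():
    for z in ([.09] if n in('red','orange','black') else [.039] if n=='blue' else [.046]):
        for b in blobs(s,m,z): print(n,b)
big=cv2.resize(im[80:260,80:440],None,fx=2.2,fy=2.2,interpolation=2)
cv2.imwrite('pics/topz.png',big[...,::-1])
E
```

```text
red (248, [242.3, 189.5], [0.4496, -0.0061], [234, 181, 18, 18])
red (74, [410.8, 212.3], [0.3705, -0.4844], [394, 201, 27, 33])
red (34, [404.3, 217.1], [0.3575, -0.4651], [401, 214, 7, 7])
red (69, [484.3, 221.1], [0.3396, -0.6907], [480, 217, 10, 9])
red (42, [393.4, 228.7], [0.3254, -0.4317], [386, 220, 21, 15])
red (61, [486.4, 245.6], [0.2705, -0.6903], [482, 242, 10, 9])
black (76, [461.6, 38.9], [0.8856, -0.6743], [457, 32, 12, 16])
black (100, [446.1, 64.6], [0.8068, -0.6213], [434, 52, 24, 29])
black (231, [496.9, 81.4], [0.7503, -0.7668], [488, 74, 24, 19])
black (1595, [273.2, 126.3], [0.6333, -0.1014], [197, 114, 149, 25])
black (286, [338.0, 187.9], [0.4465, -0.281], [329, 179, 19, 21])
black (619, [465.3, 224.9], [0.3305, -0.6361], [447, 211, 36, 32])
black (95, [90.5, 224.1], [0.3625, 0.4288], [81, 217, 18, 24])
black (467, [490.7, 257.2], [0.2381, -0.6993], [468, 247, 44, 26])
black (39, [461.4, 253.5], [0.2506, -0.6181], [453, 252, 17, 4])
black (373, [445.7, 278.3], [0.1833, -0.5683], [433, 269, 31, 23])
black (198, [498.2, 291.9], [0.1422, -0.711], [486, 284, 26, 
[... 685 characters left out ...]
0.4, 138.8], [0.6026, -0.306], [338, 131, 7, 17])
blue (34, [292.3, 141.5], [0.5985, -0.16], [290, 133, 5, 18])
blue (34, [310.6, 140.6], [0.5996, -0.2156], [308, 133, 7, 17])
blue (31, [262.5, 143.2], [0.5957, -0.0699], [260, 135, 6, 17])
blue (33, [281.0, 142.9], [0.5952, -0.1258], [279, 135, 6, 16])
blue (31, [221.5, 145.5], [0.5923, 0.0545], [219, 138, 7, 17])
copper (787, [156.5, 130.5], [0.6428, 0.2496], [140, 101, 31, 47])
copper (570, [107.5, 186.3], [0.4765, 0.3957], [94, 159, 28, 43])
copper (411, [146.8, 194.6], [0.4481, 0.2787], [136, 168, 22, 41])
copper (275, [189.1, 192.2], [0.4518, 0.1529], [179, 169, 21, 37])
copper (31, [372.6, 204.1], [0.4009, -0.3889], [361, 193, 19, 17])
```

View pics/topz.png

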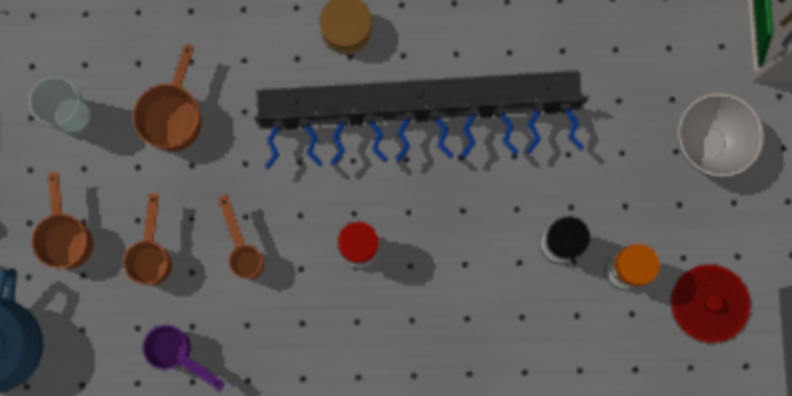

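```bash
cat > plan.py <<'E'
import sys
from h import *
from scipy.spatial.transform import Rotation as R
# python3 plan.py x y z yaw_deg : yaw of tool x axis, tool down; measured -> target
def plan(x,y,z,yaw):
    st=monitor.read_state();q=st['orientation'];Rc=R.from_quat([q[1],q[2],q[3],q[0]])
    Rt=R.from_euler('z',yaw,degrees=True)*R.from_rotvec([np.pi,0,0])
    w=(Rc.inv()*Rt).as_rotvec(degrees=True)
    d=np.array([x,y,z])-st['tcp_pos']
    print('t',round(st['time_s'],2),'rotvec tool',w.round(2),' shift AFTER turn cm',(Rt.inv().apply(d)*100).round(2),'width',round(st['width'],4),'F',np.round(st['force'],1), 'tcp',st['tcp_pos'].round(4))
if __name__=='__main__': plan(*map(float,sys.argv[1:5]))
E
python3 plan.py .40 -.281 .25 2.2
```

```text
t 0.2 rotvec tool [-6.000e-02  1.000e-02  1.853e+01]  shift AFTER turn cm [ 20.63 -24.88  -3.66] width 0.0911 F [ 0.2  0.1 -0.4] tcp [ 0.2034 -0.5375  0.2134]
```

```bash
python3 -m jog '[{"tz":-1.8,"wz":6.2},{"tz":-1.9,"wz":6.2},{"wz":6.1},{"tx":3.4,"ty":-3.5},{"tx":3.4,"ty":-3.5},{"tx":3.4,"ty":-3.5},{"tx":3.4,"ty":-3.5},{"tx":3.4,"ty":-3.5},{"tx":3.6,"ty":-3.5},{"ty":-3.8,"gripper":0.5}]'; python3 -m jog '[{},{}]'
python3 - <<'E'
from h import *
s=snap('wrist','w1')
E
python3 plan.py .40 -.281 .25 2.2
```

```text
t 0.25 rotvec tool [-4.000e-02  1.000e-02  1.853e+01]  shift AFTER turn cm [ 20.62 -24.88  -3.64] width 0.0915 F [-0.5  0.1 -1.1] tcp [ 0.2035 -0.5376  0.2136]$[0]: bad value
$[0]: bad value
```

View pics/w1.png

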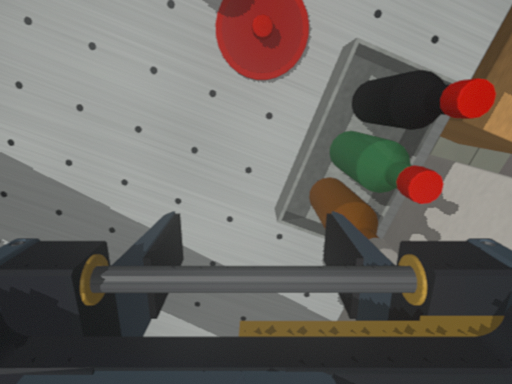

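The picture is unchanged because the move was refused. I'll check whether every key is required in each row.

```bash
python3 -m jog '[{"tx":0,"ty":0,"tz":-1.8,"wx":0,"wy":0,"wz":6.2,"gripper":1}]';  python3 -m jog '[{"tz":-1.9,"wz":6.2,"gripper":1}]'
```

```text
time_s: 0.35
tcp_pos: [0.203, -0.5362, 0.2296]
orientation: [-0.003, 0.992, 0.125, -0.001]
force: [-0.2, 0.1, 0.4]
width: 0.0913$[0]: bad value
```

```bash
python3 -m jog '[{"tx":0,"ty":0,"tz":-1.9,"wx":0,"wy":0,"wz":6.2,"gripper":1},{"tx":0,"ty":0,"tz":0,"wx":0,"wy":0,"wz":6.1,"gripper":1},{"tx":3.4,"ty":-3.5,"tz":0,"wx":0,"wy":0,"wz":0,"gripper":0.5},{"tx":3.4,"ty":-3.5,"tz":0,"wx":0,"wy":0,"wz":0,"gripper":0.5},{"tx":3.4,"ty":-3.5,"tz":0,"wx":0,"wy":0,"wz":0,"gripper":0.5},{"tx":3.4,"ty":-3.5,"tz":0,"wx":0,"wy":0,"wz":0,"gripper":0.5},{"tx":3.4,"ty":-3.5,"tz":0,"wx":0,"wy":0,"wz":0,"gripper":0.5},{"tx":3.6,"ty":-3.5,"tz":0,"wx":0,"wy":0,"wz":0,"gripper":0.5},{"tx":0,"ty":-3.8,"tz":0,"wx":0,"wy":0,"wz":0,"gripper":0.5},{"tx":0,"ty":0,"tz":0,"wx":0,"wy":0,"wz":0,"gripper":0.5}]'
python3 - <<'E'
from h import *
s=snap('wrist','w2')
E
python3 plan.py .40 -.281 .25 2.2
```

```text
time_s: 1.35
tcp_pos: [0.3996, -0.2781, 0.2509]
orientation: [-0.001, 1.0, 0.022, -0.0]
force: [0.7, -0.6, 1.0]
width: 0.0682
t 1.4 rotvec tool [0.01 0.02 0.23]  shift AFTER turn cm [0.03 0.06 0.11] width 0.0681 F [ 0.5  0.2 -0.4] tcp [ 0.3997 -0.2804  0.2511]
```

View pics/w2.png

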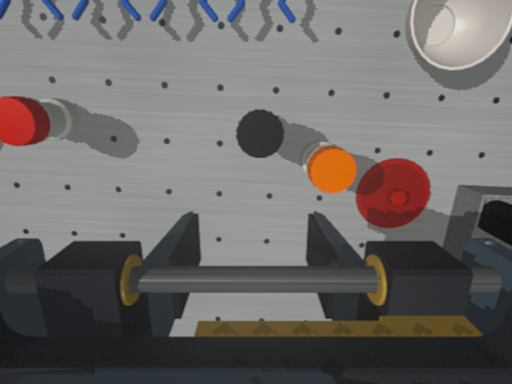

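The wrist view shows the black cap at (260,133), orange at (331,169), red at (20,121), and the wires along the top edge.

```bash
cat > caps.py <<'E'
from meas import *
def caps(n,mn=150):
    s=snap(n);im=s['image'];h=cv2.cvtColor(im,cv2.COLOR_RGB2HSV);H,S,V=[h[...,i].astype(int) for i in range(3)]
    for k,m in dict(red=((H<4)|(H>176))&(S>180)&(V>100),orange=(H>=8)&(H<18)&(S>200)&(V>140),black=(V<50)&(S<120),blue=(H>105)&(H<120)&(S>150)&(V>100)).items():
        z=.039 if k=='blue' else .09
        m=cv2.morphologyEx(m.astype(np.uint8),cv2.MORPH_OPEN,np.ones((3,3))) if k!='blue' else m.astype(np.uint8)
        cs,_=cv2.findContours(m,0,2)
        for c in cs:
            a=cv2.contourArea(c)
            if k=='blue' and a>60 and n=='wrist': 
                p=c[:,0]; t=p[p[:,1].argmax()]; print('wire',cv2.boundingRect(c),ray(s,*(cv2.moments(c)['m10']/a,cv2.moments(c)['m01']/a),z)[:2].round(4),'tip',t,ray(s,*t,z)[:2].round(4))
            elif k!='blue' and mn<a<6000:
                (u,v),r=cv2.minEnclosingCircle(c)
                if a>.8*3.14*r*r:
                    (u,v),_,_=cv2.fitEllipse(c); print(k,round(u,1),round(v,1),'r',round(r,1),'fill',round(a/3.14/r/r,2),ray(s,u,v,z)[:2].round(4))
if __name__=='__main__':
    import sys
    caps('wrist');print();caps('top')
E
python3 caps.py
```

```text
orange 329.5 169.6 r 23.5 fill 0.89 [ 0.4118 -0.367 ]
wire (276, 0, 16, 22) [ 0.5861 -0.3056] tip [288  21] [ 0.5755 -0.312 ]
wire (225, 0, 17, 21) [ 0.5843 -0.2479] tip [226  20] [ 0.5735 -0.2396]
wire (197, 0, 17, 21) [ 0.5831 -0.2155] tip [211  20] [ 0.5727 -0.2221]
wire (148, 0, 15, 20) [ 0.581  -0.1575] tip [149  19] [ 0.5707 -0.1499]
wire (119, 0, 18, 20) [ 0.5797 -0.1257] tip [133  19] [ 0.5699 -0.1313]
wire (70, 0, 15, 20) [ 0.5774 -0.0669] tip [73 19] [ 0.5669 -0.0614]
wire (40, 0, 19, 19) [ 0.5765 -0.0358] tip [56 18] [ 0.5671 -0.0418]

red 242.2 189.5 r 8.8 fill 0.9 [ 0.4495 -0.0061]
```

Run:
```python
from h import *
s=snap('wrist');im=s['image'];print(im[125:140:5,250:270:5].tolist()); t=snap('top')['image']; print(t[201,369].tolist())
g=im.max(2); m=((g<65)).astype(np.uint8); m[:, :200]=0;m[180:]=0;m[:,300:]=0
m=cv2.morphologyEx(m,cv2.MORPH_OPEN,np.ones((7,7)))
for c in cv2.findContours(m,0,2)[0]:
    (u,v),r,_=cv2.fitEllipse(c);print(u,v,r,cv2.contourArea(c),ray(s,u,v,.09)[:2])
```

```text
[[[53, 52, 52], [51, 51, 52], [52, 51, 51], [53, 52, 53]], [[53, 53, 53], [50, 51, 51], [53, 52, 52], [50, 52, 51]], [[52, 52, 51], [50, 50, 49], [52, 53, 51], [52, 51, 50]]]
[53, 59, 48]
255.31871032714844 133.32720947265625 (45.12999725341797, 45.93922805786133) 1615.5 [ 0.44950708 -0.28151487]
```

Run:
```python
from h import *
s=snap('wrist');im=s['image'];g=im.max(2)
print(g[133,225:300].tolist());print(g[100:165,258].tolist())
print(proj(s,[.4465,-.281,.09]))
cv2.imwrite('pics/c1.png',cv2.resize(im[90:220,200:400],None,fx=4,fy=4)[...,::-1])
```

```text
[156, 155, 156, 157, 156, 141, 104, 63, 52, 54, 54, 54, 54, 54, 52, 53, 54, 52, 53, 52, 53, 52, 51, 52, 53, 54, 50, 54, 50, 51, 52, 50, 51, 52, 52, 51, 51, 51, 51, 50, 51, 53, 51, 51, 51, 51, 50, 51, 51, 51, 50, 51, 54, 73, 95, 105, 105, 104, 103, 102, 103, 104, 103, 104, 104, 104, 104, 104, 105, 104, 106, 106, 103, 103, 104]
[148, 150, 148, 148, 150, 151, 149, 149, 134, 89, 54, 52, 52, 54, 53, 54, 53, 53, 53, 54, 53, 53, 52, 53, 53, 52, 51, 53, 51, 52, 50, 51, 50, 52, 52, 50, 51, 51, 53, 50, 52, 49, 53, 50, 52, 53, 52, 52, 52, 51, 52, 51, 51, 51, 53, 50, 50, 89, 143, 155, 154, 153, 153, 152, 153]
(np.float64(254.16912840190633), np.float64(135.81256641005064))
```

View pics/c1.png

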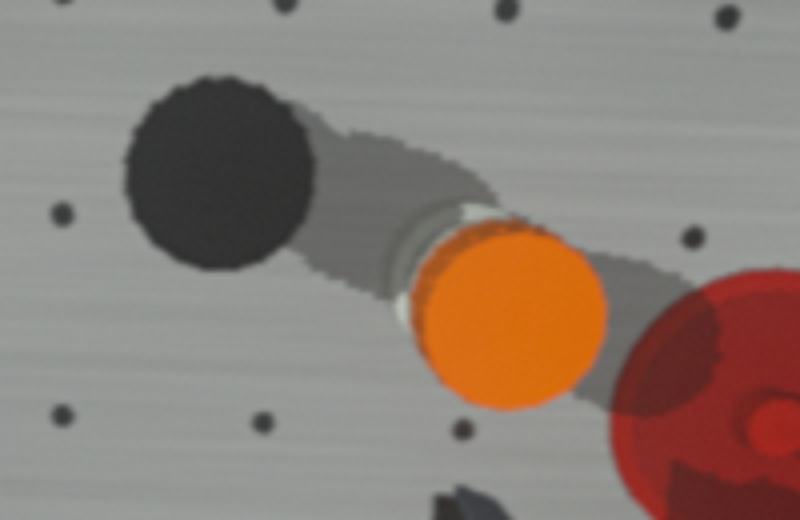

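Black is at (0.449,−0.2815) by wrist and (0.4465,−0.281) by top. Orange is near (0.413,−0.365).

```bash
python3 plan.py .448 -.2815 .049 2.1
```

```text
t 1.65 rotvec tool [ 0.02 -0.    0.03]  shift AFTER turn cm [ 4.87  0.   20.19] width 0.0684 F [ 0.4  0.  -0.4] tcp [ 0.3994 -0.2832  0.2509]
```

```bash
python3 -m jog '[{"tx":2.4,"ty":0,"tz":3,"wx":0,"wy":0,"wz":0,"gripper":0.5},{"tx":2.4,"ty":0,"tz":3,"wx":0,"wy":0,"wz":0,"gripper":0.5},{"tx":0,"ty":0,"tz":4,"wx":0,"wy":0,"wz":0,"gripper":0.5},{"tx":0,"ty":0,"tz":0,"wx":0,"wy":0,"wz":0,"gripper":0.5}]'; python3 plan.py .448 -.2815 .049 2.1
```

```text
time_s: 2.05
tcp_pos: [0.4443, -0.279, 0.146]
orientation: [-0.003, 1.0, 0.019, -0.005]
force: [-1.7, 0.1, -0.2]
width: 0.0682
t 2.05 rotvec tool [-0.38  0.56  0.07]  shift AFTER turn cm [0.36 0.26 9.7 ] width 0.0682 F [-1.7  0.1 -0.2] tcp [ 0.4443 -0.279   0.146 ]
```

```bash
python3 -m jog '[{"tx":0,"ty":0,"tz":0,"wx":0,"wy":0,"wz":0,"gripper":0.5},{"tx":0,"ty":0,"tz":0,"wx":0,"wy":0,"wz":0,"gripper":0.5}]'; python3 plan.py .448 -.2815 .049 2.1;python3 plan.py .448 -.2815 .049 2.1
```

```text
time_s: 2.25
tcp_pos: [0.4483, -0.2815, 0.153]
orientation: [0.001, 1.0, 0.019, 0.002]
force: [-0.5, -0.1, 0.3]
width: 0.0686
t 2.25 rotvec tool [ 0.13 -0.18  0.07]  shift AFTER turn cm [-3.00e-02 -1.00e-02  1.04e+01] width 0.0686 F [-0.5 -0.1  0.3] tcp [ 0.4483 -0.2815  0.153 ]
t 2.25 rotvec tool [ 0.13 -0.18  0.07]  shift AFTER turn cm [-3.00e-02 -1.00e-02  1.04e+01] width 0.0686 F [-0.5 -0.1  0.3] tcp [ 0.4483 -0.2815  0.153 ]
```

```bash
python3 -m jog '[{"tx":0,"ty":0,"tz":2.5,"wx":0,"wy":0,"wz":0,"gripper":0.5},{"tx":0,"ty":0,"tz":2.5,"wx":0,"wy":0,"wz":0,"gripper":0.5},{"tx":0,"ty":0,"tz":2.5,"wx":0,"wy":0,"wz":0,"gripper":0.5},{"tx":0,"ty":0,"tz":1.7,"wx":0,"wy":0,"wz":0,"gripper":0.5},{"tx":0,"ty":0,"tz":1,"wx":0,"wy":0,"wz":0,"gripper":0.5},{"tx":0,"ty":0,"tz":0,"wx":0,"wy":0,"wz":0,"gripper":0.5},{"tx":0,"ty":0,"tz":0,"wx":0,"wy":0,"wz":0,"gripper":-1},{"tx":0,"ty":0,"tz":0,"wx":0,"wy":0,"wz":0,"gripper":-1},{"tx":0,"ty":0,"tz":0,"wx":0,"wy":0,"wz":0,"gripper":-1},{"tx":0,"ty":0,"tz":0,"wx":0,"wy":0,"wz":0,"gripper":-1}]'; python3 plan.py .448 -.2815 .049 2.1
```

```text
time_s: 3.25
tcp_pos: [0.4487, -0.2813, 0.0504]
orientation: [0.001, 1.0, 0.02, 0.001]
force: [0.1, -1.6, 6.2]
width: 0.0534
t 3.25 rotvec tool [ 0.15 -0.17  0.14]  shift AFTER turn cm [-0.07  0.02  0.14] width 0.0534 F [ 0.1 -1.6  6.2] tcp [ 0.4487 -0.2813  0.0504]
```

```bash
python3 plan.py .51 -.0985 .0624 2.0; python3 -m jog '[{"tx":0,"ty":0,"tz":-1.2,"wx":0,"wy":0,"wz":0,"gripper":-1},{"tx":0.6,"ty":-2,"tz":0,"wx":0,"wy":0,"wz":0,"gripper":-1},{"tx":1.2,"ty":-3.5,"tz":0,"wx":0,"wy":0,"wz":0,"gripper":-1},{"tx":1.2,"ty":-3.5,"tz":0,"wx":0,"wy":0,"wz":0,"gripper":-1},{"tx":1.2,"ty":-3.5,"tz":0,"wx":0,"wy":0,"wz":0,"gripper":-1},{"tx":1.2,"ty":-3.5,"tz":0,"wx":0,"wy":0,"wz":0,"gripper":-1},{"tx":1.2,"ty":-2,"tz":0,"wx":0,"wy":0,"wz":0,"gripper":-1},{"tx":0,"ty":0,"tz":0,"wx":0,"wy":0,"wz":0,"gripper":-1},{"tx":0,"ty":0,"tz":0,"wx":0,"wy":0,"wz":0,"gripper":-1},{"tx":0,"ty":0,"tz":0,"wx":0,"wy":0,"wz":0,"gripper":-1}]'; python3 plan.py .51 -.0985 .0624 2.0
python3 - <<'E'
from h import *
s=snap('wrist','w3')
E
```

```text
t 3.25 rotvec tool [ 0.15 -0.17  0.24]  shift AFTER turn cm [  6.76 -18.05  -1.2 ] width 0.0534 F [ 0.1 -1.6  6.2] tcp [ 0.4487 -0.2813  0.0504]
time_s: 4.25
tcp_pos: [0.5058, -0.0984, 0.061]
orientation: [0.0, 1.0, 0.019, -0.0]
force: [0.5, 0.5, -0.9]
width: 0.0536
t 4.25 rotvec tool [0.   0.05 0.2 ]  shift AFTER turn cm [ 0.42  0.03 -0.14] width 0.0536 F [ 0.5  0.5 -0.9] tcp [ 0.5058 -0.0984  0.061 ]
```

View pics/w3.png

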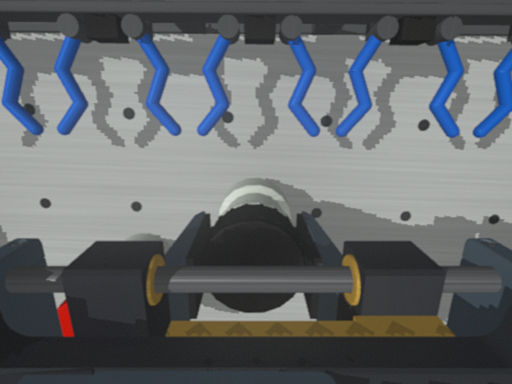

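The wrist view shows clip 2 straight ahead, tips at (203,131) and (314,131), with black held in front at (255,210).

Run:
```python
from meas import *
s=snap('wrist');h=cv2.cvtColor(s['image'],cv2.COLOR_RGB2HSV);H,S,V=[h[...,i].astype(int) for i in range(3)]
m=((H>105)&(H<120)&(S>150)&(V>90)).astype(np.uint8);m[170:]=0
for c in cv2.findContours(m,0,2)[0]:
    if cv2.contourArea(c)<300: continue
    p=c[:,0];low=p[p[:,1]>p[:,1].max()-6].mean(0);mo=cv2.moments(c);cc=(mo['m10']/mo['m00'],mo['m01']/mo['m00'])
    print(cv2.boundingRect(c),'tip',low.round(1),ray(s,*low,.039)[:2].round(4),'cen',ray(s,*cc,.039)[:2].round(4))
```

```text
(473, 49, 39, 88) tip [477.9 134. ] [ 0.5735 -0.2408] cen [ 0.5968 -0.2481]
(430, 40, 33, 97) tip [448.9 134.1] [ 0.5727 -0.222 ] cen [ 0.6013 -0.214 ]
(0, 39, 42, 95) tip [ 37.6 130.6] [0.5647 0.0455] cen [0.5894 0.0557]
(288, 37, 30, 99) tip [312.1 133.3] [ 0.5698 -0.1328] cen [ 0.5988 -0.1237]
(54, 37, 32, 97) tip [ 62.9 131.4] [0.5648 0.0292] cen [0.5945 0.0213]
(336, 35, 45, 101) tip [339.  134.3] [ 0.5698 -0.1504] cen [ 0.6002 -0.1591]
(198, 35, 32, 100) tip [203.2 132.2] [ 0.5678 -0.062 ] cen [ 0.5973 -0.069 ]
(137, 34, 42, 101) tip [174.6 131.8] [ 0.5674 -0.0434] cen [ 0.5962 -0.0333]
```

```bash
python3 -m jog '[{"tx":0,"ty":0.1,"tz":0.6,"wx":0,"wy":0,"wz":0.2,"gripper":-1},{"tx":0,"ty":0,"tz":0.5,"wx":0,"wy":0,"wz":0,"gripper":-1},{"tx":1.5,"ty":0,"tz":0,"wx":0,"wy":0,"wz":0,"gripper":-1},{"tx":1.5,"ty":0,"tz":0,"wx":0,"wy":0,"wz":0,"gripper":-1},{"tx":1.5,"ty":0,"tz":0,"wx":0,"wy":0,"wz":0,"gripper":-1},{"tx":0,"ty":0,"tz":0,"wx":0,"wy":0,"wz":0,"gripper":-1},{"tx":0,"ty":0,"tz":0,"wx":0,"wy":0,"wz":0,"gripper":-1}]'; python3 plan.py .604 -.0964 .0504 1.8
```

```text
time_s: 5.05
tcp_pos: [0.5528, -0.0977, 0.0504]
orientation: [0.0, 1.0, 0.018, 0.002]
force: [2.5, -0.3, 3.2]
width: 0.0538
t 5.05 rotvec tool [ 0.05 -0.19  0.22]  shift AFTER turn cm [ 5.12  0.03 -0.  ] width 0.0538 F [ 2.5 -0.3  3.2] tcp [ 0.5528 -0.0977  0.0504]
```

```bash
python3 -m jog '[{"tx":0.8,"ty":0,"tz":0.1,"wx":0,"wy":0,"wz":0,"gripper":-1},{"tx":0.8,"ty":0,"tz":0,"wx":0,"wy":0,"wz":0,"gripper":-1},{"tx":0.8,"ty":0,"tz":0,"wx":0,"wy":0,"wz":0,"gripper":-1},{"tx":0.8,"ty":0,"tz":0,"wx":0,"wy":0,"wz":0,"gripper":-1}]';python3 -m jog '[{"tx":0.8,"ty":0,"tz":0,"wx":0,"wy":0,"wz":0,"gripper":-1},{"tx":0.6,"ty":0,"tz":0,"wx":0,"wy":0,"wz":0,"gripper":-1},{"tx":0,"ty":0,"tz":0,"wx":0,"wy":0,"wz":0,"gripper":-1}]'; python3 plan.py .604 -.0964 .0504 1.8;  python3 - <<'E'
from h import *
s=snap('wrist','w4')
E
```

```text
time_s: 5.45
tcp_pos: [0.5813, -0.0959, 0.0484]
orientation: [-0.0, 1.0, 0.018, -0.003]
force: [-4.0, -0.4, 3.5]
width: 0.0538
time_s: 5.75
tcp_pos: [0.5989, -0.0965, 0.0489]
orientation: [0.001, 1.0, 0.018, 0.001]
force: [-2.3, -3.9, 1.9]
width: 0.0538
t 5.75 rotvec tool [ 0.12 -0.11  0.29]  shift AFTER turn cm [ 0.51  0.01 -0.15] width 0.0538 F [-2.3 -3.9  1.9] tcp [ 0.5989 -0.0965  0.0489]
```

View pics/w4.png

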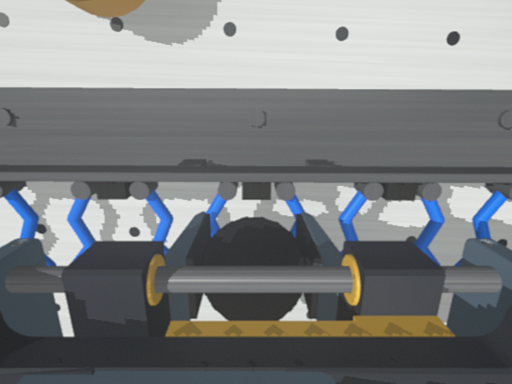

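The snap seems passed: force dropped and the wires now go round the can. Press on to the rubber stop.

```bash
for i in 1; do python3 -m jog '[{"tx":0.3,"ty":0,"tz":0,"wx":0,"wy":0,"wz":0,"gripper":-1},{"tx":0,"ty":0,"tz":0,"wx":0,"wy":0,"wz":0,"gripper":-1}]'; python3 -m jog '[{"tx":0.3,"ty":0,"tz":0,"wx":0,"wy":0,"wz":0,"gripper":-1},{"tx":0,"ty":0,"tz":0,"wx":0,"wy":0,"wz":0,"gripper":-1}]'; python3 -m jog '[{"tx":0.3,"ty":0,"tz":0,"wx":0,"wy":0,"wz":0,"gripper":-1},{"tx":0,"ty":0,"tz":0,"wx":0,"wy":0,"wz":0,"gripper":-1}]'; done
```

```text
time_s: 6.0
tcp_pos: [0.5997, -0.0965, 0.0487]
orientation: [0.001, 1.0, 0.018, -0.001]
force: [-3.1, -4.3, 3.0]
width: 0.0535
time_s: 6.2
tcp_pos: [0.6016, -0.0965, 0.0485]
orientation: [0.001, 1.0, 0.018, -0.002]
force: [-6.0, -6.7, 3.4]
width: 0.0534
time_s: 6.4
tcp_pos: [0.6045, -0.0966, 0.0483]
orientation: [0.001, 1.0, 0.018, -0.002]
force: [-5.3, -6.0, 1.5]
width: 0.0534
```

```bash
python3 -m jog '[{"tx":0.3,"ty":0.1,"tz":0,"wx":0,"wy":0,"wz":0,"gripper":-1},{"tx":0,"ty":0,"tz":0,"wx":0,"wy":0,"wz":0,"gripper":-1}]'; python3 -m jog '[{"tx":0.3,"ty":0,"tz":0,"wx":0,"wy":0,"wz":0,"gripper":-1},{"tx":0,"ty":0,"tz":0,"wx":0,"wy":0,"wz":0,"gripper":-1}]'; python3 -m jog '[{"tx":0.3,"ty":0,"tz":0,"wx":0,"wy":0,"wz":0,"gripper":-1},{"tx":0,"ty":0,"tz":0,"wx":0,"wy":0,"wz":0,"gripper":-1}]'; python3 -c "
from h import *
snap('scene','s4')"
```

```text
time_s: 6.6
tcp_pos: [0.6065, -0.0967, 0.048]
orientation: [0.0, 1.0, 0.018, -0.003]
force: [-7.0, -3.3, 1.7]
width: 0.0534
time_s: 6.8
tcp_pos: [0.609, -0.0965, 0.0478]
orientation: [0.0, 1.0, 0.018, -0.004]
force: [-6.3, -4.0, 1.8]
width: 0.0535
time_s: 7.0
tcp_pos: [0.6116, -0.0964, 0.0475]
orientation: [0.0, 1.0, 0.018, -0.004]
force: [-7.9, -3.5, 0.7]
width: 0.0535
```

View pics/s4.png

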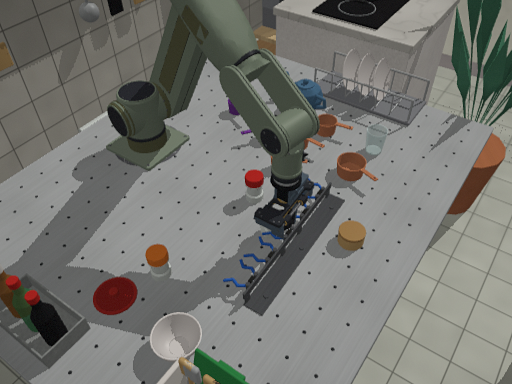

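```bash
python3 -c "
from h import *
s=snap('wrist');cv2.imwrite('pics/w5.png',cv2.resize(s['image'][140:340,130:390],None,fx=3,fy=3)[...,::-1])"
```

```text
(no output)
```

View pics/w5.png

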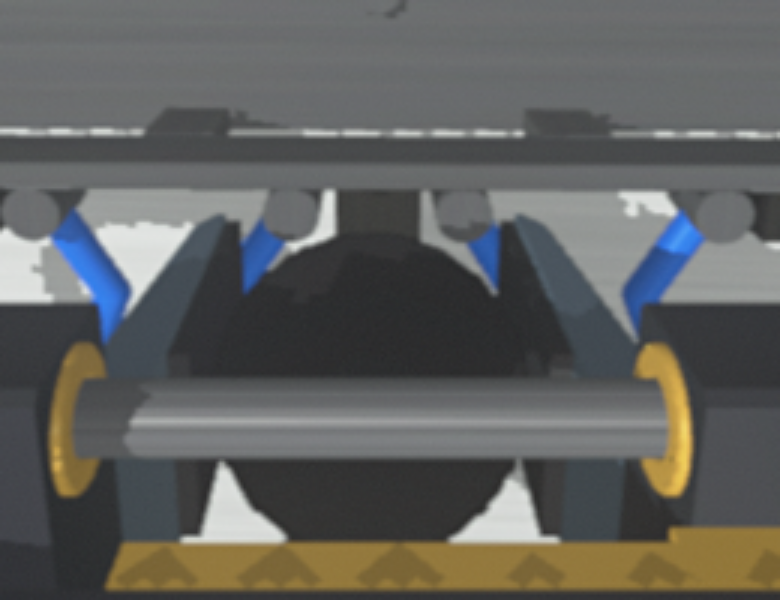

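```bash
python3 -m jog '[{"tx":0.3,"ty":0,"tz":0,"wx":0,"wy":0,"wz":0,"gripper":-1},{"tx":0,"ty":0,"tz":0,"wx":0,"wy":0,"wz":0,"gripper":-1}]'; python3 -m jog '[{"tx":0.3,"ty":0,"tz":0,"wx":0,"wy":0,"wz":0,"gripper":-1},{"tx":0,"ty":0,"tz":0,"wx":0,"wy":0,"wz":0,"gripper":-1}]'; python3 -c "
from h import *
s=snap('wrist');cv2.imwrite('pics/w6.png',cv2.resize(s['image'][140:340,130:390],None,fx=3,fy=3)[...,::-1])"
```

```text
time_s: 7.3
tcp_pos: [0.6146, -0.0963, 0.0474]
orientation: [0.0, 1.0, 0.018, -0.004]
force: [-7.7, -3.5, 0.2]
width: 0.0533
time_s: 7.5
tcp_pos: [0.6176, -0.0961, 0.0473]
orientation: [0.0, 1.0, 0.018, -0.005]
force: [-7.7, -3.3, 2.1]
width: 0.0535
```

View pics/w6.png

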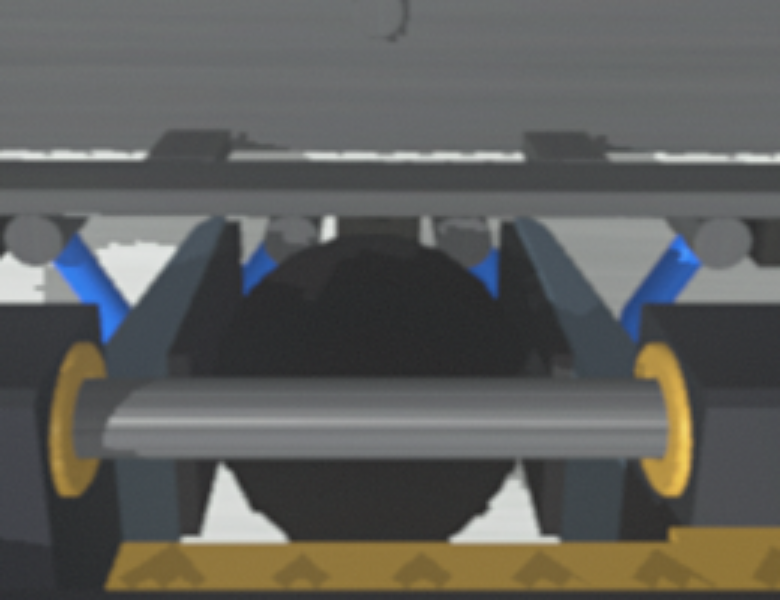

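```bash
python3 -m jog '[{"tx":0,"ty":0,"tz":0,"wx":0,"wy":0,"wz":0,"gripper":0.4},{"tx":0,"ty":0,"tz":0,"wx":0,"wy":0,"wz":0,"gripper":0.4},{"tx":0,"ty":0,"tz":0,"wx":0,"wy":0,"wz":0,"gripper":0.4},{"tx":0,"ty":0,"tz":-3,"wx":0,"wy":0,"wz":0,"gripper":0.4},{"tx":0,"ty":0,"tz":-4,"wx":0,"wy":0,"wz":0,"gripper":0.4},{"tx":-3,"ty":0,"tz":-4,"wx":0,"wy":0,"wz":0,"gripper":0.4},{"tx":-5,"ty":0,"tz":-4,"wx":0,"wy":0,"wz":0,"gripper":0.4},{"tx":-4,"ty":0,"tz":-4,"wx":0,"wy":0,"wz":0,"gripper":0.4},{"tx":0,"ty":0,"tz":0,"wx":0,"wy":0,"wz":0,"gripper":0.5}]'; python3 -c "
from h import *
snap('wrist','w7')
s=snap('scene');cv2.imwrite('pics/s7.png',cv2.resize(s['image'][130:330,180:400],None,fx=3,fy=3)[...,::-1])"
```

```text
time_s: 8.45
tcp_pos: [0.5172, -0.0994, 0.231]
orientation: [0.001, 1.0, 0.017, 0.005]
force: [1.4, -0.7, 1.1]
width: 0.0673
```

View pics/w7.png

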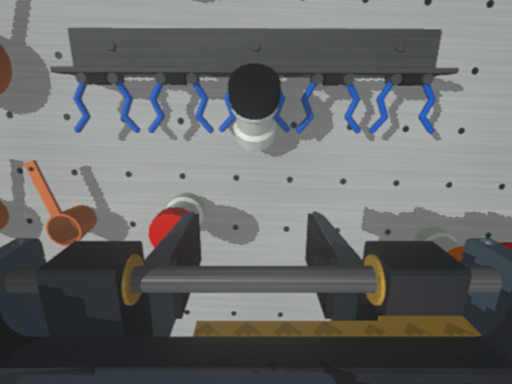

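View pics/s7.png

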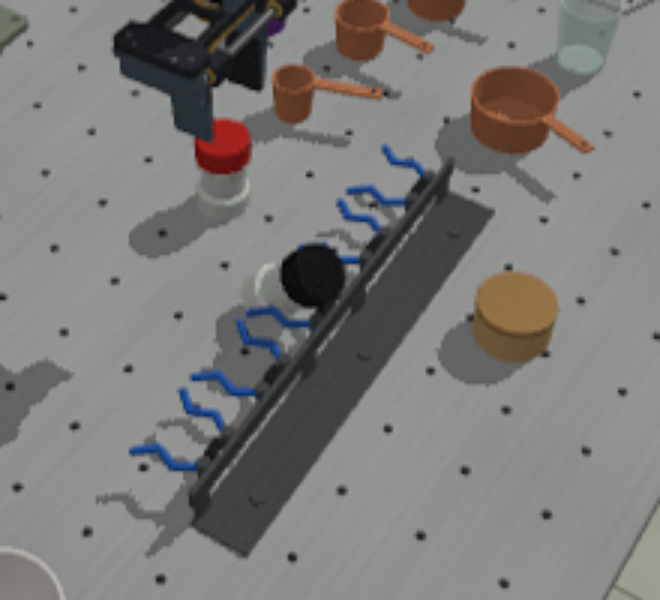

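Black is tilted: its cap at (255,92) leans forward while the foot at (254,132) lags behind. It pivoted about the pads. I'll push low from behind with near-shut fingers spanning foot and cap, which stands it up and drives it home.

```bash
python3 -c "
from h import *
s=snap('wrist')
print(ray(s,254,151,0),ray(s,254,91,.09))"; python3 plan.py .50 -.1005 .12 1.8
```

```text
[ 0.53933258 -0.09798402  0.        ] [ 0.61248831 -0.09502936  0.09      ]
t 8.6 rotvec tool [-0.03 -0.11  0.22]  shift AFTER turn cm [-1.8   0.08 10.52] width 0.0681 F [ 0.3 -0.8  0.4] tcp [ 0.518  -0.0991  0.2252]
```

```bash
python3 -m jog '[{"tx":-2,"ty":0.1,"tz":4,"wx":0,"wy":0,"wz":0.2,"gripper":-0.74},{"tx":0,"ty":0,"tz":4,"wx":0,"wy":0,"wz":0,"gripper":-0.74},{"tx":0,"ty":0,"tz":4,"wx":0,"wy":0,"wz":0,"gripper":-0.74},{"tx":0,"ty":0,"tz":4,"wx":0,"wy":0,"wz":0,"gripper":-0.74},{"tx":0,"ty":0,"tz":3,"wx":0,"wy":0,"wz":0,"gripper":-0.74},{"tx":0,"ty":0,"tz":1.7,"wx":0,"wy":0,"wz":0,"gripper":-0.74},{"tx":0,"ty":0,"tz":0,"wx":0,"wy":0,"wz":0,"gripper":-0.74},{"tx":0,"ty":0,"tz":0,"wx":0,"wy":0,"wz":0,"gripper":-0.74}]';python3 plan.py .56 -.0985 .018 1.8
```

```text
time_s: 9.4
tcp_pos: [0.4976, -0.1009, 0.0174]
orientation: [-0.0, 1.0, 0.016, -0.001]
force: [0.2, -0.8, 0.8]
width: 0.0123
t 9.4 rotvec tool [-0.03  0.09  0.03]  shift AFTER turn cm [ 6.25 -0.05 -0.06] width 0.0123 F [ 0.2 -0.8  0.8] tcp [ 0.4976 -0.1009  0.0174]
```

```bash
python3 -m jog '[{"tx":1,"ty":0,"tz":0,"wx":0,"wy":0,"wz":0,"gripper":-0.74},{"tx":1,"ty":0,"tz":0,"wx":0,"wy":0,"wz":0,"gripper":-0.74},{"tx":0.8,"ty":0,"tz":0,"wx":0,"wy":0,"wz":0,"gripper":-0.74},{"tx":0.8,"ty":0,"tz":0,"wx":0,"wy":0,"wz":0,"gripper":-0.74},{"tx":0,"ty":0,"tz":0,"wx":0,"wy":0,"wz":0,"gripper":-0.74}]';python3 -m jog '[{"tx":0.8,"ty":0,"tz":0,"wx":0,"wy":0,"wz":0,"gripper":-0.74},{"tx":0.8,"ty":0,"tz":0,"wx":0,"wy":0,"wz":0,"gripper":-0.74},{"tx":0,"ty":0,"tz":0,"wx":0,"wy":0,"wz":0,"gripper":-0.74}]'; python3 -c "
from h import *
snap('wrist','w8')
s=snap('scene');cv2.imwrite('pics/s8.png',cv2.resize(s['image'][130:330,180:400],None,fx=3,fy=3)[...,::-1])"
```

```text
time_s: 9.9
tcp_pos: [0.5319, -0.0997, 0.0179]
orientation: [-0.0, 1.0, 0.016, -0.002]
force: [-2.4, -0.4, -2.5]
width: 0.0118
time_s: 10.2
tcp_pos: [0.5387, -0.0985, 0.0142]
orientation: [-0.002, 1.0, 0.016, -0.012]
force: [-13.6, -2.3, -10.9]
width: 0.0117
```

View pics/w8.png

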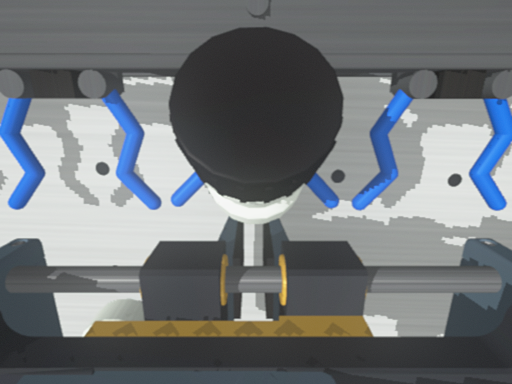

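View pics/s8.png

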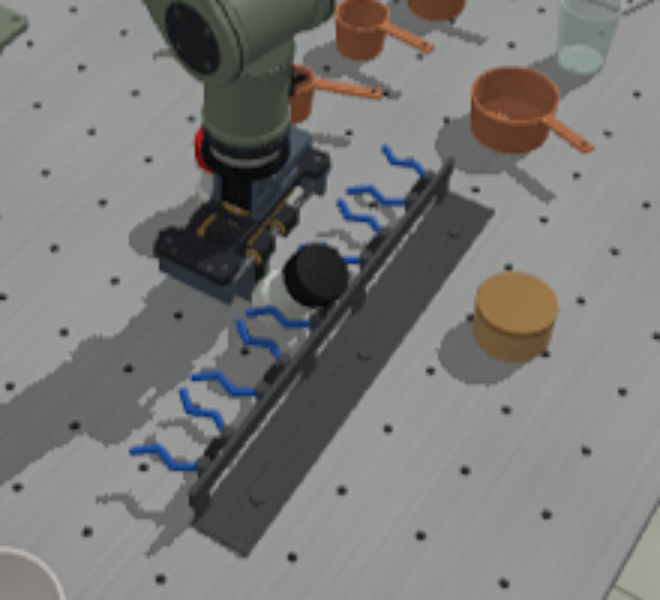

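Force rose without the foot following, so I'll back off. Instead I'll grip the cap and draw it back upright, then push low.

```bash
python3 -m jog '[{"tx":-1.5,"ty":0,"tz":0,"wx":0,"wy":0,"wz":0,"gripper":-0.74},{"tx":-1,"ty":0,"tz":-2,"wx":0,"wy":0,"wz":0,"gripper":-0.74},{"tx":0,"ty":0,"tz":-4,"wx":0,"wy":0,"wz":0,"gripper":0.4},{"tx":0,"ty":0,"tz":-4,"wx":0,"wy":0,"wz":0,"gripper":0.4},{"tx":0,"ty":0,"tz":-4,"wx":0,"wy":0,"wz":0,"gripper":0.4},{"tx":0,"ty":0,"tz":0,"wx":0,"wy":0,"wz":0,"gripper":0.4},{"tx":0,"ty":0,"tz":0,"wx":0,"wy":0,"wz":0,"gripper":0.4}]'; python3 plan.py .607 -.0955 .056 1.8; python3 -c "
from h import *
s=snap('wrist','w9')"
```

```text
time_s: 11.0
tcp_pos: [0.5253, -0.1004, 0.1599]
orientation: [0.0, 1.0, 0.016, 0.002]
force: [-0.4, 0.3, -0.6]
width: 0.0488
t 11.0 rotvec tool [ 0.05 -0.22  0.03]  shift AFTER turn cm [ 8.18 -0.23 10.39] width 0.0488 F [-0.4  0.3 -0.6] tcp [ 0.5253 -0.1004  0.1599]
```

View pics/w9.png

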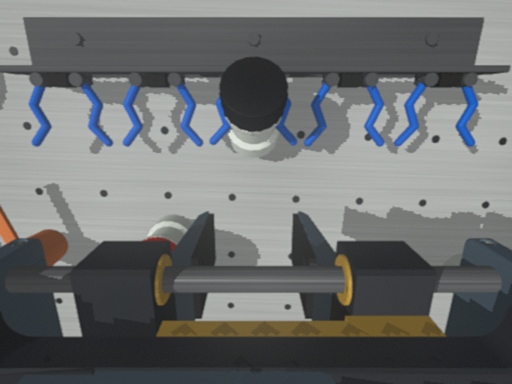

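```bash
python3 -m jog '[{"tx":4,"ty":-0.1,"tz":0,"wx":0,"wy":0,"wz":0,"gripper":0.4},{"tx":4.2,"ty":-0.1,"tz":0,"wx":0,"wy":0,"wz":0,"gripper":0.4},{"tx":0,"ty":0,"tz":3,"wx":0,"wy":0,"wz":0,"gripper":0.4},{"tx":0,"ty":0,"tz":3,"wx":0,"wy":0,"wz":0,"gripper":0.4},{"tx":0,"ty":0,"tz":2.4,"wx":0,"wy":0,"wz":0,"gripper":0.4},{"tx":0,"ty":0,"tz":2,"wx":0,"wy":0,"wz":0,"gripper":0.4},{"tx":0,"ty":0,"tz":0,"wx":0,"wy":0,"wz":0,"gripper":0.4},{"tx":0,"ty":0,"tz":0,"wx":0,"wy":0,"wz":0,"gripper":-1},{"tx":0,"ty":0,"tz":0,"wx":0,"wy":0,"wz":0,"gripper":-1},{"tx":0,"ty":0,"tz":0,"wx":0,"wy":0,"wz":0,"gripper":-1}]'; python3 -m jog '[{"tx":-0.7,"ty":0,"tz":0,"wx":0,"wy":0,"wz":0,"gripper":-1},{"tx":-0.6,"ty":0,"tz":0,"wx":0,"wy":0,"wz":0,"gripper":-1},{"tx":0,"ty":0,"tz":0,"wx":0,"wy":0,"wz":0,"gripper":-1}]';python3 -m jog '[{"tx":-0.6,"ty":0,"tz":0,"wx":0,"wy":0,"wz":0,"gripper":-1},{"tx":-0.6,"ty":0,"tz":0,"wx":0,"wy":0,"wz":0,"gripper":-1},{"tx":0,"ty":0,"tz":0,"wx":0,"wy":0,"wz":0,"gripper":-1}]'; python3 -c "
from h import *
snap('wrist','w10')
s=snap('scene');cv2.imwrite('pics/s10.png',cv2.resize(s['image'][130:330,180:400],None,fx=3,fy=3)[...,::-1])"
```

```text
time_s: 12.05
tcp_pos: [0.6058, -0.0964, 0.0545]
orientation: [0.001, 1.0, 0.016, -0.0]
force: [-1.0, -4.2, -6.5]
width: 0.0538
time_s: 12.35
tcp_pos: [0.5973, -0.0972, 0.0573]
orientation: [0.001, 1.0, 0.016, 0.006]
force: [3.9, -3.6, 1.2]
width: 0.0537
time_s: 12.65
tcp_pos: [0.5794, -0.0969, 0.0556]
orientation: [0.0, 1.0, 0.016, -0.001]
force: [-3.8, -4.3, 1.7]
width: 0.0531
```

View pics/w10.png

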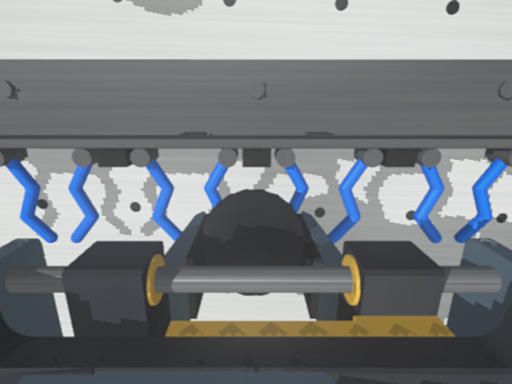

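View pics/s10.png

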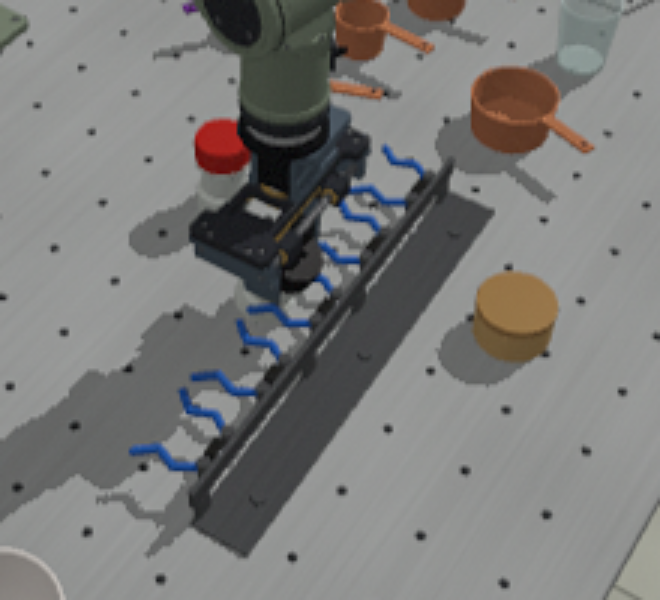

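```bash
python3 -m jog '[{"tx":-0.7,"ty":0,"tz":0,"wx":0,"wy":0,"wz":0,"gripper":-1},{"tx":0,"ty":0,"tz":0,"wx":0,"wy":0,"wz":0,"gripper":-1},{"tx":0,"ty":0,"tz":0,"wx":0,"wy":0,"wz":0,"gripper":0.4},{"tx":0,"ty":0,"tz":0,"wx":0,"wy":0,"wz":0,"gripper":0.4},{"tx":0,"ty":0,"tz":0,"wx":0,"wy":0,"wz":0,"gripper":0.4},{"tx":0,"ty":0,"tz":-4,"wx":0,"wy":0,"wz":0,"gripper":0.4},{"tx":-2,"ty":0,"tz":-4,"wx":0,"wy":0,"wz":0,"gripper":0.4},{"tx":-4,"ty":0,"tz":-4,"wx":0,"wy":0,"wz":0,"gripper":-0.74},{"tx":-3,"ty":0,"tz":0,"wx":0,"wy":0,"wz":0,"gripper":-0.74},{"tx":0,"ty":0,"tz":0,"wx":0,"wy":0,"wz":0,"gripper":-0.74}]';  python3 -c "
from h import *
snap('wrist','w11')
s=snap('scene');cv2.imwrite('pics/s11.png',cv2.resize(s['image'][130:330,180:400],None,fx=3,fy=3)[...,::-1])"
```

```text
time_s: 13.75
tcp_pos: [0.4856, -0.0991, 0.1709]
orientation: [-0.0, 1.0, 0.016, -0.0]
force: [-0.3, -0.1, 0.9]
width: 0.0425
```

View pics/w11.png

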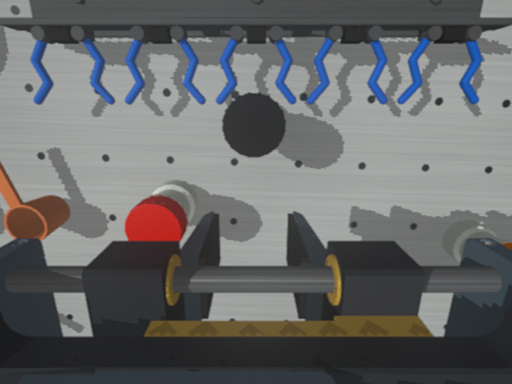

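View pics/s11.png

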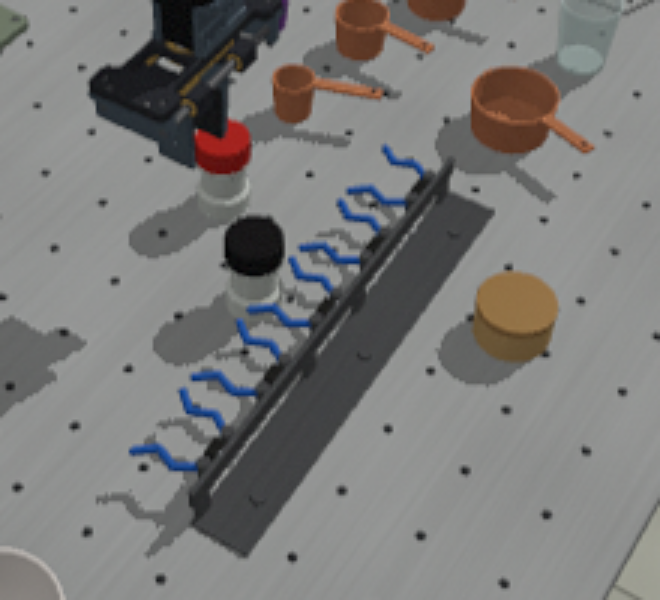

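Black stands upright again, out of the clip, with its cap at (254,125). Now the low push.

```bash
python3 -c "
from h import *
s=snap('wrist')
print(ray(s,254,125,.09))"; python3 plan.py .485 -.1007 .018 1.8
```

```text
[ 0.55298037 -0.09633328  0.09      ]
t 13.9 rotvec tool [-0.   -0.03  0.02]  shift AFTER turn cm [-0.44  0.12 15.17] width 0.0307 F [ 0.3  0.9 -0.9] tcp [ 0.4894 -0.0994  0.1697]
```

```bash
python3 -m jog '[{"tx":-0.2,"ty":0,"tz":4,"wx":0,"wy":0,"wz":0,"gripper":-0.74},{"tx":0,"ty":0,"tz":4,"wx":0,"wy":0,"wz":0,"gripper":-0.74},{"tx":0,"ty":0,"tz":4,"wx":0,"wy":0,"wz":0,"gripper":-0.74},{"tx":0,"ty":0,"tz":2,"wx":0,"wy":0,"wz":0,"gripper":-0.74},{"tx":0,"ty":0,"tz":1.2,"wx":0,"wy":0,"wz":0,"gripper":-0.74},{"tx":1,"ty":0,"tz":0,"wx":0,"wy":0,"wz":0,"gripper":-0.74},{"tx":1,"ty":0,"tz":0,"wx":0,"wy":0,"wz":0,"gripper":-0.74},{"tx":1,"ty":0,"tz":0,"wx":0,"wy":0,"wz":0,"gripper":-0.74},{"tx":0.6,"ty":0,"tz":0,"wx":0,"wy":0,"wz":0,"gripper":-0.74},{"tx":0,"ty":0,"tz":0,"wx":0,"wy":0,"wz":0,"gripper":-0.74}]'; python3 -m jog '[{"tx":0.6,"ty":0,"tz":0,"wx":0,"wy":0,"wz":0,"gripper":-0.74},{"tx":0.6,"ty":0,"tz":0,"wx":0,"wy":0,"wz":0,"gripper":-0.74},{"tx":0,"ty":0,"tz":0,"wx":0,"wy":0,"wz":0,"gripper":-0.74}]'; python3 -c "
from h import *
snap('wrist','w12')"
```

```text
time_s: 14.9
tcp_pos: [0.5247, -0.0985, 0.0187]
orientation: [0.0, 1.0, 0.016, 0.001]
force: [-0.1, 0.1, 0.3]
width: 0.012
time_s: 15.2
tcp_pos: [0.5308, -0.0984, 0.018]
orientation: [0.0, 1.0, 0.016, -0.004]
force: [-8.0, -3.9, 3.6]
width: 0.012
```

View pics/w12.png

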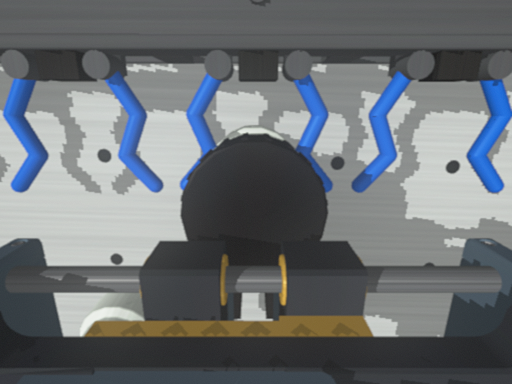

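```bash
python3 -m jog '[{"tx":0.4,"ty":0,"tz":0,"wx":0,"wy":0,"wz":0,"gripper":-0.74},{"tx":0.4,"ty":0,"tz":0,"wx":0,"wy":0,"wz":0,"gripper":-0.74}]'; python3 -m jog '[{"tx":0.4,"ty":0,"tz":0,"wx":0,"wy":0,"wz":0,"gripper":-0.74},{"tx":0.4,"ty":0,"tz":0,"wx":0,"wy":0,"wz":0,"gripper":-0.74}]';python3 -m jog '[{"tx":0.4,"ty":0,"tz":0,"wx":0,"wy":0,"wz":0,"gripper":-0.74},{"tx":0.4,"ty":0,"tz":0,"wx":0,"wy":0,"wz":0,"gripper":-0.74}]'; python3 -c "
from h import *
snap('wrist','w13')"
```

```text
time_s: 15.45
tcp_pos: [0.5353, -0.0985, 0.0182]
orientation: [0.0, 1.0, 0.016, -0.008]
force: [-22.4, -5.6, 21.5]
width: 0.0118
time_s: 15.65
tcp_pos: [0.538, -0.0982, 0.0186]
orientation: [-0.0, 1.0, 0.017, -0.013]
force: [-35.5, -7.8, 34.9]
width: 0.012
time_s: 15.85
tcp_pos: [0.5462, -0.098, 0.0186]
orientation: [-0.0, 1.0, 0.016, -0.012]
force: [-20.7, -6.1, 14.1]
width: 0.0124
```

View pics/w13.png

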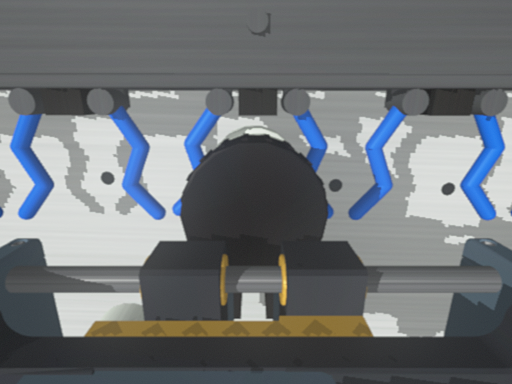

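```bash
python3 -c "
from h import *
s=snap('scene');cv2.imwrite('pics/s13.png',cv2.resize(s['image'][170:270,220:360],None,fx=5.5,fy=5.5,interpolation=2)[...,::-1])
s=snap('wrist');cv2.imwrite('pics/w13b.png',cv2.resize(s['image'][90:340,130:390],None,fx=2.3,fy=2.3,interpolation=2)[...,::-1]);print(monitor.read_state()['force'],monitor.read_state()['tcp_pos'])"
```

```text
[-2.05533279 -0.68250201 -1.41609075] [ 0.55792699 -0.09767413  0.0183782 ]
```

View pics/s13.png

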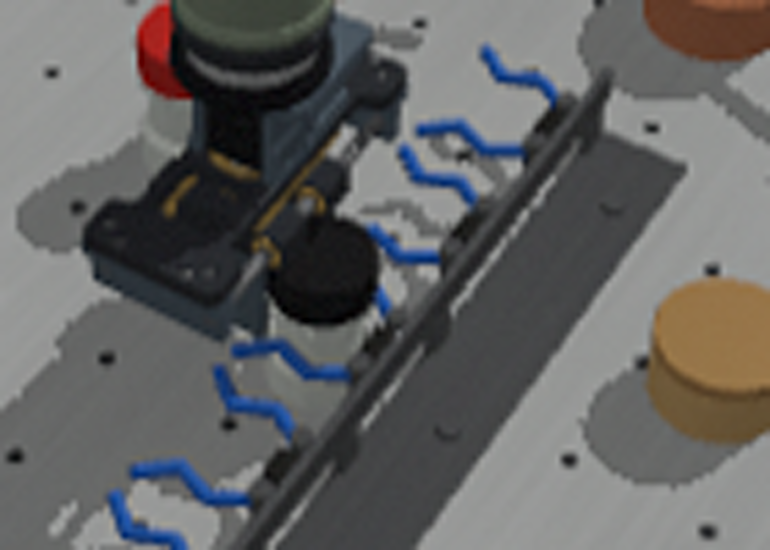

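View pics/w13b.png

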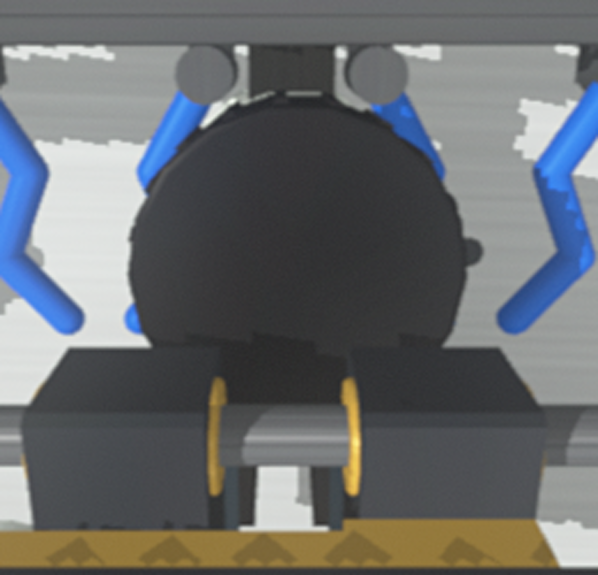

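It snapped in: force fell to about 2 N, TCP jumped to x=0.558, and the can is upright with wires round the waist. Now press to the stop.

```bash
python3 -m jog '[{"tx":0.3,"ty":0,"tz":0,"wx":0,"wy":0,"wz":0,"gripper":-0.74},{"tx":0,"ty":0,"tz":0,"wx":0,"wy":0,"wz":0,"gripper":-0.74}]'; python3 -m jog '[{"tx":0.3,"ty":0,"tz":0,"wx":0,"wy":0,"wz":0,"gripper":-0.74},{"tx":0,"ty":0,"tz":0,"wx":0,"wy":0,"wz":0,"gripper":-0.74}]';python3 -m jog '[{"tx":0.3,"ty":0,"tz":0,"wx":0,"wy":0,"wz":0,"gripper":-0.74},{"tx":0,"ty":0,"tz":0,"wx":0,"wy":0,"wz":0,"gripper":-0.74}]'
```

```text
time_s: 16.2
tcp_pos: [0.558, -0.0972, 0.0176]
orientation: [-0.0, 1.0, 0.016, -0.004]
force: [-11.7, -3.0, 7.4]
width: 0.0115
time_s: 16.4
tcp_pos: [0.5579, -0.0972, 0.0177]
orientation: [-0.0, 1.0, 0.016, -0.007]
force: [-19.0, -4.8, 13.6]
width: 0.0117
time_s: 16.6
tcp_pos: [0.5578, -0.0972, 0.0178]
orientation: [-0.0, 1.0, 0.016, -0.011]
force: [-26.5, -5.1, 20.4]
width: 0.0119
```

Hard stop at x=0.558, so it is home. Back off and go to orange.

```bash
python3 -m jog '[{"tx":-1.5,"ty":0,"tz":0,"wx":0,"wy":0,"wz":0,"gripper":-0.74},{"tx":-2,"ty":0,"tz":0,"wx":0,"wy":0,"wz":0,"gripper":-0.74},{"tx":-2,"ty":0,"tz":-3,"wx":0,"wy":0,"wz":0,"gripper":-0.74},{"tx":-3,"ty":0,"tz":-5,"wx":0,"wy":0,"wz":0,"gripper":0.5},{"tx":-3,"ty":2,"tz":-5,"wx":0,"wy":0,"wz":0,"gripper":0.5},{"tx":-1,"ty":4,"tz":-5,"wx":0,"wy":0,"wz":0,"gripper":0.5},{"tx":0,"ty":4,"tz":-5,"wx":0,"wy":0,"wz":0,"gripper":0.5},{"tx":0,"ty":4,"tz":0,"wx":0,"wy":0,"wz":0,"gripper":0.5},{"tx":0,"ty":0,"tz":0,"wx":0,"wy":0,"wz":0,"gripper":0.5},{"tx":0,"ty":0,"tz":0,"wx":0,"wy":0,"wz":0,"gripper":0.5}]';python3 plan.py .413 -.365 .049 1.8;python3 caps.py;  python3 -c "
from h import *
snap('wrist','w14')
s=snap('scene');cv2.imwrite('pics/s14.png',cv2.resize(s['image'][130:330,180:400],None,fx=3,fy=3)[...,::-1])"
```

```text
time_s: 17.6
tcp_pos: [0.4592, -0.219, 0.2088]
orientation: [-0.0, 1.0, 0.015, 0.0]
force: [-0.9, 0.6, 0.5]
width: 0.065
t 17.6 rotvec tool [-0.03 -0.03 -0.06]  shift AFTER turn cm [-5.07 14.45 15.98] width 0.065 F [-0.9  0.6  0.5] tcp [ 0.4592 -0.219   0.2088]
wire (110, 61, 12, 14) [ 0.5738 -0.0644] tip [112  74] [ 0.5671 -0.0601]
wire (0, 56, 16, 19) [0.5717 0.0525] tip [12 74] [0.5638 0.0489]
wire (331, 16, 17, 59) [ 0.6041 -0.3038] tip [344  74] [ 0.5749 -0.3127]
wire (245, 16, 20, 59) [ 0.601  -0.2137] tip [261  74] [ 0.5721 -0.2224]
wire (159, 16, 23, 59) [ 0.5967 -0.1238] tip [179  74] [ 0.5694 -0.1331]
wire (71, 16, 28, 59) [ 0.5943 -0.0334] tip [95 74] [ 0.5666 -0.0416]
wire (24, 16, 18, 59) [0.5926 0.0222] tip [29 74] [0.5644 0.0303]
wire (276, 14, 21, 61) [ 0.6026 -0.2487] tip [277  74] [ 0.5726 -0.2398]
wire (194, 14, 16, 61) [ 0.6007 -0.159 ] tip [195  74] [ 0.5699 -0.1505]

red 242.3 189.6 r 8.8 fill 0.91 [ 0.4493 -0.0061]
```

View pics/w14.png

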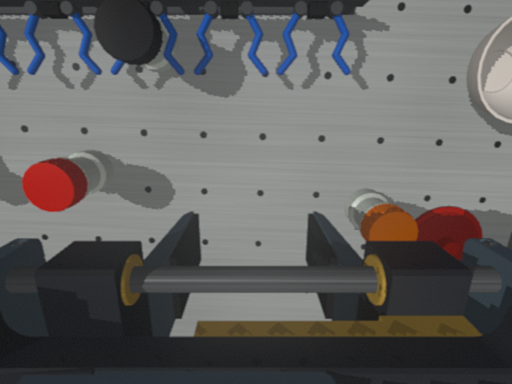

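View pics/s14.png

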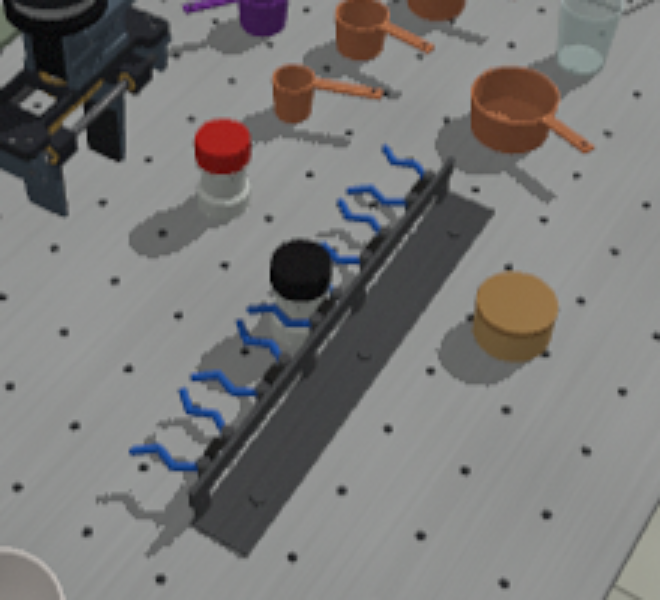

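Black stands upright between its wires. Orange next, with its cap at (389,229).

```bash
python3 -m jog '[{"tx":-1.7,"ty":4.8,"tz":0,"wx":0,"wy":0,"wz":0,"gripper":0.5},{"tx":-1.7,"ty":4.8,"tz":0,"wx":0,"wy":0,"wz":0,"gripper":0.5},{"tx":-1.7,"ty":4.8,"tz":0,"wx":0,"wy":0,"wz":0,"gripper":0.5},{"tx":0,"ty":0,"tz":3,"wx":0,"wy":0,"wz":0,"gripper":0.5},{"tx":0,"ty":0,"tz":0,"wx":0,"wy":0,"wz":0,"gripper":0.5},{"tx":0,"ty":0,"tz":0,"wx":0,"wy":0,"wz":0,"gripper":0.5}]';python3 plan.py .4125 -.365 .049 1.8; python3 -c "
from h import *
snap('wrist','w15')"
```

```text
time_s: 18.4
tcp_pos: [0.4133, -0.3604, 0.1786]
orientation: [-0.001, 1.0, 0.017, -0.001]
force: [0.7, -0.4, 0.3]
width: 0.0684
t 18.4 rotvec tool [-0.1   0.07  0.09]  shift AFTER turn cm [-0.1   0.46 12.96] width 0.0684 F [ 0.7 -0.4  0.3] tcp [ 0.4133 -0.3604  0.1786]
```

View pics/w15.png

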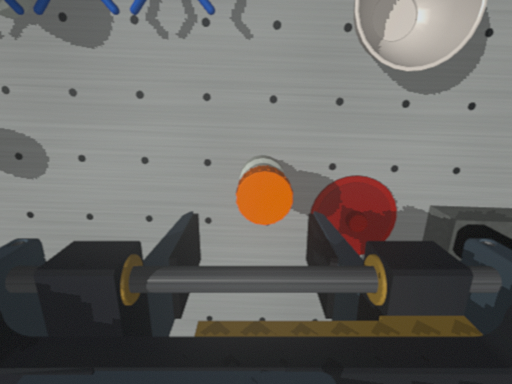

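```bash
python3 -c "
from h import *
s=snap('wrist');print(ray(s,264.5,196.5,.09))"; python3 plan.py .412 -.365 .049 1.8
```

```text
[ 0.41246882 -0.3697009   0.09      ]
t 18.5 rotvec tool [ 0.05 -0.07  0.14]  shift AFTER turn cm [-0.24  0.41 13.1 ] width 0.0688 F [ 0.5 -0.8 -1. ] tcp [ 0.4143 -0.3609  0.18  ]
```

```bash
python3 -m jog '[{"tx":-0.2,"ty":0.7,"tz":3,"wx":0,"wy":0,"wz":0,"gripper":0.5},{"tx":0,"ty":0,"tz":3.5,"wx":0,"wy":0,"wz":0,"gripper":0.5},{"tx":0,"ty":0,"tz":3.5,"wx":0,"wy":0,"wz":0,"gripper":0.5},{"tx":0,"ty":0,"tz":2,"wx":0,"wy":0,"wz":0,"gripper":0.5},{"tx":0,"ty":0,"tz":0.9,"wx":0,"wy":0,"wz":0,"gripper":0.5},{"tx":0,"ty":0,"tz":0,"wx":0,"wy":0,"wz":0,"gripper":-1},{"tx":0,"ty":0,"tz":0,"wx":0,"wy":0,"wz":0,"gripper":-1},{"tx":0,"ty":0,"tz":0,"wx":0,"wy":0,"wz":0,"gripper":-1},{"tx":0,"ty":0,"tz":0,"wx":0,"wy":0,"wz":0,"gripper":-1}]';python3 plan.py .545 -.279 .06 1.8
```

```text
time_s: 19.4
tcp_pos: [0.4126, -0.3696, 0.0516]
orientation: [0.001, 1.0, 0.016, 0.001]
force: [0.6, -1.6, 4.2]
width: 0.0536
t 19.4 rotvec tool [ 0.15 -0.16  0.03]  shift AFTER turn cm [13.52 -8.64 -0.84] width 0.0536 F [ 0.6 -1.6  4.2] tcp [ 0.4126 -0.3696  0.0516]
```

```bash
python3 -m jog '[{"tx":0,"ty":0,"tz":-1.2,"wx":0,"wy":0,"wz":0,"gripper":-1},{"tx":3,"ty":-2,"tz":0,"wx":0,"wy":0,"wz":0,"gripper":-1},{"tx":3.5,"ty":-2.2,"tz":0,"wx":0,"wy":0,"wz":0,"gripper":-1},{"tx":3.5,"ty":-2.2,"tz":0,"wx":0,"wy":0,"wz":0,"gripper":-1},{"tx":3.2,"ty":-2,"tz":0,"wx":0,"wy":0,"wz":0,"gripper":-1},{"tx":0,"ty":0,"tz":0,"wx":0,"wy":0,"wz":0,"gripper":-1},{"tx":0,"ty":0,"tz":0,"wx":0,"wy":0,"wz":0,"gripper":-1}]';python3 plan.py .545 -.2787 .0516 1.8
```

```text
time_s: 20.1
tcp_pos: [0.5408, -0.2799, 0.0623]
orientation: [0.0, 1.0, 0.017, -0.0]
force: [-0.6, 0.4, -2.3]
width: 0.0535
t 20.1 rotvec tool [-0.    0.04  0.13]  shift AFTER turn cm [ 0.42 -0.11  1.07] width 0.0535 F [-0.6  0.4 -2.3] tcp [ 0.5408 -0.2799  0.0623]
```

```bash
python3 -m jog '[{"tx":0.3,"ty":-0.1,"tz":0.6,"wx":0,"wy":0,"wz":0.1,"gripper":-1},{"tx":0,"ty":0,"tz":0.45,"wx":0,"wy":0,"wz":0,"gripper":-1},{"tx":0,"ty":0,"tz":0,"wx":0,"wy":0,"wz":0,"gripper":-1},{"tx":0,"ty":0,"tz":0,"wx":0,"wy":0,"wz":0,"gripper":0.3},{"tx":0,"ty":0,"tz":0,"wx":0,"wy":0,"wz":0,"gripper":0.3},{"tx":0,"ty":0,"tz":-4,"wx":0,"wy":0,"wz":0,"gripper":0.3},{"tx":0,"ty":0,"tz":-4,"wx":0,"wy":0,"wz":0,"gripper":0.3},{"tx":-3,"ty":0,"tz":-4,"wx":0,"wy":0,"wz":0,"gripper":-0.74},{"tx":-3.5,"ty":0,"tz":0,"wx":0,"wy":0,"wz":0,"gripper":-0.74},{"tx":0,"ty":0,"tz":0,"wx":0,"wy":0,"wz":0,"gripper":-0.74}]';python3 -m jog '[{"tx":0,"ty":0,"tz":0,"wx":0,"wy":0,"wz":0,"gripper":-0.74}]'; python3 plan.py .478 -.2805 .018 1.8;  python3 -c "
from h import *
snap('wrist','w16')"
```

```text
time_s: 21.1
tcp_pos: [0.4754, -0.2814, 0.173]
orientation: [0.0, 1.0, 0.014, -0.0]
force: [0.4, 0.5, -0.5]
width: 0.0382
time_s: 21.2
tcp_pos: [0.4784, -0.2816, 0.1718]
orientation: [0.0, 1.0, 0.015, 0.0]
force: [0.3, -1.0, 0.9]
width: 0.0305
t 21.2 rotvec tool [ 0.02 -0.05 -0.13]  shift AFTER turn cm [-0.03 -0.11 15.38] width 0.0305 F [ 0.3 -1.   0.9] tcp [ 0.4784 -0.2816  0.1718]
```

View pics/w16.png

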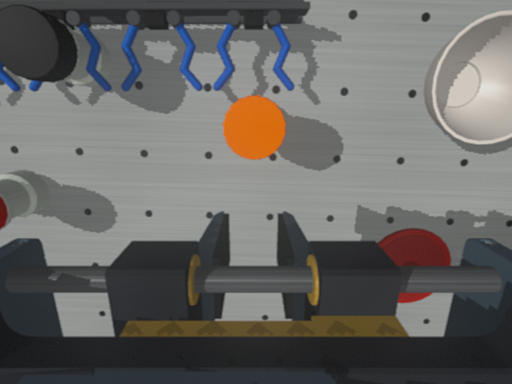

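Orange stands upright at (254,128), in front of clip 0 with its tips at (209,88) and (291,88). Low push.

```bash
python3 -m jog '[{"tx":0,"ty":-0.1,"tz":4,"wx":0,"wy":0,"wz":0,"gripper":-0.74},{"tx":0,"ty":0,"tz":4,"wx":0,"wy":0,"wz":0,"gripper":-0.74},{"tx":0,"ty":0,"tz":4,"wx":0,"wy":0,"wz":0,"gripper":-0.74},{"tx":0,"ty":0,"tz":2.4,"wx":0,"wy":0,"wz":0,"gripper":-0.74},{"tx":0,"ty":0,"tz":1,"wx":0,"wy":0,"wz":0,"gripper":-0.74},{"tx":1,"ty":0,"tz":0,"wx":0,"wy":0,"wz":0,"gripper":-0.74},{"tx":1.2,"ty":0,"tz":0,"wx":0,"wy":0,"wz":0,"gripper":-0.74},{"tx":1.2,"ty":0,"tz":0,"wx":0,"wy":0,"wz":0,"gripper":-0.74},{"tx":0.8,"ty":0,"tz":0,"wx":0,"wy":0,"wz":0,"gripper":-0.74},{"tx":0,"ty":0,"tz":0,"wx":0,"wy":0,"wz":0,"gripper":-0.74}]'; python3 -m jog '[{"tx":0.7,"ty":0,"tz":0,"wx":0,"wy":0,"wz":0,"gripper":-0.74},{"tx":0.7,"ty":0,"tz":0,"wx":0,"wy":0,"wz":0,"gripper":-0.74},{"tx":0,"ty":0,"tz":0,"wx":0,"wy":0,"wz":0,"gripper":-0.74}]'; python3 plan.py .5635 -.278 .018 1.8
```

```text
time_s: 22.25
tcp_pos: [0.523, -0.2795, 0.0184]
orientation: [0.001, 1.0, 0.016, 0.001]
force: [-0.3, -0.4, 0.2]
width: 0.0119
time_s: 22.55
tcp_pos: [0.5357, -0.279, 0.0177]
orientation: [0.0, 1.0, 0.015, 0.001]
force: [0.3, -0.2, 0.3]
width: 0.0116
t 22.55 rotvec tool [ 0.05 -0.08 -0.06]  shift AFTER turn cm [ 2.78 -0.02 -0.03] width 0.0116 F [ 0.3 -0.2  0.3] tcp [ 0.5357 -0.279   0.0177]
```

```bash
python3 -m jog '[{"tx":0.4,"ty":0,"tz":0,"wx":0,"wy":0,"wz":0,"gripper":-0.74},{"tx":0.3,"ty":0,"tz":0,"wx":0,"wy":0,"wz":0,"gripper":-0.74}]'; python3 -m jog '[{"tx":0.3,"ty":0,"tz":0,"wx":0,"wy":0,"wz":0,"gripper":-0.74},{"tx":0.3,"ty":0,"tz":0,"wx":0,"wy":0,"wz":0,"gripper":-0.74}]';python3 -m jog '[{"tx":0.3,"ty":0,"tz":0,"wx":0,"wy":0,"wz":0,"gripper":-0.74},{"tx":0.2,"ty":0,"tz":0,"wx":0,"wy":0,"wz":0,"gripper":-0.74}]';  python3 -c "
from h import *
snap('wrist','w17')"
```

```text
time_s: 22.75
tcp_pos: [0.5376, -0.2792, 0.018]
orientation: [0.0, 1.0, 0.016, -0.004]
force: [-15.6, -4.4, 12.7]
width: 0.0117
time_s: 22.95
tcp_pos: [0.5414, -0.2787, 0.0181]
orientation: [-0.001, 1.0, 0.016, -0.006]
force: [-21.0, -2.9, 17.1]
width: 0.0119
time_s: 23.15
tcp_pos: [0.5444, -0.2786, 0.0184]
orientation: [-0.001, 1.0, 0.016, -0.008]
force: [-25.2, -4.0, 20.6]
width: 0.0119
```

View pics/w17.png

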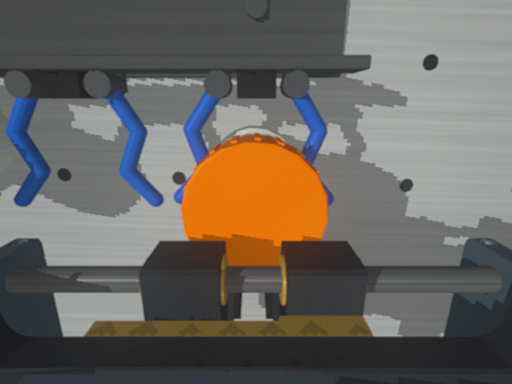

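Fz/Fx of about 0.8 means contact is at the cap and the can is trying to tip forward. I'll pitch the tips forward slightly so the foot gets pushed.

```bash
python3 -m jog '[{"tx":-0.4,"ty":0,"tz":0,"wx":0,"wy":0,"wz":0,"gripper":-0.74},{"tx":0,"ty":0,"tz":0,"wx":0,"wy":2.5,"wz":0,"gripper":-0.74},{"tx":0.3,"ty":0,"tz":0,"wx":0,"wy":0,"wz":0,"gripper":-0.74}]'; python3 -m jog '[{"tx":0.3,"ty":0,"tz":0,"wx":0,"wy":0,"wz":0,"gripper":-0.74},{"tx":0.3,"ty":0,"tz":0,"wx":0,"wy":0,"wz":0,"gripper":-0.74}]';python3 -m jog '[{"tx":0.3,"ty":0,"tz":0,"wx":0,"wy":0,"wz":0,"gripper":-0.74},{"tx":0.2,"ty":0,"tz":0,"wx":0,"wy":0,"wz":0,"gripper":-0.74}]';  python3 -c "
from h import *
snap('wrist','w18')"
```

```text
time_s: 23.5
tcp_pos: [0.5484, -0.2781, 0.017]
orientation: [-0.001, 1.0, 0.015, 0.019]
force: [-9.8, -2.4, 1.8]
width: 0.0116
time_s: 23.7
tcp_pos: [0.5523, -0.2779, 0.0169]
orientation: [-0.001, 1.0, 0.016, 0.016]
force: [-11.7, -3.5, 4.1]
width: 0.0117
time_s: 23.9
tcp_pos: [0.5627, -0.278, 0.0177]
orientation: [-0.0, 1.0, 0.015, 0.021]
force: [-0.3, -1.4, 0.2]
width: 0.0117
```

View pics/w18.png

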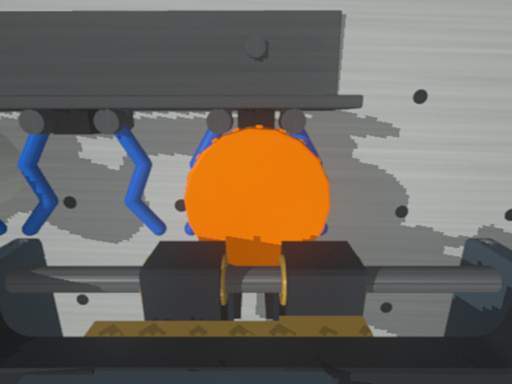

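Much cleaner: it snapped in at only about 12 N. Press to the stop, levelling the tool.

```bash
python3 -m jog '[{"tx":0.3,"ty":0,"tz":0,"wx":0,"wy":0,"wz":0,"gripper":-0.74},{"tx":0.2,"ty":0,"tz":0,"wx":0,"wy":0,"wz":0,"gripper":-0.74},{"tx":0,"ty":0,"tz":0,"wx":0,"wy":0,"wz":0,"gripper":-0.74}]'; python3 -m jog '[{"tx":0.2,"ty":0,"tz":0,"wx":0,"wy":-1.5,"wz":0,"gripper":-0.74},{"tx":0.2,"ty":0,"tz":0,"wx":0,"wy":0,"wz":0,"gripper":-0.74},{"tx":0.1,"ty":0,"tz":0,"wx":0,"wy":0,"wz":0,"gripper":-0.74}]'
```

```text
time_s: 24.25
tcp_pos: [0.5647, -0.2773, 0.0172]
orientation: [-0.001, 1.0, 0.016, 0.018]
force: [-8.5, -2.0, -0.3]
width: 0.0116
time_s: 24.55
tcp_pos: [0.5645, -0.2773, 0.0177]
orientation: [-0.001, 1.0, 0.016, -0.0]
force: [-25.4, -4.5, 12.6]
width: 0.0118
```

Hard stop at x=0.5645, as expected from clip 2. Next is red.

```bash
python3 -m jog '[{"tx":-1.5,"ty":0,"tz":0,"wx":0,"wy":-1,"wz":0,"gripper":-0.74},{"tx":-2,"ty":0,"tz":0,"wx":0,"wy":0,"wz":0,"gripper":-0.74},{"tx":-2,"ty":0,"tz":-3,"wx":0,"wy":0,"wz":0,"gripper":-0.74},{"tx":-3,"ty":0,"tz":-5,"wx":0,"wy":0,"wz":0,"gripper":0.5},{"tx":-3,"ty":-4,"tz":-5,"wx":0,"wy":0,"wz":0,"gripper":0.5},{"tx":-1,"ty":-5,"tz":-3,"wx":0,"wy":0,"wz":0,"gripper":0.5},{"tx":0,"ty":-5,"tz":0,"wx":0,"wy":0,"wz":0,"gripper":0.5},{"tx":0,"ty":-5,"tz":0,"wx":0,"wy":0,"wz":0,"gripper":0.5},{"tx":0,"ty":-4,"tz":0,"wx":0,"wy":0,"wz":0,"gripper":0.5},{"tx":0,"ty":0,"tz":0,"wx":0,"wy":0,"wz":0,"gripper":0.5}]';  python3 -c "
from h import *
snap('wrist','w19')
s=snap('scene');cv2.imwrite('pics/s19.png',cv2.resize(s['image'][130:330,180:400],None,fx=3,fy=3)[...,::-1])";python3 caps.py | grep -v wire;python3 plan.py .4495 -.006 .049 1.8
```

```text
time_s: 25.55
tcp_pos: [0.4564, -0.0662, 0.1525]
orientation: [-0.001, 1.0, 0.018, 0.001]
force: [-0.2, -1.2, 0.2]
width: 0.065

orange 333.7 133.6 r 8.7 fill 0.86 [ 0.6063 -0.2768]
t 25.75 rotvec tool [ 0.03 -0.08 -0.09]  shift AFTER turn cm [-0.52 -6.53 10.3 ] width 0.0683 F [ 0.6 -0.4 -0.7] tcp [ 0.4568 -0.0711  0.152 ]
```

View pics/w19.png

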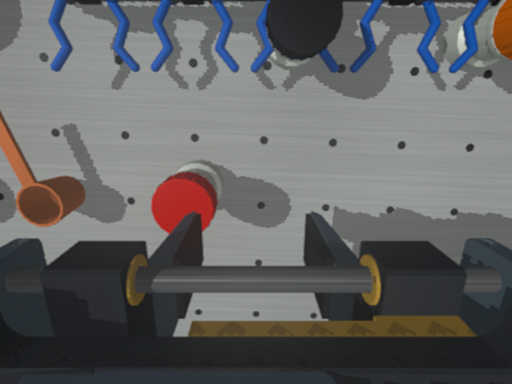

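View pics/s19.png

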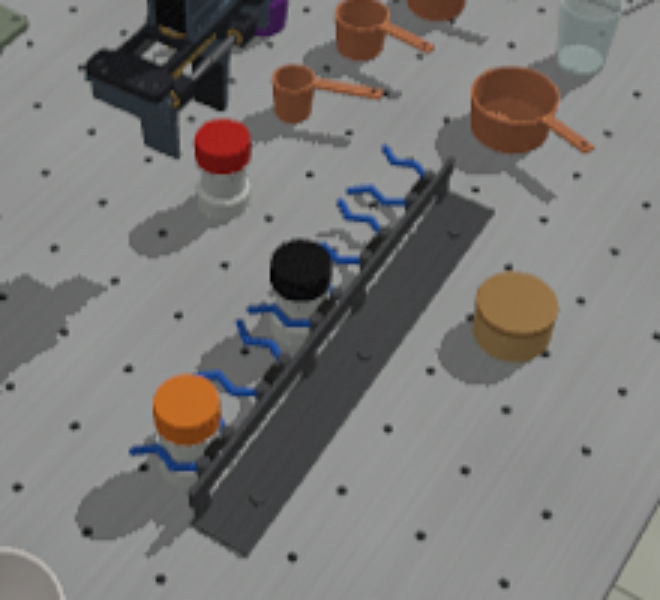

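Orange is upright in clip 0, measured in the top view at (0.606,−0.277). Move over red.

```bash
python3 -m jog '[{"tx":-0.3,"ty":-3.2,"tz":0,"wx":0,"wy":0,"wz":0,"gripper":0.5},{"tx":-0.2,"ty":-3.3,"tz":0,"wx":0,"wy":0,"wz":0,"gripper":0.5},{"tx":0,"ty":0,"tz":0,"wx":0,"wy":0,"wz":0,"gripper":0.5},{"tx":0,"ty":0,"tz":0,"wx":0,"wy":0,"wz":0,"gripper":0.5}]';  python3 -c "
from h import *
s=snap('wrist','w20')
im=s['image'];h=cv2.cvtColor(im,cv2.COLOR_RGB2HSV);m=(((h[...,0]<4)|(h[...,0]>176))&(h[...,1]>180)&(h[...,2]>160)).astype(np.uint8)
c=max(cv2.findContours(m,0,2)[0],key=cv2.contourArea);(u,v),_,_=cv2.fitEllipse(c);print(u,v,cv2.boundingRect(c),ray(s,u,v,.09))";python3 plan.py .4495 -.006 .049 1.8
```

```text
time_s: 26.15
tcp_pos: [0.4495, -0.0065, 0.1517]
orientation: [0.0, 1.0, 0.015, 0.0]
force: [-0.4, -0.2, 0.1]
width: 0.0684
250.78970336914062 201.4622039794922 (222, 174, 61, 58) [ 0.4519768 -0.0027757  0.09     ]
t 26.2 rotvec tool [ 0.04 -0.03 -0.13]  shift AFTER turn cm [-0.   -0.08 10.27] width 0.0685 F [-0.2 -0.2 -0.6] tcp [ 0.4495 -0.0068  0.1517]
```

View pics/w20.png

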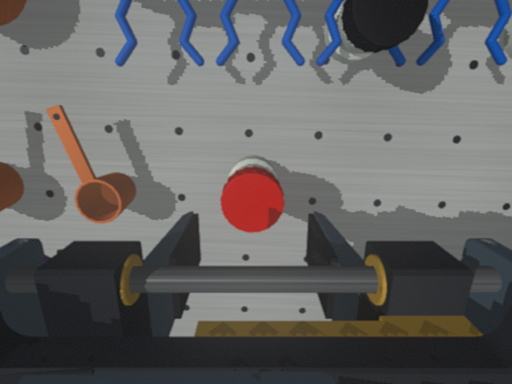

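```bash
python3 -m jog '[{"tx":0.1,"ty":-0.2,"tz":3,"wx":0,"wy":0,"wz":0,"gripper":0.5},{"tx":0,"ty":0,"tz":3.5,"wx":0,"wy":0,"wz":0,"gripper":0.5},{"tx":0,"ty":0,"tz":2.6,"wx":0,"wy":0,"wz":0,"gripper":0.5},{"tx":0,"ty":0,"tz":1,"wx":0,"wy":0,"wz":0,"gripper":0.5},{"tx":0,"ty":0,"tz":0,"wx":0,"wy":0,"wz":0,"gripper":-1},{"tx":0,"ty":0,"tz":0,"wx":0,"wy":0,"wz":0,"gripper":-1},{"tx":0,"ty":0,"tz":0,"wx":0,"wy":0,"wz":0,"gripper":-1},{"tx":0,"ty":0,"tz":0,"wx":0,"wy":0,"wz":0,"gripper":-1},{"tx":0,"ty":0,"tz":-1.2,"wx":0,"wy":0,"wz":0,"gripper":-1}]';python3 plan.py .538 .0812 .06 1.8
```

```text
time_s: 27.1
tcp_pos: [0.449, -0.0036, 0.0624]
orientation: [-0.0, 1.0, 0.015, -0.001]
force: [0.9, -0.0, -2.5]
width: 0.0537
t 27.1 rotvec tool [-0.    0.12 -0.07]  shift AFTER turn cm [ 9.16 -8.19  0.24] width 0.0537 F [ 0.9 -0.  -2.5] tcp [ 0.449  -0.0036  0.0624]
```

```bash
python3 -m jog '[{"tx":1.5,"ty":-1.2,"tz":0,"wx":0,"wy":0,"wz":0,"gripper":-1},{"tx":2.5,"ty":-2.3,"tz":0,"wx":0,"wy":0,"wz":0,"gripper":-1},{"tx":2.6,"ty":-2.4,"tz":0,"wx":0,"wy":0,"wz":0,"gripper":-1},{"tx":2.5,"ty":-2.3,"tz":0,"wx":0,"wy":0,"wz":0,"gripper":-1},{"tx":0,"ty":0,"tz":0,"wx":0,"wy":0,"wz":0,"gripper":-1},{"tx":0,"ty":0,"tz":0,"wx":0,"wy":0,"wz":0,"gripper":-1},{"tx":0,"ty":0,"tz":0,"wx":0,"wy":0,"wz":0,"gripper":-1}]';python3 plan.py .538 .0812 .051 1.8
```

```text
time_s: 27.8
tcp_pos: [0.5374, 0.0806, 0.0627]
orientation: [0.0, 1.0, 0.015, -0.001]
force: [0.1, -0.1, -1.2]
width: 0.0536
t 27.8 rotvec tool [ 0.02  0.07 -0.07]  shift AFTER turn cm [ 0.06 -0.05  1.17] width 0.0536 F [ 0.1 -0.1 -1.2] tcp [0.5374 0.0806 0.0627]
```

```bash
python3 -m jog '[{"tx":0,"ty":0,"tz":0.6,"wx":0,"wy":0,"wz":0,"gripper":-1},{"tx":0,"ty":0,"tz":0.5,"wx":0,"wy":0,"wz":0,"gripper":-1},{"tx":0,"ty":0,"tz":0,"wx":0,"wy":0,"wz":0,"gripper":-1},{"tx":0,"ty":0,"tz":0,"wx":0,"wy":0,"wz":0,"gripper":0.3},{"tx":0,"ty":0,"tz":0,"wx":0,"wy":0,"wz":0,"gripper":0.3},{"tx":0,"ty":0,"tz":-4,"wx":0,"wy":0,"wz":0,"gripper":0.3},{"tx":0,"ty":0,"tz":-4,"wx":0,"wy":0,"wz":0,"gripper":0.3},{"tx":-3,"ty":0,"tz":-4,"wx":0,"wy":0,"wz":0,"gripper":-0.74},{"tx":-3.5,"ty":0,"tz":0,"wx":0,"wy":0,"wz":0,"gripper":-0.74},{"tx":0,"ty":0,"tz":0,"wx":0,"wy":0,"wz":0,"gripper":-0.74}]';python3 -m jog '[{"tx":0,"ty":0,"tz":0,"wx":0,"wy":0,"wz":0,"gripper":-0.74}]'; python3 plan.py .472 .0792 .018 1.8;  python3 -c "
from h import *
snap('wrist','w21')"
```

```text
time_s: 28.8
tcp_pos: [0.4698, 0.0789, 0.1728]
orientation: [-0.0, 1.0, 0.015, -0.001]
force: [0.4, 0.7, -0.9]
width: 0.0383
time_s: 28.9
tcp_pos: [0.4733, 0.0792, 0.1721]
orientation: [-0.0, 1.0, 0.015, 0.001]
force: [0.9, -0.1, -0.0]
width: 0.0304
t 28.9 rotvec tool [-0.01 -0.08 -0.06]  shift AFTER turn cm [-1.300e-01 -1.000e-02  1.541e+01] width 0.0304 F [ 0.9 -0.1 -0. ] tcp [0.4733 0.0792 0.1721]
```

View pics/w21.png

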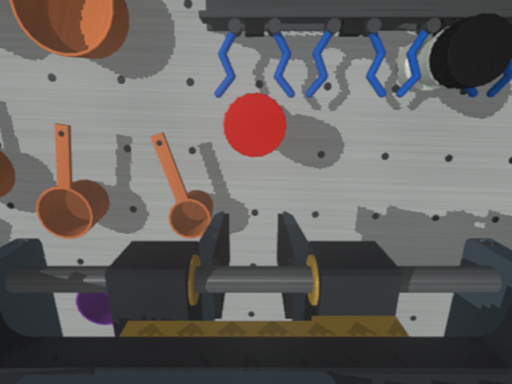

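Red is upright at (254,125), aligned with clip 4 (tips at 219 and 292). Low push with the tips pitched forward.

```bash
python3 -m jog '[{"tx":0,"ty":0,"tz":4,"wx":0,"wy":0,"wz":0,"gripper":-0.74},{"tx":0,"ty":0,"tz":4,"wx":0,"wy":0,"wz":0,"gripper":-0.74},{"tx":0,"ty":0,"tz":4,"wx":0,"wy":0,"wz":0,"gripper":-0.74},{"tx":0,"ty":0,"tz":2.4,"wx":0,"wy":0,"wz":0,"gripper":-0.74},{"tx":0,"ty":0,"tz":1.1,"wx":0,"wy":2.5,"wz":0,"gripper":-0.74},{"tx":1,"ty":0,"tz":0,"wx":0,"wy":0,"wz":0,"gripper":-0.74},{"tx":1.2,"ty":0,"tz":0,"wx":0,"wy":0,"wz":0,"gripper":-0.74},{"tx":1.2,"ty":0,"tz":-0.1,"wx":0,"wy":0,"wz":0,"gripper":-0.74},{"tx":0.8,"ty":0,"tz":-0.1,"wx":0,"wy":0,"wz":0,"gripper":-0.74},{"tx":0,"ty":0,"tz":0,"wx":0,"wy":0,"wz":0,"gripper":-0.74}]'; python3 -m jog '[{"tx":0.6,"ty":0,"tz":0,"wx":0,"wy":0,"wz":0,"gripper":-0.74},{"tx":0.6,"ty":0,"tz":0,"wx":0,"wy":0,"wz":0,"gripper":-0.74},{"tx":0,"ty":0,"tz":0,"wx":0,"wy":0,"wz":0,"gripper":-0.74}]'; python3 plan.py .552 .0826 .018 1.8;python3 -m jog '[{"tx":0.4,"ty":0,"tz":0,"wx":0,"wy":0,"wz":0,"gripper":-0.74},{"tx":0.3,"ty":0,"tz":0,"wx":0,"wy":0,"wz":0,"gripper":-0.74}]'; python3 -m jog '[{"tx":0.3,"ty":0,"tz":0,"wx":0,"wy":0,"wz":0,"gripper":-0.74},{"tx":0.3,"ty":0,"tz":0,"wx":0,"wy":0,"wz":0,"gripper":-0.74}]'
```

```text
time_s: 29.95
tcp_pos: [0.5182, 0.0806, 0.0215]
orientation: [-0.001, 1.0, 0.015, 0.024]
force: [-0.2, -0.2, -0.8]
width: 0.0119
time_s: 30.25
tcp_pos: [0.5272, 0.0807, 0.021]
orientation: [-0.0, 1.0, 0.015, 0.021]
force: [-1.9, 0.2, 0.0]
width: 0.0117
t 30.25 rotvec tool [ 0.01 -2.45 -0.08]  shift AFTER turn cm [ 2.48 -0.12  0.3 ] width 0.0117 F [-1.9  0.2  0. ] tcp [0.5272 0.0807 0.021 ]
time_s: 30.45
tcp_pos: [0.5282, 0.0806, 0.0206]
orientation: [0.0, 1.0, 0.015, 0.015]
force: [-16.1, -0.9, 11.4]
width: 0.0119
time_s: 30.65
tcp_pos: [0.5293, 0.0802, 0.0204]
orientation: [0.001, 1.0, 0.015, 0.01]
force: [-24.9, -0.4, 19.0]
width: 0.0115
```

```bash
python3 -m jog '[{"tx":-1.2,"ty":0,"tz":0,"wx":0,"wy":0,"wz":0,"gripper":-0.74},{"tx":0,"ty":0,"tz":0.4,"wx":0,"wy":1.5,"wz":0,"gripper":-0.74},{"tx":0,"ty":0,"tz":0,"wx":0,"wy":0,"wz":0,"gripper":-0.74},{"tx":0.4,"ty":0,"tz":0,"wx":0,"wy":0,"wz":0,"gripper":-0.74},{"tx":0.4,"ty":0,"tz":0,"wx":0,"wy":0,"wz":0,"gripper":-0.74}]'; python3 -m jog '[{"tx":0.3,"ty":0,"tz":0,"wx":0,"wy":0,"wz":0,"gripper":-0.74},{"tx":0.3,"ty":0,"tz":0,"wx":0,"wy":0,"wz":0,"gripper":-0.74}]'; python3 -m jog '[{"tx":0.3,"ty":0,"tz":0,"wx":0,"wy":0,"wz":0,"gripper":-0.74},{"tx":0.3,"ty":0,"tz":0,"wx":0,"wy":0,"wz":0,"gripper":-0.74}]';  python3 -c "
from h import *
snap('wrist','w22')"
```

```text
time_s: 31.15
tcp_pos: [0.5296, 0.0806, 0.0167]
orientation: [-0.0, 1.0, 0.015, 0.027]
force: [-19.6, 0.5, 12.7]
width: 0.012
time_s: 31.35
tcp_pos: [0.5304, 0.0805, 0.0166]
orientation: [0.0, 1.0, 0.014, 0.021]
force: [-28.7, -0.2, 22.7]
width: 0.0119
time_s: 31.55
tcp_pos: [0.5357, 0.0802, 0.0167]
orientation: [0.001, 1.0, 0.015, 0.021]
force: [-21.7, -2.3, 12.6]
width: 0.0121
```

View pics/w22.png

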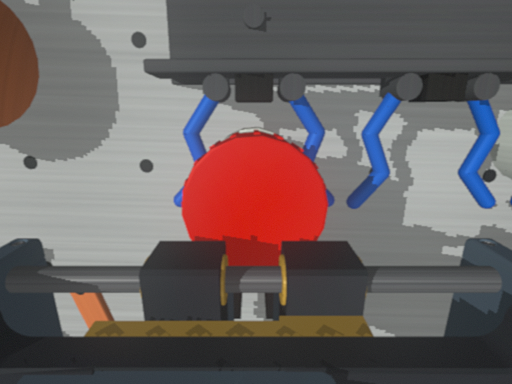

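```bash
python3 -m jog '[{"tx":0.3,"ty":0,"tz":0,"wx":0,"wy":0,"wz":0,"gripper":-0.74},{"tx":0.2,"ty":0,"tz":0,"wx":0,"wy":0,"wz":0,"gripper":-0.74}]'; python3 -m jog '[{"tx":0.3,"ty":0,"tz":0,"wx":0,"wy":0,"wz":0,"gripper":-0.74},{"tx":0,"ty":0,"tz":0,"wx":0,"wy":0,"wz":0,"gripper":-0.74}]';python3 -m jog '[{"tx":0.3,"ty":0,"tz":0,"wx":0,"wy":0,"wz":0,"gripper":-0.74},{"tx":0.2,"ty":0,"tz":0,"wx":0,"wy":0,"wz":0,"gripper":-0.74},{"tx":0,"ty":0,"tz":0,"wx":0,"wy":0,"wz":0,"gripper":-0.74}]'
```

```text
time_s: 31.8
tcp_pos: [0.5532, 0.0814, 0.0186]
orientation: [-0.0, 0.999, 0.015, 0.034]
force: [-6.4, -1.5, -3.5]
width: 0.012
time_s: 32.0
tcp_pos: [0.5536, 0.0812, 0.0176]
orientation: [-0.0, 0.999, 0.015, 0.031]
force: [-6.5, -1.7, -1.4]
width: 0.0119
time_s: 32.3
tcp_pos: [0.5539, 0.0811, 0.0175]
orientation: [0.0, 1.0, 0.015, 0.026]
force: [-15.9, -0.6, 5.8]
width: 0.0119
```

Stop reached at about 0.554. Level the tool while pressing, so the can ends upright and home.

```bash
python3 -m jog '[{"tx":0.1,"ty":0,"tz":0,"wx":0,"wy":-1.5,"wz":0,"gripper":-0.74},{"tx":0.1,"ty":0,"tz":0,"wx":0,"wy":-1.5,"wz":0,"gripper":-0.74},{"tx":0.1,"ty":0,"tz":0,"wx":0,"wy":0,"wz":0,"gripper":-0.74}]';python3 -m jog '[{"tx":-1.5,"ty":0,"tz":0,"wx":0,"wy":-1,"wz":0,"gripper":-0.74},{"tx":-2,"ty":0,"tz":0,"wx":0,"wy":0,"wz":0,"gripper":-0.74},{"tx":-2,"ty":0,"tz":-3,"wx":0,"wy":0,"wz":0,"gripper":-0.74},{"tx":-3,"ty":0,"tz":-5,"wx":0,"wy":0,"wz":0,"gripper":-0.74},{"tx":-4,"ty":0,"tz":-5,"wx":0,"wy":0,"wz":0,"gripper":-0.74},{"tx":-4,"ty":0,"tz":-5,"wx":0,"wy":0,"wz":0,"gripper":-0.74},{"tx":-2,"ty":0,"tz":-4,"wx":0,"wy":0,"wz":0,"gripper":-0.5},{"tx":0,"ty":0,"tz":0,"wx":0,"wy":0,"wz":0,"gripper":-0.3},{"tx":0,"ty":0,"tz":0,"wx":0,"wy":0,"wz":0,"gripper":-0.3}]'; python3 -c "
from h import *
snap('wrist','w23');s=snap('top');cv2.imwrite('pics/t23.png',cv2.resize(s['image'][80:270,70:430],None,fx=2.2,fy=2.2,interpolation=2)[...,::-1])
s=snap('scene');cv2.imwrite('pics/s23.png',cv2.resize(s['image'][100:330,180:410],None,fx=2.6,fy=2.6)[...,::-1])"
```

```text
time_s: 32.6
tcp_pos: [0.5532, 0.0804, 0.0184]
orientation: [0.001, 1.0, 0.015, -0.004]
force: [-29.7, -3.7, 17.3]
width: 0.012
time_s: 33.5
tcp_pos: [0.4031, 0.0773, 0.212]
orientation: [-0.0, 1.0, 0.015, 0.003]
force: [-0.2, -0.1, -0.9]
width: 0.0313
```

View pics/w23.png

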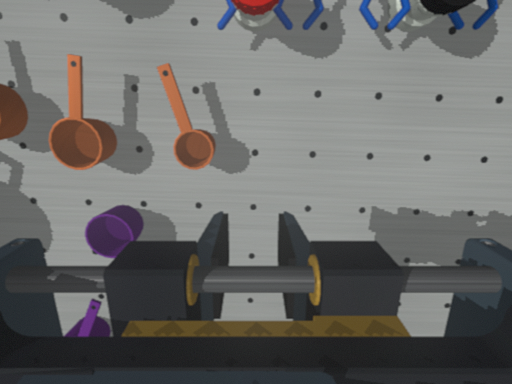

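View pics/s23.png

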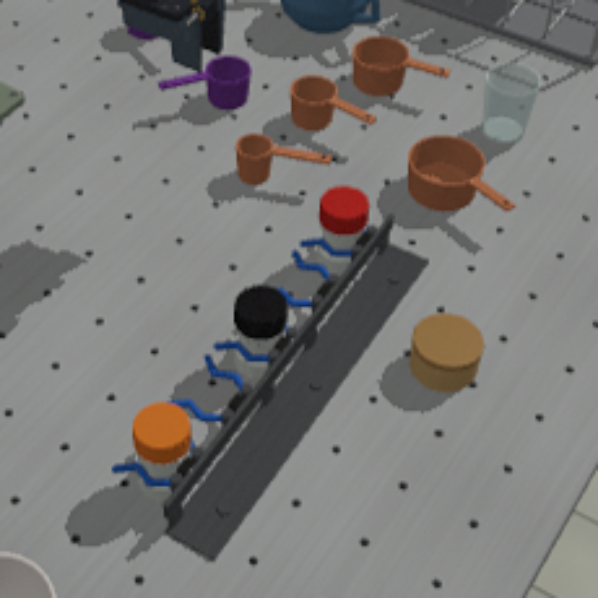

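View pics/t23.png

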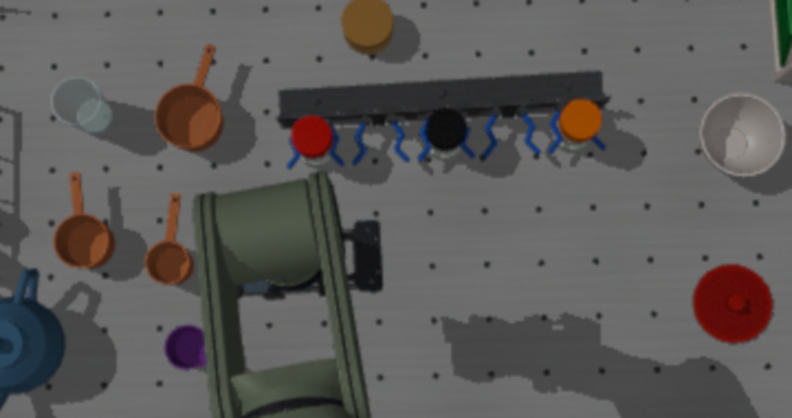

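All three canisters stand upright in clips 0, 2 and 4. Now the cups: move to look from above.

```bash
python3 -m jog '[{"tx":0,"ty":-4,"tz":-4,"wx":0,"wy":0,"wz":0,"gripper":-0.3},{"tx":1,"ty":-4,"tz":-4,"wx":0,"wy":0,"wz":0,"gripper":-0.3},{"tx":1,"ty":-4,"tz":-2,"wx":0,"wy":0,"wz":0,"gripper":-0.3},{"tx":1,"ty":-4,"tz":0,"wx":0,"wy":0,"wz":0,"gripper":-0.3},{"tx":1,"ty":-4,"tz":0,"wx":0,"wy":0,"wz":0,"gripper":-0.3},{"tx":0,"ty":0,"tz":0,"wx":0,"wy":0,"wz":0,"gripper":-0.3},{"tx":0,"ty":0,"tz":0,"wx":0,"wy":0,"wz":0,"gripper":-0.3},{"tx":0,"ty":0,"tz":0,"wx":0,"wy":0,"wz":0,"gripper":-0.3}]';  python3 -c "
from h import *
snap('wrist','w24');print(monitor.read_state()['joint_positions'].round(2))"
```

```text
time_s: 34.45
tcp_pos: [0.4341, 0.2673, 0.2993]
orientation: [0.001, 1.0, 0.015, -0.001]
force: [-0.4, -0.6, -0.6]
width: 0.0319
[ 0.53  0.17  1.55 -0.    1.42  2.07]
```

View pics/w24.png

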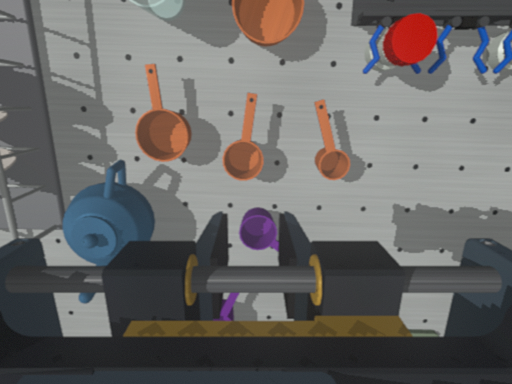

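Cups by rim size in this view are B (163,135), C (243,158) and D (333,162). A is at (268,10), cut off at the edge, and the purple decoys are at (258,228) and below. I'll compute rough places and look from right above each.

```bash
python3 -c "
from h import *
s=snap('wrist')
for n,p,q in [('A',(268,10),(268,10)),('B',(162,135),(151,67)),('C',(243,158),(251,96)),('D',(332,162),(320,102))]:
    a=ray(s,*p,.048)[:2];b=ray(s,*q,.048)[:2];print(n,a.round(4),b.round(4),np.degrees(np.arctan2(*(b-a)[::-1])).round(1),np.hypot(*(b-a)).round(4))
s=snap('top')
for n,p,q in [('A',(156.5,132.5),(165,103)),('B',(107.5,189.5),(104,160)),('C',(147,199.5),(149.5,169))]:
    a=ray(s,*p,.048)[:2];b=ray(s,*q,.048)[:2];print(n,a.round(4),b.round(4),np.degrees(np.arctan2(*(b-a)[::-1])).round(1),np.hypot(*(b-a)).round(4))
print(ray(s,105,127,.085))
"
```

```text
A [0.6308 0.2553] [0.6308 0.2553] 0.0 0.0
B [0.4692 0.3998] [0.5589 0.4092] 6.0 0.0902
C [0.4394 0.2834] [0.5259 0.2741] -6.2 0.087
D [0.4373 0.1526] [0.5208 0.1783] 17.1 0.0874
A [0.6359 0.2492] [0.7273 0.2232] -15.9 0.095
B [0.4665 0.395 ] [0.556  0.4067] 7.4 0.0903
C [0.4333 0.2775] [0.5247 0.2702] -4.6 0.0917
[0.64708302 0.39296576 0.085     ]
```

```bash
python3 plan.py .40 .40 .24 6.5
```

```text
t 34.6 rotvec tool [ 0.02  0.01 -4.86]  shift AFTER turn cm [ -1.89 -13.59   6.04] width 0.0318 F [ 0.1 -0.1  0.3] tcp [0.4342 0.2671 0.3004]
```

```bash
python3 -m jog '[{"tx":0,"ty":0,"tz":0,"wx":0,"wy":0,"wz":-4.8,"gripper":-0.3},{"tx":-0.6,"ty":-4.5,"tz":2,"wx":0,"wy":0,"wz":0,"gripper":-0.3},{"tx":-0.6,"ty":-4.5,"tz":2,"wx":0,"wy":0,"wz":0,"gripper":-0.3},{"tx":-0.6,"ty":-4.5,"tz":2,"wx":0,"wy":0,"wz":0,"gripper":-0.3},{"tx":0,"ty":0,"tz":0,"wx":0,"wy":0,"wz":0,"gripper":-0.3},{"tx":0,"ty":0,"tz":0,"wx":0,"wy":0,"wz":0,"gripper":-0.3},{"tx":0,"ty":0,"tz":0,"wx":0,"wy":0,"wz":0,"gripper":-0.3}]';  python3 -c "
from h import *
s=snap('wrist');cv2.imwrite('pics/w25.png',cv2.resize(s['image'][0:260,80:440],None,fx=2.2,fy=2.2)[...,::-1])"
```

```text
time_s: 35.3
tcp_pos: [0.4015, 0.3993, 0.2412]
orientation: [-0.0, 0.998, 0.056, 0.001]
force: [0.8, 0.1, 0.6]
width: 0.032
```

View pics/w25.png

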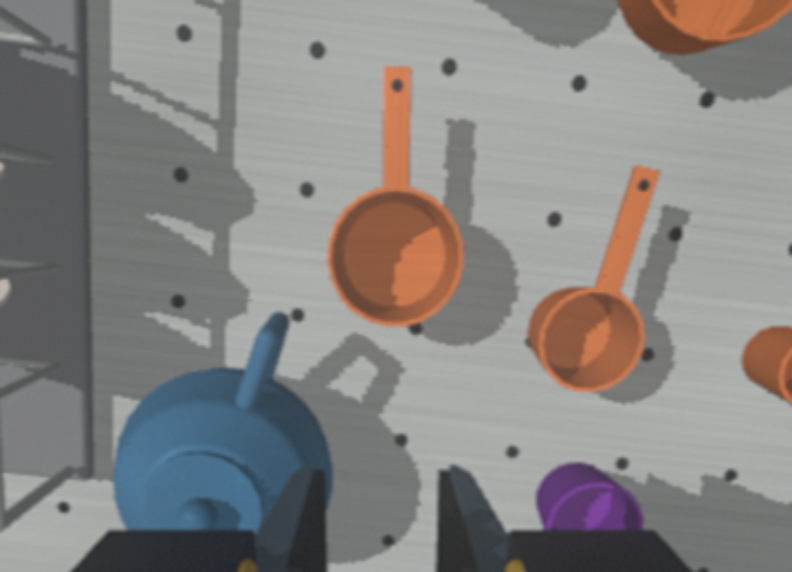

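The wrist view shows B seen from right above: rim centre at crop (396,257), handle end (397,67), and the handle exactly along tool x.

```bash
cat > cup.py <<'E'
from h import *
# cup.py cropscale: rim centre from copper mask blob nearest given pixel
import sys
def cup(u,v,z=.048,name='wrist'):
    s=snap(name);h=cv2.cvtColor(s['image'],cv2.COLOR_RGB2HSV)
    m=((h[...,0]>3)&(h[...,0]<15)&(h[...,1]>110)&(h[...,2]>50)).astype(np.uint8)
    n,l=cv2.connectedComponents(m);b=(l==l[int(v),int(u)]).astype(np.uint8)
    x,y,w,hh=cv2.boundingRect(b)
    b=cv2.morphologyEx(b,cv2.MORPH_CLOSE,np.ones((5,5)))
    k=int(w*.3)|1
    body=cv2.morphologyEx(b,cv2.MORPH_OPEN,cv2.getStructuringElement(2,(k,k)))
    c=max(cv2.findContours(body,0,2)[0],key=cv2.contourArea);e=cv2.fitEllipse(c)
    hd=cv2.morphologyEx(b&(1-cv2.dilate(body,np.ones((3,3)))),cv2.MORPH_OPEN,np.ones((3,3)))
    ch=max(cv2.findContours(hd,0,2)[0],key=cv2.contourArea)
    P=np.array([ray(s,*p,z)[:2] for p in ch[:,0].astype(float)]);C=ray(s,*e[0],z)[:2]
    mid=P.mean(0);d=cv2.fitLine(P.astype(np.float32),2,0,.01,.01).ravel();dv=d[:2]*np.sign(d[:2]@(mid-C))
    print('body',np.round(e[0],1),np.round(e[1],1),'C',C.round(4),'handle yaw',np.degrees(np.arctan2(dv[1],dv[0])).round(1),'far',max((P-C)@dv).round(4),'line offset',(np.cross(dv,d[2:]-C)).round(4),'P70',(C+.07*dv).round(4))
if __name__=='__main__': cup(*map(float,sys.argv[1:3]))
E
python3 cup.py 260 130 2>/dev/null; python3 plan.py .5377 .407 .027 6.5
```

```text
body [259.5 116.2] [60.2 62.5] C [0.4697 0.4009] handle yaw 7.0 far 0.0926 line offset -0.0012 P70 [0.5392 0.4094]
t 35.4 rotvec tool [-0.04 -0.09 -0.08]  shift AFTER turn cm [13.59  0.76 21.45] width 0.0321 F [-0.   0.2  0.2] tcp [0.4018 0.3992 0.2415]
```

```bash
python3 -m jog '[{"tx":3.5,"ty":0.2,"tz":2,"wx":0,"wy":0,"wz":-0.4,"gripper":-0.3},{"tx":3.5,"ty":0.2,"tz":3,"wx":0,"wy":0,"wz":0,"gripper":-0.3},{"tx":3.5,"ty":0.1,"tz":3,"wx":0,"wy":0,"wz":0,"gripper":-0.3},{"tx":3.2,"ty":0.1,"tz":3,"wx":0,"wy":0,"wz":0,"gripper":-0.3},{"tx":0,"ty":0,"tz":3,"wx":0,"wy":0,"wz":0,"gripper":-0.3},{"tx":0,"ty":0,"tz":0,"wx":0,"wy":0,"wz":0,"gripper":-0.3},{"tx":0,"ty":0,"tz":0,"wx":0,"wy":0,"wz":0,"gripper":-0.3}]'; python3 plan.py .539 .408 .027 6.9;  python3 -c "
from h import *
s=snap('wrist','w26')"
```

```text
time_s: 36.1
tcp_pos: [0.538, 0.4099, 0.1012]
orientation: [-0.0, 0.998, 0.06, 0.0]
force: [0.4, 0.4, 0.9]
width: 0.032
t 36.1 rotvec tool [-0.   -0.   -0.04]  shift AFTER turn cm [0.07 0.2  7.42] width 0.032 F [0.4 0.4 0.9] tcp [0.538  0.4099 0.1012]
```

View pics/w26.png

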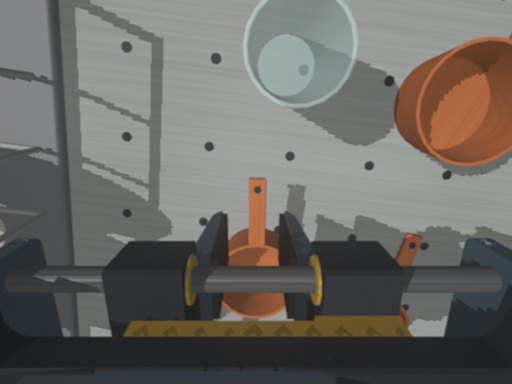

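The handle sits midway between the fingers at (257,210). Descend and grip.

```bash
python3 -m jog '[{"tx":0,"ty":0.1,"tz":3,"wx":0,"wy":0,"wz":0,"gripper":-0.3},{"tx":0,"ty":0,"tz":2.5,"wx":0,"wy":0,"wz":0,"gripper":-0.3},{"tx":0,"ty":0,"tz":1.9,"wx":0,"wy":0,"wz":0,"gripper":-0.3},{"tx":0,"ty":0,"tz":0,"wx":0,"wy":0,"wz":0,"gripper":-0.3},{"tx":0,"ty":0,"tz":0,"wx":0,"wy":0,"wz":0,"gripper":-1},{"tx":0,"ty":0,"tz":0,"wx":0,"wy":0,"wz":0,"gripper":-1},{"tx":0,"ty":0,"tz":0,"wx":0,"wy":0,"wz":0,"gripper":-1}]'; python3 plan.py .539 .408 .027 6.9; python3 -m jog '[{"tx":0,"ty":0,"tz":-2,"wx":0,"wy":0,"wz":0,"gripper":-1},{"tx":0,"ty":0,"tz":-4,"wx":0,"wy":0,"wz":0,"gripper":-1},{"tx":0,"ty":0,"tz":-2,"wx":0,"wy":0,"wz":0,"gripper":-1},{"tx":0,"ty":0,"tz":0,"wx":0,"wy":0,"wz":0,"gripper":-1},{"tx":0,"ty":0,"tz":0,"wx":0,"wy":0,"wz":0,"gripper":-1}]'; python3 -c "
from h import *
s=snap('wrist','w27');s=snap('scene');cv2.imwrite('pics/s27.png',cv2.resize(s['image'][60:220,250:450],None,fx=3.8,fy=3.8)[...,::-1])"
```

```text
time_s: 36.85
tcp_pos: [0.5389, 0.4104, 0.0287]
orientation: [-0.001, 0.998, 0.06, 0.002]
force: [0.6, 0.4, 2.9]
width: 0.0136
t 36.85 rotvec tool [-0.11 -0.2   0.03]  shift AFTER turn cm [-0.02  0.24  0.17] width 0.0136 F [0.6 0.4 2.9] tcp [0.5389 0.4104 0.0287]
time_s: 37.35
tcp_pos: [0.5376, 0.4095, 0.1065]
orientation: [-0.0, 0.998, 0.06, 0.0]
force: [-0.3, -0.5, -0.8]
width: 0.0136
```

View pics/w27.png

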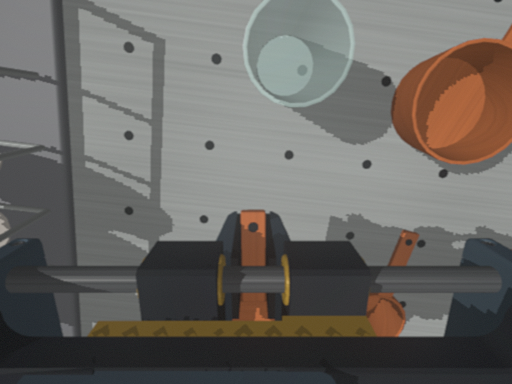

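View pics/s27.png

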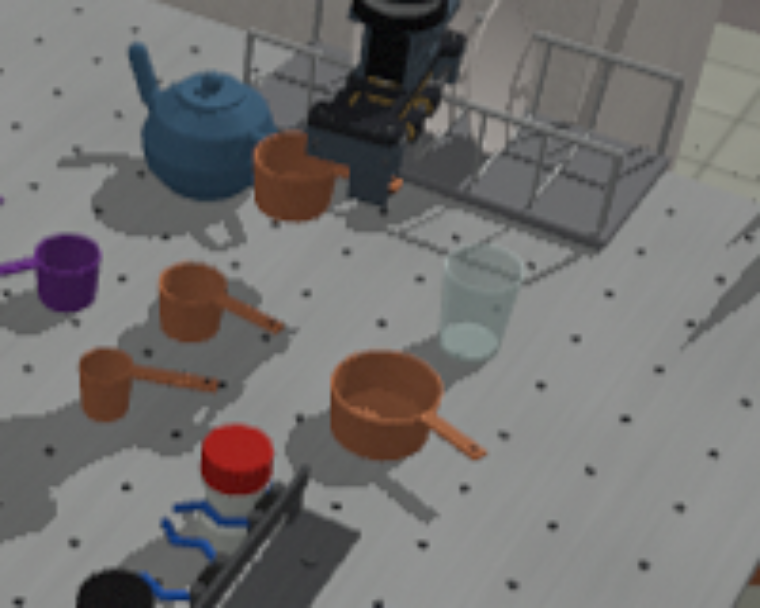

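B hangs level in the gripper. Turn its handle to about 50° (A's handle is at −16°) and look at A from above.

```bash
python3 -m jog '[{"tx":0,"ty":0,"tz":-3,"wx":0,"wy":0,"wz":0,"gripper":-1},{"tx":0,"ty":0,"tz":-2,"wx":0,"wy":0,"wz":-8,"gripper":-1},{"tx":0,"ty":0,"tz":0,"wx":0,"wy":0,"wz":-8,"gripper":-1},{"tx":0,"ty":0,"tz":0,"wx":0,"wy":0,"wz":-8,"gripper":-1},{"tx":0,"ty":0,"tz":0,"wx":0,"wy":0,"wz":-8,"gripper":-1},{"tx":0,"ty":0,"tz":0,"wx":0,"wy":0,"wz":-8,"gripper":-1},{"tx":0,"ty":0,"tz":0,"wx":0,"wy":0,"wz":-3,"gripper":-1},{"tx":0,"ty":0,"tz":0,"wx":0,"wy":0,"wz":0,"gripper":-1}]'; python3 plan.py .583 .191 .155 50
```

```text
time_s: 38.25
tcp_pos: [0.5371, 0.4091, 0.1544]
orientation: [0.0, 0.907, 0.422, -0.002]
force: [-0.0, -0.7, -0.4]
width: 0.0136
t 38.25 rotvec tool [-0.05  0.19 -0.08]  shift AFTER turn cm [-13.76  17.53  -0.06] width 0.0136 F [-0.  -0.7 -0.4] tcp [0.5371 0.4091 0.1544]
```

```bash
python3 -m jog '[{"tx":-2.3,"ty":2.9,"tz":0,"wx":0,"wy":0,"wz":0,"gripper":-1},{"tx":-2.3,"ty":2.9,"tz":0,"wx":0,"wy":0,"wz":0,"gripper":-1},{"tx":-2.3,"ty":2.9,"tz":0,"wx":0,"wy":0,"wz":0,"gripper":-1},{"tx":-2.3,"ty":2.9,"tz":0,"wx":0,"wy":0,"wz":0,"gripper":-1},{"tx":-2.3,"ty":2.9,"tz":0,"wx":0,"wy":0,"wz":0,"gripper":-1},{"tx":-2.3,"ty":2.9,"tz":0,"wx":0,"wy":0,"wz":0,"gripper":-1},{"tx":0,"ty":0,"tz":0,"wx":0,"wy":0,"wz":0,"gripper":-1},{"tx":0,"ty":0,"tz":0,"wx":0,"wy":0,"wz":0,"gripper":-1},{"tx":0,"ty":0,"tz":0,"wx":0,"wy":0,"wz":0,"gripper":-1}]';  python3 -c "
from h import *
s=snap('wrist','w28')"
```

```text
time_s: 39.15
tcp_pos: [0.5818, 0.1928, 0.1559]
orientation: [-0.0, 0.907, 0.422, -0.0]
force: [0.3, -0.1, -0.6]
width: 0.0134
```

View pics/w28.png

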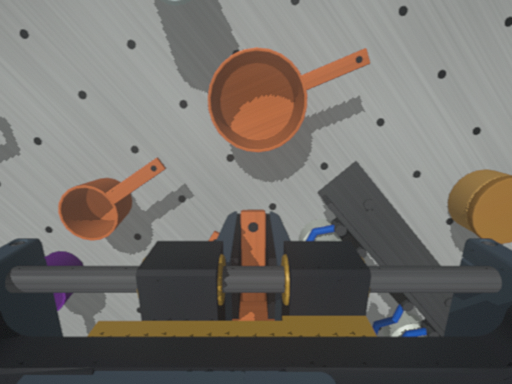

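A is seen from right above: rim centre (257,99), handle end (365,56).

```bash
python3 cup.py 250 90 2>/dev/null
python3 - <<'E'
from h import *
s=snap('wrist');h=cv2.cvtColor(s['image'],cv2.COLOR_RGB2HSV)
# held handle: end point at height tcp+.0188+.0025-.. 
print(ray(s,252.5,211,.1559+.0205));
E
```

```text
body [257.4  99.6] [ 98.4 102.8] C [0.6392 0.2579] handle yaw -19.4 far 0.1033 line offset -0.0004 P70 [0.7053 0.2346]
[0.59705387 0.21432659 0.1764    ]
```

```bash
python3 - <<'E' 2>/dev/null
from cup import *
cup(156,135,.048,'top')
s=snap('top','t28');print(proj(s,[.6392,.2579,.048]))
cv2.imwrite('pics/t28.png',cv2.resize(s['image'][80:230,80:280],None,fx=4,fy=4)[...,::-1])
o=cv2.imread('pics/top0.png')[...,::-1]
h=cv2.cvtColor(np.ascontiguousarray(o),cv2.COLOR_RGB2HSV);m=((h[...,0]>3)&(h[...,0]<15)&(h[...,1]>110)&(h[...,2]>50)).astype(np.uint8)
n,l,st,c=cv2.connectedComponentsWithStats(m);print(st[l[135,156]])
h=cv2.cvtColor(s['image'],cv2.COLOR_RGB2HSV);m=((h[...,0]>3)&(h[...,0]<15)&(h[...,1]>110)&(h[...,2]>50)).astype(np.uint8)
n,l,st,c=cv2.connectedComponentsWithStats(m);print(st[l[135,156]])
E
python3 - <<'E' 2>&1 | grep -v Deprec
from h import *
s=snap('top','t28');print(proj(s,[.6392,.2579,.048]),proj(s,[.6392,.2579,.0]))
cv2.imwrite('pics/t28.png',cv2.resize(s['image'][80:230,80:280],None,fx=4,fy=4)[...,::-1])
o=np.ascontiguousarray(cv2.imread('pics/top0.png')[...,::-1])
for im in (o,s['image']):
    h=cv2.cvtColor(im,cv2.COLOR_RGB2HSV);m=((h[...,0]>3)&(h[...,0]<15)&(h[...,1]>110)&(h[...,2]>50)).astype(np.uint8)
    n,l,st,c=cv2.connectedComponentsWithStats(m)
    for i in range(1,n):
        if st[i,4]>100:print(st[i],c[i].round(1))
    print()
E
```

```text
(np.float64(153.61089344907208), np.float64(131.5205021303267)) (np.float64(156.9441809788941), np.float64(135.44047781105076))
[140 100  31  49 815] [156.3 130.6]
[ 94 159  28  43 622] [107.2 186.5]
[136 168  22  41 429] [146.7 194.6]
[179 169  21  38 290] [189. 192.]
[359 191  21  19 309] [369. 200.]

[324 125  20  20 269] [333.4 134.3]
[181 143  21  27 402] [191.4 155.3]
[182 171  18  35 119] [192.3 192.7]
```

View pics/t28.png

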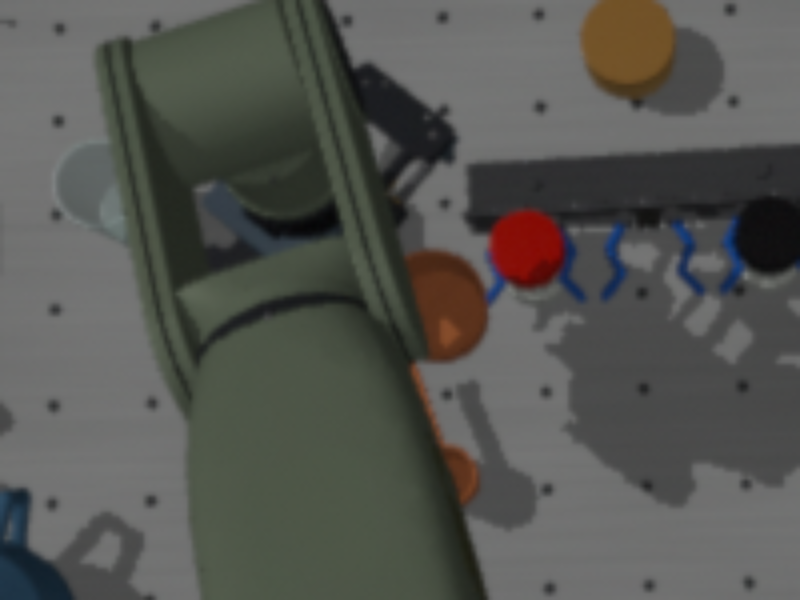

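```bash
python3 plan.py .6846 .310 .10 50
```

```text
t 39.4 rotvec tool [-0.  0.  0.]  shift AFTER turn cm [15.57  0.34  5.63] width 0.0135 F [ 0.9  0.4 -0.2] tcp [0.5819 0.1929 0.1563]
```

```bash
python3 -m jog '[{"tx":3,"ty":0.1,"tz":0,"wx":0,"wy":0,"wz":0,"gripper":-1},{"tx":3.5,"ty":0.1,"tz":0,"wx":0,"wy":0,"wz":0,"gripper":-1},{"tx":3.5,"ty":0.1,"tz":0,"wx":0,"wy":0,"wz":0,"gripper":-1},{"tx":3.5,"ty":0,"tz":1.5,"wx":0,"wy":0,"wz":0,"gripper":-1},{"tx":2,"ty":0,"tz":2,"wx":0,"wy":0,"wz":0,"gripper":-1},{"tx":0,"ty":0,"tz":2,"wx":0,"wy":0,"wz":0,"gripper":-1},{"tx":0,"ty":0,"tz":0,"wx":0,"wy":0,"wz":0,"gripper":-1},{"tx":0,"ty":0,"tz":0,"wx":0,"wy":0,"wz":0,"gripper":-1},{"tx":0,"ty":0,"tz":0,"wx":0,"wy":0,"wz":0,"gripper":-1}]';python3 plan.py .6846 .310 .0357 50;   python3 -c "
from h import *
s=snap('wrist','w29');s=snap('scene');cv2.imwrite('pics/s29.png',cv2.resize(s['image'][80:220,280:450],None,fx=4.2,fy=4.2)[...,::-1])"
```

```text
time_s: 40.3
tcp_pos: [0.6848, 0.3088, 0.1032]
orientation: [0.0, 0.907, 0.422, 0.001]
force: [0.9, 0.5, -0.5]
width: 0.0135
t 40.3 rotvec tool [ 0.07 -0.13 -0.08]  shift AFTER turn cm [ 0.08 -0.09  6.75] width 0.0135 F [ 0.9  0.5 -0.5] tcp [0.6848 0.3088 0.1032]
```

View pics/s29.png

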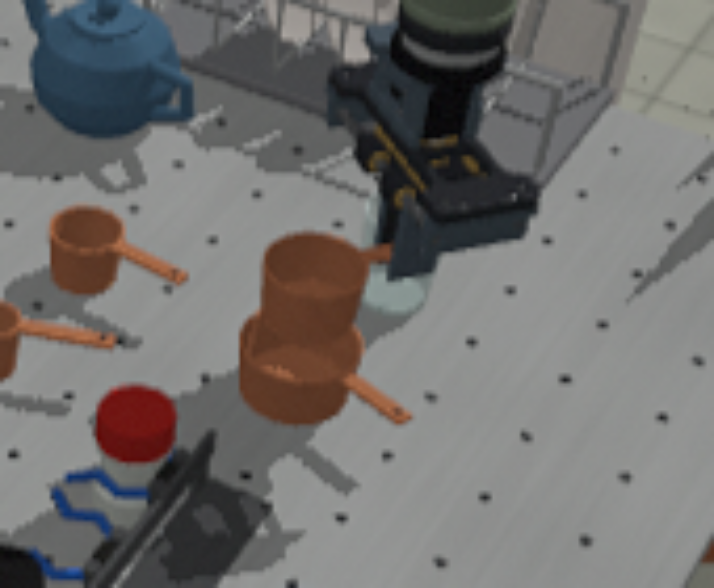

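View pics/w29.png

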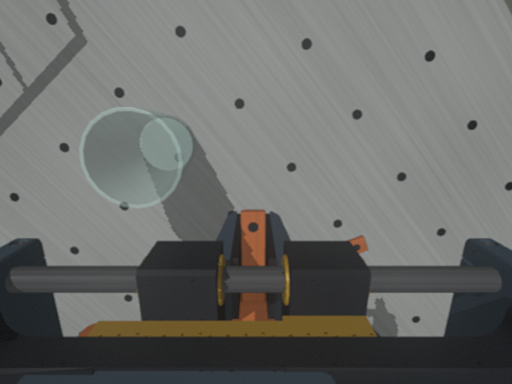

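Run:
```python
from h import *
s=snap('scene')
f=lambda p:tuple(np.round((np.array(proj(s,p))-[280,80])*4.2,1))
print('A rim',f([.640,.257,.048]),'foot',f([.640,.257,0]),'B rim',f([.640,.257,.048+.0745]))
for a in range(0,360,45):
  t=np.radians(a);print(a,'A',f([.64+.046*np.cos(t),.257+.046*np.sin(t),.048]),'B',f([.64+.038*np.cos(t),.257+.038*np.sin(t),.1225]))
```

```text
A rim (np.float64(302.2), np.float64(338.3)) foot (np.float64(294.0), np.float64(386.1)) B rim (np.float64(315.7), np.float64(259.7))
0 A (np.float64(358.9), np.float64(361.5)) B (np.float64(364.3), np.float64(278.7))
45 A (np.float64(361.6), np.float64(330.6)) B (np.float64(366.5), np.float64(253.3))
90 A (np.float64(330.0), np.float64(305.1)) B (np.float64(339.3), np.float64(232.4))
135 A (np.float64(283.0), np.float64(299.1)) B (np.float64(298.9), np.float64(227.5))
180 A (np.float64(246.9), np.float64(315.8)) B (np.float64(268.1), np.float64(241.2))
225 A (np.float64(242.4), np.float64(346.1)) B (np.float64(264.5), np.float64(266.2))
270 A (np.float64(273.4), np.float64(372.8)) B (np.float64(291.2), np.float64(288.0))
315 A (np.float64(322.2), np.float64(379.3)) B (np.float64(333.0), np.float64(293.2))
```

The scene view agrees with the prediction: A rim centre x≈301 (predicted 302), B 316 (predicted 316). Lower.

```bash
python3 -m jog '[{"tx":0,"ty":-0.1,"tz":1.5,"wx":0,"wy":0,"wz":0,"gripper":-1},{"tx":0,"ty":0,"tz":1.5,"wx":0,"wy":0,"wz":0,"gripper":-1},{"tx":0,"ty":0,"tz":1,"wx":0,"wy":0,"wz":0,"gripper":-1},{"tx":0,"ty":0,"tz":1,"wx":0,"wy":0,"wz":0,"gripper":-1}]'; python3 -m jog '[{"tx":0,"ty":0,"tz":0.5,"wx":0,"wy":0,"wz":0,"gripper":-1},{"tx":0,"ty":0,"tz":0.5,"wx":0,"wy":0,"wz":0,"gripper":-1},{"tx":0,"ty":0,"tz":0,"wx":0,"wy":0,"wz":0,"gripper":-1},{"tx":0,"ty":0,"tz":0,"wx":0,"wy":0,"wz":0,"gripper":-1}]'; python3 -m jog '[{"tx":0,"ty":0,"tz":0.3,"wx":0,"wy":0,"wz":0,"gripper":-1},{"tx":0,"ty":0,"tz":0.2,"wx":0,"wy":0,"wz":0,"gripper":-1},{"tx":0,"ty":0,"tz":0,"wx":0,"wy":0,"wz":0,"gripper":-1}]'; python3 -c "
from h import *
s=snap('scene');cv2.imwrite('pics/s30.png',cv2.resize(s['image'][80:220,280:450],None,fx=4.2,fy=4.2)[...,::-1])"
```

```text
time_s: 40.85
tcp_pos: [0.6828, 0.309, 0.0493]
orientation: [0.0, 0.907, 0.422, -0.001]
force: [0.6, -0.3, -1.0]
width: 0.0134
time_s: 41.25
tcp_pos: [0.6837, 0.3094, 0.0417]
orientation: [0.0, 0.907, 0.422, 0.0]
force: [0.1, 0.9, -0.4]
width: 0.0135
time_s: 41.55
tcp_pos: [0.6833, 0.3092, 0.0362]
orientation: [0.0, 0.907, 0.422, -0.0]
force: [-0.7, -0.6, 0.5]
width: 0.0139
```

View pics/s30.png

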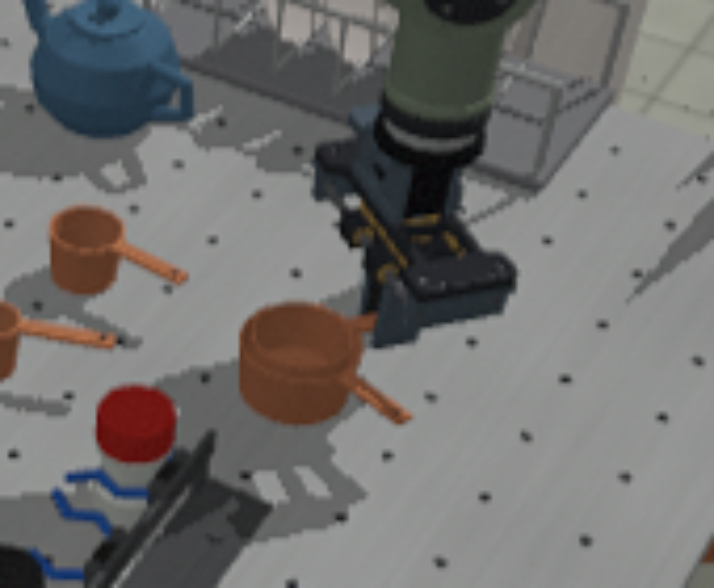

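B is down in A. Release, lift, and turn toward C.

```bash
python3 -m jog '[{"tx":0,"ty":0,"tz":0.1,"wx":0,"wy":0,"wz":0,"gripper":-1},{"tx":0,"ty":0,"tz":0,"wx":0,"wy":0,"wz":0,"gripper":-0.4},{"tx":0,"ty":0,"tz":0,"wx":0,"wy":0,"wz":0,"gripper":-0.4},{"tx":0,"ty":0,"tz":0,"wx":0,"wy":0,"wz":0,"gripper":-0.4},{"tx":0,"ty":0,"tz":-3,"wx":0,"wy":0,"wz":0,"gripper":-0.4},{"tx":0,"ty":0,"tz":-5,"wx":0,"wy":0,"wz":0,"gripper":-0.4},{"tx":-4,"ty":0,"tz":-5,"wx":0,"wy":0,"wz":0,"gripper":-0.3},{"tx":-4,"ty":0,"tz":-4,"wx":0,"wy":0,"wz":0,"gripper":-0.3},{"tx":-4,"ty":0,"tz":-3,"wx":0,"wy":0,"wz":0,"gripper":-0.3},{"tx":-4,"ty":0,"tz":0,"wx":0,"wy":0,"wz":0,"gripper":-0.3}]'; python3 -m jog '[{"tx":0,"ty":0,"tz":0,"wx":0,"wy":0,"wz":0,"gripper":-0.3},{"tx":0,"ty":0,"tz":0,"wx":0,"wy":0,"wz":0,"gripper":-0.3}]'; python3 plan.py .37 .284 .24 -5;   python3 -c "
from h import *
s=snap('wrist','w31')"
```

```text
time_s: 42.6
tcp_pos: [0.5905, 0.1969, 0.2252]
orientation: [0.001, 0.906, 0.422, 0.005]
force: [1.7, -0.1, 0.5]
width: 0.0319
time_s: 42.8
tcp_pos: [0.5889, 0.1967, 0.2205]
orientation: [0.0, 0.907, 0.422, 0.001]
force: [0.7, -0.6, -0.2]
width: 0.0318
t 42.8 rotvec tool [-0.   -0.08 54.87]  shift AFTER turn cm [-22.57  -6.79  -1.95] width 0.0318 F [ 0.7 -0.6 -0.2] tcp [0.5889 0.1967 0.2205]
```

View pics/w31.png

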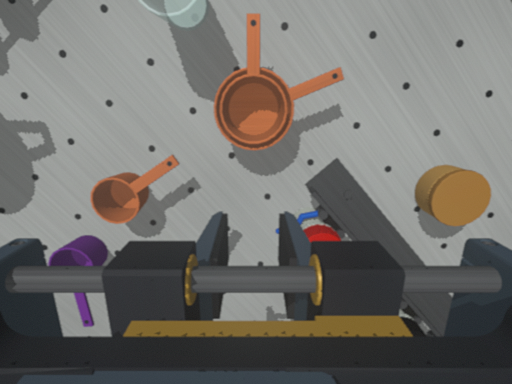

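B sits concentrically in A, at (253,107). Now C.

```bash
python3 -m jog '[{"tx":0,"ty":0,"tz":0,"wx":0,"wy":0,"wz":8,"gripper":-0.3},{"tx":0,"ty":0,"tz":0,"wx":0,"wy":0,"wz":8,"gripper":-0.3},{"tx":0,"ty":0,"tz":0,"wx":0,"wy":0,"wz":8,"gripper":-0.3},{"tx":0,"ty":0,"tz":0,"wx":0,"wy":0,"wz":8,"gripper":-0.3},{"tx":0,"ty":0,"tz":0,"wx":0,"wy":0,"wz":8,"gripper":-0.3},{"tx":0,"ty":0,"tz":0,"wx":0,"wy":0,"wz":8,"gripper":-0.3},{"tx":0,"ty":0,"tz":-0.5,"wx":0,"wy":0,"wz":7,"gripper":-0.3},{"tx":-3.5,"ty":-1.5,"tz":-0.5,"wx":0,"wy":0,"wz":0,"gripper":-0.3},{"tx":-4.5,"ty":-1.5,"tz":0,"wx":0,"wy":0,"wz":0,"gripper":-0.3},{"tx":-4.5,"ty":-1.5,"tz":0,"wx":0,"wy":0,"wz":0,"gripper":-0.3}]'; python3 -m jog '[{"tx":-4.5,"ty":-1.3,"tz":0,"wx":0,"wy":0,"wz":0,"gripper":-0.3},{"tx":-4.5,"ty":-1,"tz":0,"wx":0,"wy":0,"wz":0,"gripper":-0.3},{"tx":0,"ty":0,"tz":0,"wx":0,"wy":0,"wz":0,"gripper":-0.3},{"tx":0,"ty":0,"tz":0,"wx":0,"wy":0,"wz":0,"gripper":-0.3},{"tx":0,"ty":0,"tz":0,"wx":0,"wy":0,"wz":0,"gripper":-0.3}]'; python3 plan.py .37 .284 .24 -5;   python3 -c "
from h import *
s=snap('wrist','w32')"
```

```text
time_s: 43.85
tcp_pos: [0.4683, 0.2547, 0.2289]
orientation: [-0.0, 0.999, -0.044, -0.0]
force: [-0.0, 0.4, 0.6]
width: 0.032
time_s: 44.35
tcp_pos: [0.3822, 0.2845, 0.2296]
orientation: [0.0, 0.999, -0.044, 0.0]
force: [-0.1, -0.1, -0.1]
width: 0.0318
t 44.35 rotvec tool [ 0.   -0.03 -0.06]  shift AFTER turn cm [-1.21  0.16 -1.04] width 0.0318 F [-0.1 -0.1 -0.1] tcp [0.3822 0.2845 0.2296]
```

View pics/w32.png

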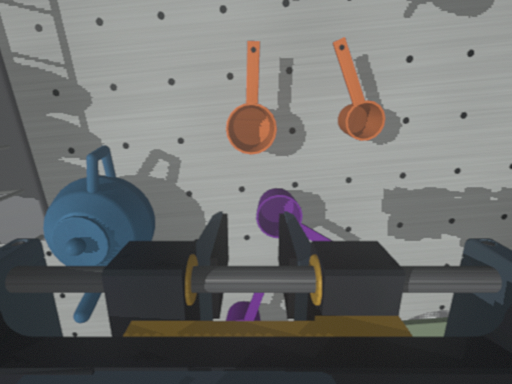

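Candidates shaped like cup C are copper (252,128), purple (279,213) and purple (243,312). The copper one fits, since purple is excluded. Confirm in a crop.

```bash
python3 cup.py 252 150 2>/dev/null;  python3 -c "
from h import *
s=snap('wrist');cv2.imwrite('pics/c33.png',cv2.resize(s['image'][20:240,160:400],None,fx=2.5,fy=2.5)[...,::-1])"
```

```text
body [250.7 128. ] [49.  50.6] C [0.4366 0.2839] handle yaw -6.4 far 0.0933 line offset -0.0004 P70 [0.5061 0.2761]
```

View pics/c33.png

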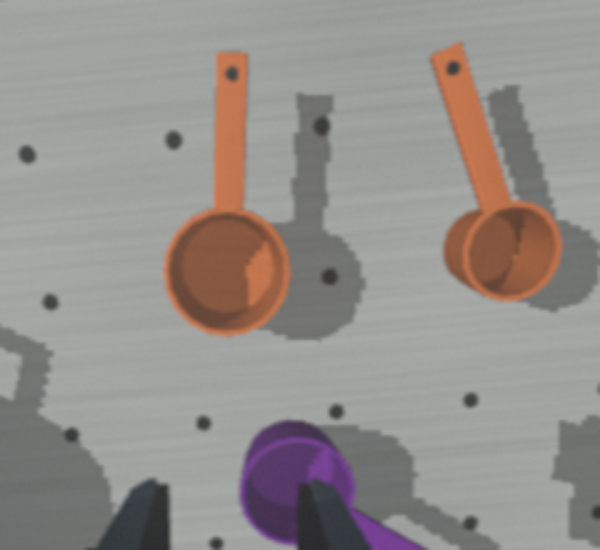

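```bash
python3 plan.py .506 .276 .027 -6.3
```

```text
t 44.5 rotvec tool [0.02 0.01 1.16]  shift AFTER turn cm [12.4  -0.58 20.25] width 0.0319 F [ 0.3 -0.5  0.6] tcp [0.3821 0.2838 0.2295]
```

```bash
python3 -m jog '[{"tx":3.2,"ty":-0.2,"tz":2,"wx":0,"wy":0,"wz":1.2,"gripper":-0.3},{"tx":3.2,"ty":-0.2,"tz":3,"wx":0,"wy":0,"wz":0,"gripper":-0.3},{"tx":3,"ty":-0.2,"tz":3,"wx":0,"wy":0,"wz":0,"gripper":-0.3},{"tx":3,"ty":0,"tz":3,"wx":0,"wy":0,"wz":0,"gripper":-0.3},{"tx":0,"ty":0,"tz":2,"wx":0,"wy":0,"wz":0,"gripper":-0.3},{"tx":0,"ty":0,"tz":0,"wx":0,"wy":0,"wz":0,"gripper":-0.3},{"tx":0,"ty":0,"tz":0,"wx":0,"wy":0,"wz":0,"gripper":-0.3}]'; python3 plan.py .506 .276 .027 -6.3;  python3 -c "
from h import *
s=snap('wrist','w34')"
```

```text
time_s: 45.2
tcp_pos: [0.5053, 0.2766, 0.0997]
orientation: [0.0, 0.998, -0.055, -0.0]
force: [0.5, 0.0, 0.1]
width: 0.0323
t 45.2 rotvec tool [ 0.03  0.03 -0.02]  shift AFTER turn cm [0.08 0.05 7.27] width 0.0323 F [0.5 0.  0.1] tcp [0.5053 0.2766 0.0997]
```

View pics/w34.png

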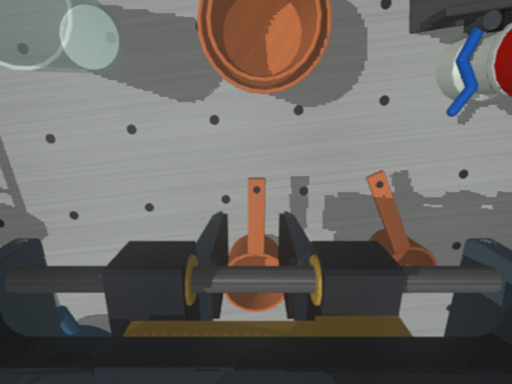

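```bash
python3 -m jog '[{"tx":0,"ty":0,"tz":3,"wx":0,"wy":0,"wz":0,"gripper":-0.3},{"tx":0,"ty":0,"tz":2.5,"wx":0,"wy":0,"wz":0,"gripper":-0.3},{"tx":0,"ty":0,"tz":1.7,"wx":0,"wy":0,"wz":0,"gripper":-0.3},{"tx":0,"ty":0,"tz":0,"wx":0,"wy":0,"wz":0,"gripper":-0.3},{"tx":0,"ty":0,"tz":0,"wx":0,"wy":0,"wz":0,"gripper":-1},{"tx":0,"ty":0,"tz":0,"wx":0,"wy":0,"wz":0,"gripper":-1},{"tx":0,"ty":0,"tz":0,"wx":0,"wy":0,"wz":0,"gripper":-1}]'; python3 plan.py .506 .276 .027 -6.3; python3 -m jog '[{"tx":0,"ty":0,"tz":-2,"wx":0,"wy":0,"wz":0,"gripper":-1},{"tx":0,"ty":0,"tz":-4,"wx":0,"wy":0,"wz":0,"gripper":-1},{"tx":0,"ty":0,"tz":-4,"wx":0,"wy":0,"wz":0,"gripper":-1},{"tx":0,"ty":0,"tz":-3,"wx":0,"wy":0,"wz":-8,"gripper":-1},{"tx":0,"ty":0,"tz":0,"wx":0,"wy":0,"wz":-8,"gripper":-1},{"tx":0,"ty":0,"tz":0,"wx":0,"wy":0,"wz":-8,"gripper":-1},{"tx":0,"ty":0,"tz":0,"wx":0,"wy":0,"wz":-8,"gripper":-1},{"tx":0,"ty":0,"tz":0,"wx":0,"wy":0,"wz":-8,"gripper":-1},{"tx":0,"ty":0,"tz":0,"wx":0,"wy":0,"wz":-8,"gripper":-1},{"tx":0,"ty":0,"tz":0,"wx":0,"wy":0,"wz":-8,"gripper":-1}]'; python3 -m jog '[{"tx":0,"ty":0,"tz":0,"wx":0,"wy":0,"wz":-8,"gripper":-1},{"tx":0,"ty":0,"tz":0,"wx":0,"wy":0,"wz":-8,"gripper":-1},{"tx":0,"ty":0,"tz":0,"wx":0,"wy":0,"wz":-8,"gripper":-1},{"tx":0,"ty":0,"tz":0,"wx":0,"wy":0,"wz":-8,"gripper":-1},{"tx":0,"ty":0,"tz":0,"wx":0,"wy":0,"wz":-8,"gripper":-1},{"tx":0,"ty":0,"tz":0,"wx":0,"wy":0,"wz":-8,"gripper":-1},{"tx":0,"ty":0,"tz":0,"wx":0,"wy":0,"wz":-8,"gripper":-1},{"tx":0,"ty":0,"tz":0,"wx":0,"wy":0,"wz":-1,"gripper":-1},{"tx":0,"ty":0,"tz":0,"wx":0,"wy":0,"wz":0,"gripper":-1}]'; python3 plan.py .67 .187 .155 115
```

```text
time_s: 45.95
tcp_pos: [0.5059, 0.2776, 0.0295]
orientation: [-0.001, 0.999, -0.055, 0.001]
force: [0.4, 0.5, 1.2]
width: 0.0136
t 45.95 rotvec tool [-0.11 -0.16  0.03]  shift AFTER turn cm [0.03 0.15 0.25] width 0.0136 F [0.4 0.5 1.2] tcp [0.5059 0.2776 0.0295]
time_s: 46.95
tcp_pos: [0.505, 0.277, 0.1586]
orientation: [-0.0, 0.906, 0.423, 0.001]
force: [-1.2, -0.6, -0.5]
width: 0.0135
time_s: 47.85
tcp_pos: [0.5049, 0.277, 0.1583]
orientation: [0.0, 0.598, 0.802, 0.0]
force: [0.2, 0.1, -0.6]
width: 0.0135
t 47.85 rotvec tool [ 0.04 -0.   -8.41]  shift AFTER turn cm [-15.13  11.16   0.33] width 0.0135 F [ 0.2  0.1 -0.6] tcp [0.5049 0.277  0.1583]
```

```bash
python3 -m jog '[{"tx":0,"ty":0,"tz":0,"wx":0,"wy":0,"wz":-8.3,"gripper":-1},{"tx":-3,"ty":2.2,"tz":0,"wx":0,"wy":0,"wz":0,"gripper":-1},{"tx":-4,"ty":3,"tz":0,"wx":0,"wy":0,"wz":0,"gripper":-1},{"tx":-4,"ty":3,"tz":0,"wx":0,"wy":0,"wz":0,"gripper":-1},{"tx":-4,"ty":3,"tz":0,"wx":0,"wy":0,"wz":0,"gripper":-1},{"tx":0,"ty":0,"tz":0,"wx":0,"wy":0,"wz":0,"gripper":-1},{"tx":0,"ty":0,"tz":0,"wx":0,"wy":0,"wz":0,"gripper":-1},{"tx":0,"ty":0,"tz":0,"wx":0,"wy":0,"wz":0,"gripper":-1}]'; python3 plan.py .67 .187 .155 115;python3 -c "
from h import *
s=snap('wrist','w35')"
```

```text
time_s: 48.65
tcp_pos: [0.6688, 0.1889, 0.1577]
orientation: [-0.001, 0.537, 0.843, -0.0]
force: [-0.2, 0.3, -0.5]
width: 0.0137
t 48.65 rotvec tool [-0.06 -0.03 -0.01]  shift AFTER turn cm [-0.22  0.03  0.27] width 0.0137 F [-0.2  0.3 -0.5] tcp [0.6688 0.1889 0.1577]
```

View pics/w35.png

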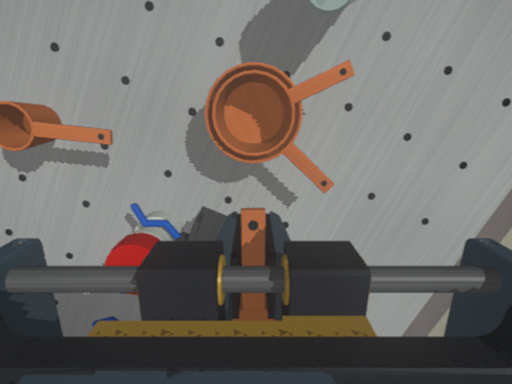

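Run:
```python
from h import *
s=snap('wrist');cv2.imwrite('pics/c36.png',cv2.resize(s['image'][50:175,190:370],None,fx=4.4,fy=4.4,interpolation=2)[...,::-1])
for p in [(253,112)]:
    print(ray(s,*p,.055),ray(s,*p,.048))
print('held end',ray(s,253,208,.1577+.018))
```

```text
[0.63637477 0.25878643 0.055     ] [0.63644069 0.25864539 0.048     ]
held end [0.65712105 0.21443239 0.1757    ]
```

View pics/c36.png

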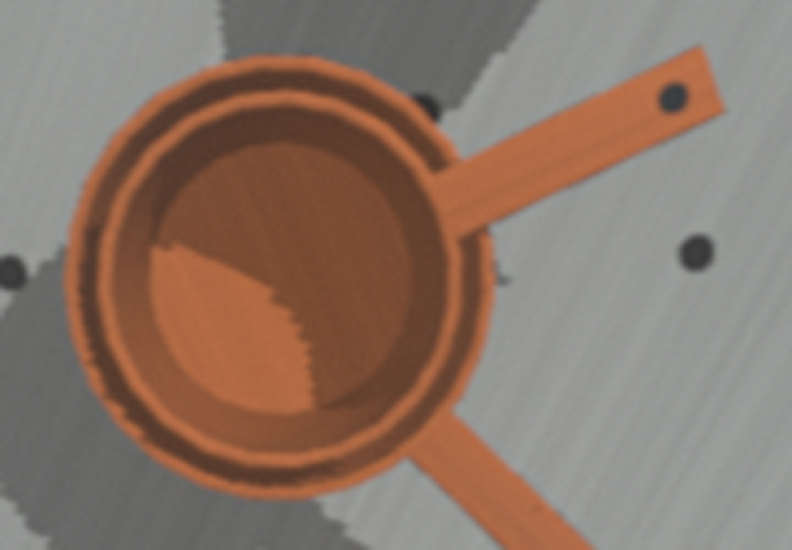

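```bash
python3 -c "
from h import *
s=snap('wrist');print(ray(s,253.75,113.3,.055))"; python3 plan.py .6089 .3191 .105 115
```

```text
[0.63750308 0.25817032 0.055     ]
t 48.8 rotvec tool [ 0.   -0.    0.09]  shift AFTER turn cm [14.29  0.06  5.33] width 0.0139 F [-0.2 -0.3 -0.1] tcp [0.6688 0.1894 0.1583]
```

```bash
python3 -m jog '[{"tx":3,"ty":0,"tz":0,"wx":0,"wy":0,"wz":0,"gripper":-1},{"tx":3.5,"ty":0,"tz":0,"wx":0,"wy":0,"wz":0,"gripper":-1},{"tx":3.5,"ty":0,"tz":0,"wx":0,"wy":0,"wz":0,"gripper":-1},{"tx":3,"ty":0,"tz":1.5,"wx":0,"wy":0,"wz":0,"gripper":-1},{"tx":1.3,"ty":0,"tz":2,"wx":0,"wy":0,"wz":0,"gripper":-1},{"tx":0,"ty":0,"tz":1.8,"wx":0,"wy":0,"wz":0,"gripper":-1},{"tx":0,"ty":0,"tz":0,"wx":0,"wy":0,"wz":0,"gripper":-1},{"tx":0,"ty":0,"tz":0,"wx":0,"wy":0,"wz":0,"gripper":-1},{"tx":0,"ty":0,"tz":0,"wx":0,"wy":0,"wz":0,"gripper":-1}]';python3 plan.py .6089 .3191 .043 115;   python3 -c "
from h import *
s=snap('scene');cv2.imwrite('pics/s37.png',cv2.resize(s['image'][80:220,280:450],None,fx=4.2,fy=4.2)[...,::-1])
f=lambda p:tuple(np.round((np.array(proj(s,p))-[280,80])*4.2,1))
for n,r,z in [('A',.046,.048),('B',.038,.055),('C',.0305,.048+.1045-.029)]:
  P=np.array([f([.638+r*np.cos(t),.257+r*np.sin(t),z]) for t in np.arange(0,6.28,.1)]);print(n,P.min(0),P.max(0))"
```

```text
time_s: 49.7
tcp_pos: [0.61, 0.3182, 0.1064]
orientation: [0.001, 0.537, 0.843, 0.001]
force: [-0.2, -0.9, 0.0]
width: 0.0141
t 49.7 rotvec tool [0.15 0.   0.01]  shift AFTER turn cm [ 0.13 -0.06  6.34] width 0.0141 F [-0.2 -0.9  0. ] tcp [0.61   0.3182 0.1064]
A [237.3 297.5] [362.6 379.1]
B [249.2 297.2] [353.  364.5]
C [270.2 231.2] [356.5 284.9]
```

View pics/s37.png

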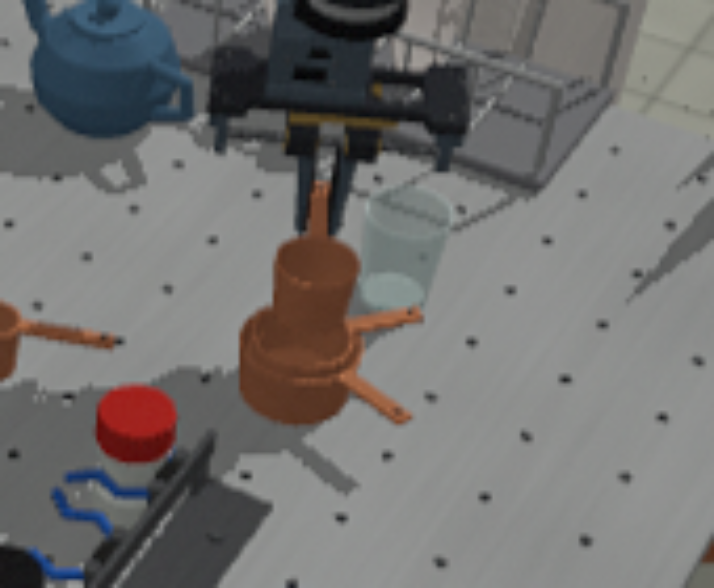

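C is centred over B in the scene view: 315 against the predicted 313, about 1 mm. Lower.

```bash
python3 -m jog '[{"tx":0,"ty":0,"tz":1.5,"wx":0,"wy":0,"wz":0,"gripper":-1},{"tx":0,"ty":0,"tz":1.5,"wx":0,"wy":0,"wz":0,"gripper":-1},{"tx":0,"ty":0,"tz":1,"wx":0,"wy":0,"wz":0,"gripper":-1},{"tx":0,"ty":0,"tz":1,"wx":0,"wy":0,"wz":0,"gripper":-1}]'; python3 -m jog '[{"tx":0,"ty":0,"tz":0.5,"wx":0,"wy":0,"wz":0,"gripper":-1},{"tx":0,"ty":0,"tz":0.3,"wx":0,"wy":0,"wz":0,"gripper":-1},{"tx":0,"ty":0,"tz":0,"wx":0,"wy":0,"wz":0,"gripper":-1},{"tx":0,"ty":0,"tz":0,"wx":0,"wy":0,"wz":0,"gripper":-1}]'; python3 -m jog '[{"tx":0,"ty":0,"tz":0.3,"wx":0,"wy":0,"wz":0,"gripper":-1},{"tx":0,"ty":0,"tz":0.2,"wx":0,"wy":0,"wz":0,"gripper":-1},{"tx":0,"ty":0,"tz":0,"wx":0,"wy":0,"wz":0,"gripper":-1}]'; python3 -c "
from h import *
s=snap('scene');cv2.imwrite('pics/s38.png',cv2.resize(s['image'][80:220,280:450],None,fx=4.2,fy=4.2)[...,::-1])"
```

```text
time_s: 50.15
tcp_pos: [0.6093, 0.3178, 0.054]
orientation: [-0.0, 0.537, 0.843, -0.0]
force: [0.5, -0.4, -0.9]
width: 0.0136
time_s: 50.55
tcp_pos: [0.6097, 0.3182, 0.0472]
orientation: [0.0, 0.537, 0.844, 0.0]
force: [-0.2, -0.6, -0.2]
width: 0.0137
time_s: 50.85
tcp_pos: [0.6099, 0.3186, 0.0431]
orientation: [0.001, 0.537, 0.844, 0.001]
force: [-1.2, 0.6, 3.4]
width: 0.0134
```

View pics/s38.png

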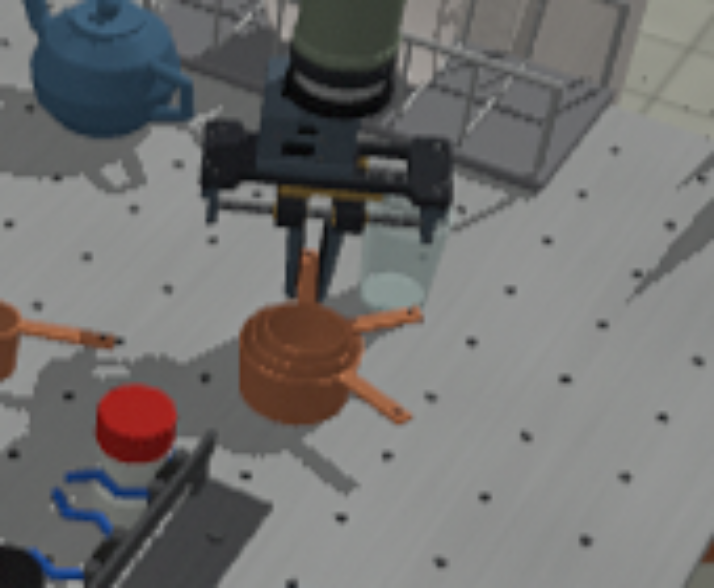

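C is on B's floor (contact at 3 N). Release and go to D, approaching with the tool turned around so the camera sits over the cup.

```bash
python3 -m jog '[{"tx":0,"ty":0,"tz":0,"wx":0,"wy":0,"wz":0,"gripper":-0.4},{"tx":0,"ty":0,"tz":0,"wx":0,"wy":0,"wz":0,"gripper":-0.4},{"tx":0,"ty":0,"tz":0,"wx":0,"wy":0,"wz":0,"gripper":-0.4},{"tx":0,"ty":0,"tz":-3,"wx":0,"wy":0,"wz":0,"gripper":-0.4},{"tx":0,"ty":0,"tz":-5,"wx":0,"wy":0,"wz":0,"gripper":-0.4},{"tx":0,"ty":0,"tz":-5,"wx":0,"wy":0,"wz":0,"gripper":-0.3},{"tx":0,"ty":0,"tz":-4,"wx":0,"wy":0,"wz":-8,"gripper":-0.3},{"tx":0,"ty":0,"tz":0,"wx":0,"wy":0,"wz":-8.2,"gripper":-0.3},{"tx":0,"ty":0,"tz":0,"wx":0,"wy":0,"wz":-8.2,"gripper":-0.3},{"tx":0,"ty":0,"tz":0,"wx":0,"wy":0,"wz":-8.2,"gripper":-0.3}]'; python3 -m jog '[{"tx":0,"ty":0,"tz":0,"wx":0,"wy":0,"wz":-8.2,"gripper":-0.3},{"tx":0,"ty":0,"tz":0,"wx":0,"wy":0,"wz":-8.2,"gripper":-0.3},{"tx":0,"ty":0,"tz":0,"wx":0,"wy":0,"wz":-8.2,"gripper":-0.3},{"tx":0,"ty":0,"tz":0,"wx":0,"wy":0,"wz":-8.2,"gripper":-0.3},{"tx":0,"ty":0,"tz":0,"wx":0,"wy":0,"wz":-8.2,"gripper":-0.3},{"tx":0,"ty":0,"tz":0,"wx":0,"wy":0,"wz":-8.2,"gripper":-0.3},{"tx":0,"ty":0,"tz":0,"wx":0,"wy":0,"wz":0,"gripper":-0.3},{"tx":0,"ty":0,"tz":0,"wx":0,"wy":0,"wz":0,"gripper":-0.3}]'; python3 plan.py .51 .175 .22 197;python3 -c "
from h import *
s=snap('wrist','w39')"
```

```text
time_s: 51.9
tcp_pos: [0.6093, 0.3179, 0.2119]
orientation: [0.0, 0.276, 0.961, -0.0]
force: [0.1, -1.1, -0.4]
width: 0.0317
time_s: 52.7
tcp_pos: [0.6093, 0.3179, 0.2115]
orientation: [-0.0, -0.145, 0.989, -0.0]
force: [0.0, 0.4, 0.0]
width: 0.032
t 52.7 rotvec tool [-0.01 -0.03 -0.35]  shift AFTER turn cm [ 13.67 -10.76  -0.85] width 0.032 F [0.  0.4 0. ] tcp [0.6093 0.3179 0.2115]
```

View pics/w39.png

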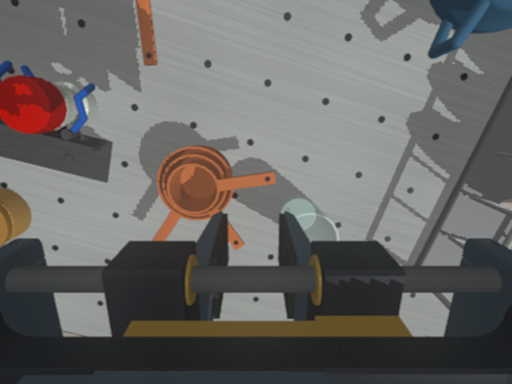

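The view shows A, B and C nested concentrically at (195,183). Move to D.

```bash
python3 -m jog '[{"tx":3.4,"ty":-2.7,"tz":0,"wx":0,"wy":0,"wz":0,"gripper":-0.3},{"tx":3.4,"ty":-2.7,"tz":0,"wx":0,"wy":0,"wz":0,"gripper":-0.3},{"tx":3.4,"ty":-2.7,"tz":0,"wx":0,"wy":0,"wz":0,"gripper":-0.3},{"tx":3.4,"ty":-2.7,"tz":0,"wx":0,"wy":0,"wz":0,"gripper":-0.3},{"tx":0,"ty":0,"tz":0,"wx":0,"wy":0,"wz":0,"gripper":-0.3},{"tx":0,"ty":0,"tz":0,"wx":0,"wy":0,"wz":0,"gripper":-0.3},{"tx":0,"ty":0,"tz":0,"wx":0,"wy":0,"wz":0,"gripper":-0.3}]'; python3 plan.py .51 .175 .22 197;python3 -c "
from h import *
s=snap('wrist','w40')"
```

```text
time_s: 53.45
tcp_pos: [0.5113, 0.176, 0.2121]
orientation: [0.001, -0.146, 0.989, 0.0]
force: [-0.9, 1.0, -0.2]
width: 0.0317
t 53.45 rotvec tool [ 0.01  0.09 -0.21]  shift AFTER turn cm [ 0.16 -0.05 -0.79] width 0.0317 F [-0.9  1.  -0.2] tcp [0.5113 0.176  0.2121]
```

View pics/w40.png

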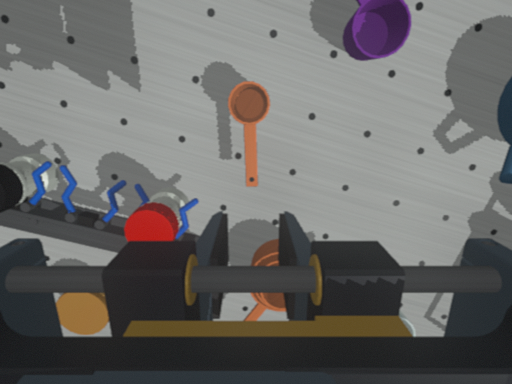

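```bash
python3 cup.py 249 118 2>/dev/null
```

```text
body [248.3 103.2] [39.7 43.6] C [0.4332 0.1492] handle yaw 17.3 far 0.0933 line offset 0.0007 P70 [0.5  0.17]
```

```bash
python3 plan.py .5 .170 .028 197.3
```

```text
t 53.55 rotvec tool [ 0.    0.03 -0.45]  shift AFTER turn cm [ 1.26 -0.26 18.37] width 0.0322 F [-0.8  0.4  0.5] tcp [0.5112 0.1762 0.2117]
```

```bash
python3 -m jog '[{"tx":1.2,"ty":-0.3,"tz":3,"wx":0,"wy":0,"wz":-0.5,"gripper":-0.3},{"tx":0,"ty":0,"tz":4,"wx":0,"wy":0,"wz":0,"gripper":-0.3},{"tx":0,"ty":0,"tz":4,"wx":0,"wy":0,"wz":0,"gripper":-0.3},{"tx":0,"ty":0,"tz":0,"wx":0,"wy":0,"wz":0,"gripper":-0.3},{"tx":0,"ty":0,"tz":0,"wx":0,"wy":0,"wz":0,"gripper":-0.3}]'; python3 plan.py .5 .170 .028 197.3;python3 -c "
from h import *
s=snap('wrist','w41')"
```

```text
time_s: 54.05
tcp_pos: [0.5004, 0.1696, 0.1019]
orientation: [-0.0, -0.151, 0.989, -0.0]
force: [1.1, 0.0, 0.4]
width: 0.0319
t 54.05 rotvec tool [-0.   -0.03  0.06]  shift AFTER turn cm [0.03 0.05 7.39] width 0.0319 F [1.1 0.  0.4] tcp [0.5004 0.1696 0.1019]
```

View pics/w41.png

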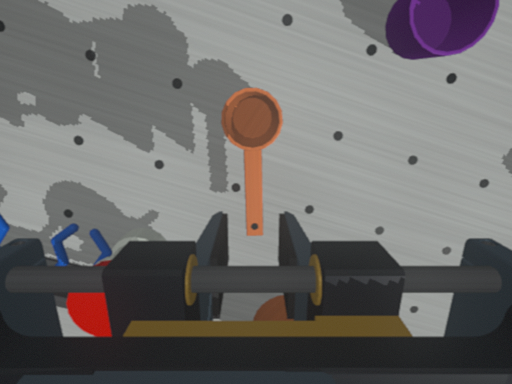

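```bash
python3 -m jog '[{"tx":0,"ty":0,"tz":3,"wx":0,"wy":0,"wz":0,"gripper":-0.3},{"tx":0,"ty":0,"tz":2.5,"wx":0,"wy":0,"wz":0,"gripper":-0.3},{"tx":0,"ty":0,"tz":1.8,"wx":0,"wy":0,"wz":0,"gripper":-0.3},{"tx":0,"ty":0,"tz":0,"wx":0,"wy":0,"wz":0,"gripper":-0.3},{"tx":0,"ty":0,"tz":0,"wx":0,"wy":0,"wz":0,"gripper":-1},{"tx":0,"ty":0,"tz":0,"wx":0,"wy":0,"wz":0,"gripper":-1},{"tx":0,"ty":0,"tz":0,"wx":0,"wy":0,"wz":0,"gripper":-1}]'; python3 -m jog '[{"tx":0,"ty":0,"tz":-2,"wx":0,"wy":0,"wz":0,"gripper":-1},{"tx":0,"ty":0,"tz":-4,"wx":0,"wy":0,"wz":0,"gripper":-1},{"tx":0,"ty":0,"tz":-4,"wx":0,"wy":0,"wz":0,"gripper":-1},{"tx":0,"ty":0,"tz":-3,"wx":0,"wy":0,"wz":8.3,"gripper":-1},{"tx":0,"ty":0,"tz":0,"wx":0,"wy":0,"wz":8.4,"gripper":-1},{"tx":0,"ty":0,"tz":0,"wx":0,"wy":0,"wz":8.4,"gripper":-1},{"tx":0,"ty":0,"tz":0,"wx":0,"wy":0,"wz":8.4,"gripper":-1},{"tx":0,"ty":0,"tz":0,"wx":0,"wy":0,"wz":8.4,"gripper":-1},{"tx":0,"ty":0,"tz":0,"wx":0,"wy":0,"wz":8.4,"gripper":-1},{"tx":0,"ty":0,"tz":0,"wx":0,"wy":0,"wz":8.4,"gripper":-1}]'; python3 -m jog '[{"tx":0,"ty":0,"tz":0,"wx":0,"wy":0,"wz":8.4,"gripper":-1},{"tx":0,"ty":0,"tz":0,"wx":0,"wy":0,"wz":8.4,"gripper":-1},{"tx":0,"ty":0,"tz":0,"wx":0,"wy":0,"wz":8.4,"gripper":-1},{"tx":0,"ty":0,"tz":0,"wx":0,"wy":0,"wz":8.4,"gripper":-1},{"tx":0,"ty":0,"tz":0,"wx":0,"wy":0,"wz":0,"gripper":-1},{"tx":0,"ty":0,"tz":0,"wx":0,"wy":0,"wz":0,"gripper":-1}]'; python3 plan.py .668 .145 .155 105;python3 -c "
from h import *
s=snap('wrist','w42')"
```

```text
time_s: 54.8
tcp_pos: [0.5012, 0.1694, 0.0305]
orientation: [0.002, -0.151, 0.989, 0.0]
force: [0.5, 0.2, 2.4]
width: 0.0137
time_s: 55.8
tcp_pos: [0.4999, 0.1689, 0.1596]
orientation: [0.001, 0.356, 0.934, 0.0]
force: [0.4, -0.4, -0.5]
width: 0.0136
time_s: 56.4
tcp_pos: [0.4998, 0.1689, 0.1593]
orientation: [0.0, 0.607, 0.794, 0.0]
force: [0.2, 0.2, 0.2]
width: 0.0136
t 56.4 rotvec tool [0.04 0.01 0.21]  shift AFTER turn cm [-6.66 15.63  0.43] width 0.0136 F [0.2 0.2 0.2] tcp [0.4998 0.1689 0.1593]
```

View pics/w42.png

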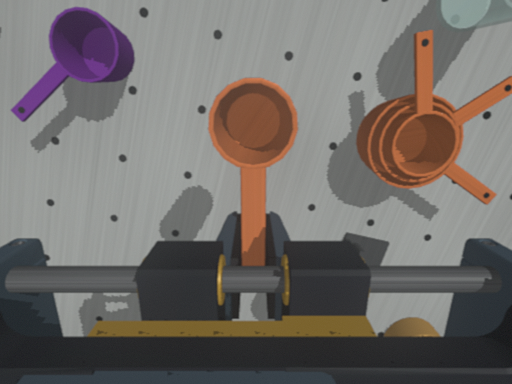

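Run:
```python
from h import *
s=snap('wrist');cv2.imwrite('pics/c43.png',cv2.resize(s['image'][70:200,190:500],None,fx=2.5,fy=2.5,interpolation=2)[...,::-1])
im=cv2.resize(s['image'][85:195,345:475],None,fx=5,fy=5,interpolation=2);cv2.imwrite('pics/c44.png',im[...,::-1])
D=ray(s,253,122,.177);T=monitor.read_state()['tcp_pos'];print(D,D-T,np.degrees(np.arctan2(*(D-T)[1::-1])),np.hypot(*(D-T)[:2]))
```

```text
[0.48017071 0.24072952 0.177     ] [-0.01963964  0.07184524  0.01790963] 105.28887374304796 0.07448123016267319
```

View pics/c44.png

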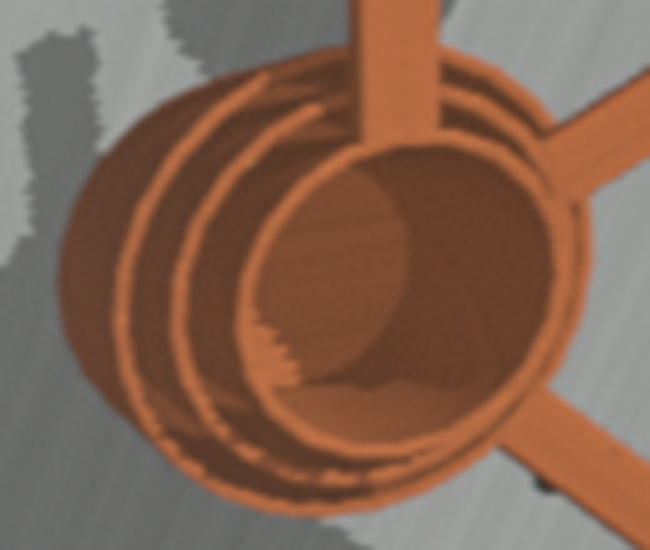

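View pics/c43.png

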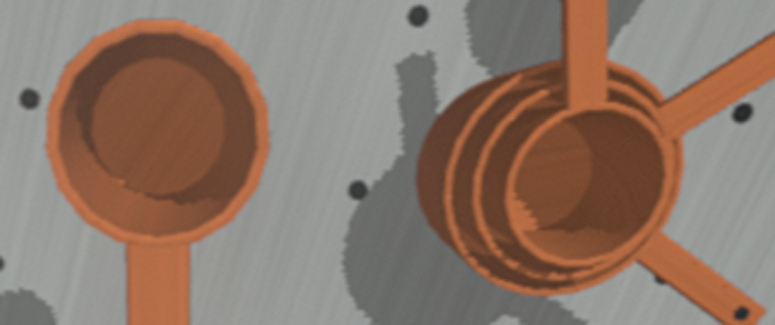

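```bash
python3 - <<'E'
from h import *
s=snap('wrist');print(ray(s,425.4,144,.062))
E
python3 plan.py .6565 .1865 .115 105
```

```text
[0.63939871 0.25703403 0.062     ]
t 56.55 rotvec tool [0.01 0.01 0.12]  shift AFTER turn cm [-2.36 15.59  4.4 ] width 0.0137 F [ 0.4  1.4 -0.6] tcp [0.4998 0.1689 0.159 ]
```

```bash
python3 -m jog '[{"tx":-0.5,"ty":3,"tz":0,"wx":0,"wy":0,"wz":0,"gripper":-1},{"tx":-0.6,"ty":4.2,"tz":0,"wx":0,"wy":0,"wz":0,"gripper":-1},{"tx":-0.6,"ty":4.2,"tz":0,"wx":0,"wy":0,"wz":0,"gripper":-1},{"tx":-0.6,"ty":4.3,"tz":0,"wx":0,"wy":0,"wz":0,"gripper":-1},{"tx":0,"ty":0,"tz":3,"wx":0,"wy":0,"wz":0,"gripper":-1},{"tx":0,"ty":0,"tz":3,"wx":0,"wy":0,"wz":0,"gripper":-1},{"tx":0,"ty":0,"tz":0,"wx":0,"wy":0,"wz":0,"gripper":-1},{"tx":0,"ty":0,"tz":0,"wx":0,"wy":0,"wz":0,"gripper":-1},{"tx":0,"ty":0,"tz":0,"wx":0,"wy":0,"wz":0,"gripper":-1}]'; python3 plan.py .6576 .1872 .0505 105;python3 -c "
from h import *
s=snap('wrist');cv2.imwrite('pics/w45.png',cv2.resize(s['image'][20:260,120:400],None,fx=2.5,fy=2.5,interpolation=2)[...,::-1])
T=monitor.read_state()['tcp_pos'];print(proj(s,[.639,.2567,.062]),proj(s,[.639,.2567,T[2]+.018]),proj(s,[.639,.2567,.048]))
s=snap('scene');cv2.imwrite('pics/s45.png',cv2.resize(s['image'][80:220,280:450],None,fx=4.2,fy=4.2)[...,::-1])"
```

```text
time_s: 57.45
tcp_pos: [0.6584, 0.1877, 0.1009]
orientation: [0.001, 0.608, 0.794, 0.001]
force: [-0.3, -0.1, -0.6]
width: 0.0136
t 57.45 rotvec tool [0.19 0.   0.05]  shift AFTER turn cm [-0.03 -0.09  5.04] width 0.0136 F [-0.3 -0.1 -0.6] tcp [0.6584 0.1877 0.1009]
(np.float64(251.73948796148142), np.float64(121.60669830176093)) (np.float64(251.72862676540635), np.float64(127.73565673562135)) (np.float64(251.74131598047643), np.float64(120.57514962530587))
```

View pics/w45.png

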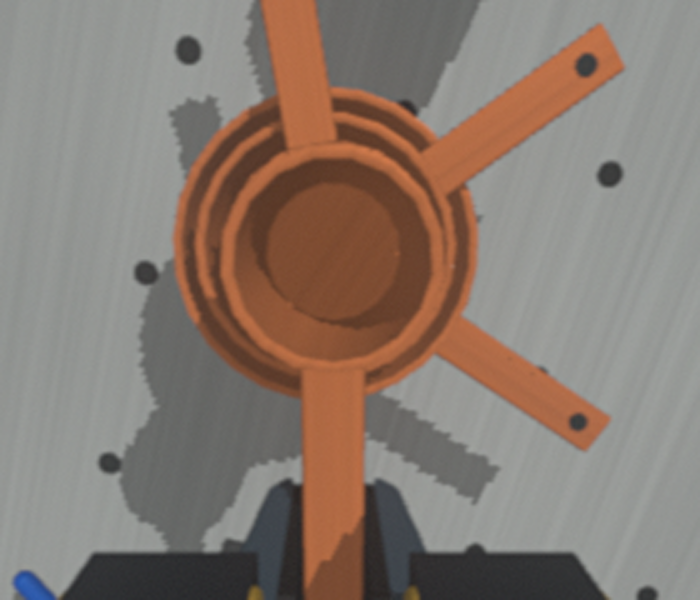

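View pics/s45.png

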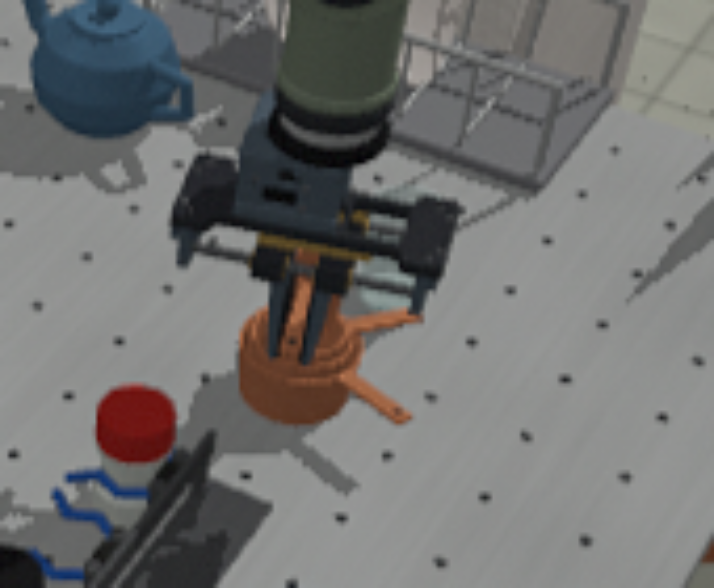

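Run:
```python
from h import *
s=snap('wrist')
A=ray(s,250.4,117.2,.048);B=ray(s,250.8,118.5,.055);D=ray(s,252.8,122.2,.1009+.0180);print(A,B,D)
# w42 camera pose: same orientation, TCP diff
T=monitor.read_state()['tcp_pos'];E=np.array(s['extrinsics']);s2=dict(s);E2=E.copy();E2[:3,3]+=np.array([.4998,.1689,.159])-T;s2['extrinsics']=E2
for n,p,z in [('A',(415.7,141),.048),('B',(420,142),.055),('C',(425.4,144),.062)]: print(n,ray(s2,*p,z))
```

```text
[0.63735366 0.25878151 0.048     ] [0.6378248  0.25824998 0.055     ] [0.63874651 0.25947505 0.1189    ]
A [0.63870003 0.25763618 0.048     ]
B [0.63899938 0.25760586 0.055     ]
C [0.64045135 0.25698783 0.062     ]
```

D is within about 1.5 mm of C's axis. Lower it slowly.

```bash
python3 -m jog '[{"tx":-0.1,"ty":0,"tz":1,"wx":0,"wy":0,"wz":0,"gripper":-1},{"tx":0,"ty":0,"tz":1,"wx":0,"wy":0,"wz":0,"gripper":-1},{"tx":0,"ty":0,"tz":1,"wx":0,"wy":0,"wz":0,"gripper":-1},{"tx":0,"ty":0,"tz":0,"wx":0,"wy":0,"wz":0,"gripper":-1}]'; python3 -m jog '[{"tx":0,"ty":0,"tz":0.8,"wx":0,"wy":0,"wz":0,"gripper":-1},{"tx":0,"ty":0,"tz":0.6,"wx":0,"wy":0,"wz":0,"gripper":-1},{"tx":0,"ty":0,"tz":0,"wx":0,"wy":0,"wz":0,"gripper":-1},{"tx":0,"ty":0,"tz":0,"wx":0,"wy":0,"wz":0,"gripper":-1}]'; python3 -m jog '[{"tx":0,"ty":0,"tz":0.3,"wx":0,"wy":0,"wz":0,"gripper":-1},{"tx":0,"ty":0,"tz":0.2,"wx":0,"wy":0,"wz":0,"gripper":-1},{"tx":0,"ty":0,"tz":0,"wx":0,"wy":0,"wz":0,"gripper":-1}]'; python3 -c "
from h import *
s=snap('wrist');cv2.imwrite('pics/w46.png',cv2.resize(s['image'][20:260,120:400],None,fx=2.5,fy=2.5,interpolation=2)[...,::-1])"
```

```text
time_s: 58.0
tcp_pos: [0.6561, 0.186, 0.0662]
orientation: [-0.001, 0.609, 0.794, -0.002]
force: [-1.0, -0.1, -0.8]
width: 0.0134
time_s: 58.4
tcp_pos: [0.6577, 0.1865, 0.0547]
orientation: [0.0, 0.609, 0.794, -0.0]
force: [0.6, -0.9, -0.4]
width: 0.0137
time_s: 58.7
tcp_pos: [0.6583, 0.1863, 0.051]
orientation: [0.001, 0.609, 0.793, 0.001]
force: [0.7, -1.3, 4.3]
width: 0.0135
```

View pics/w46.png

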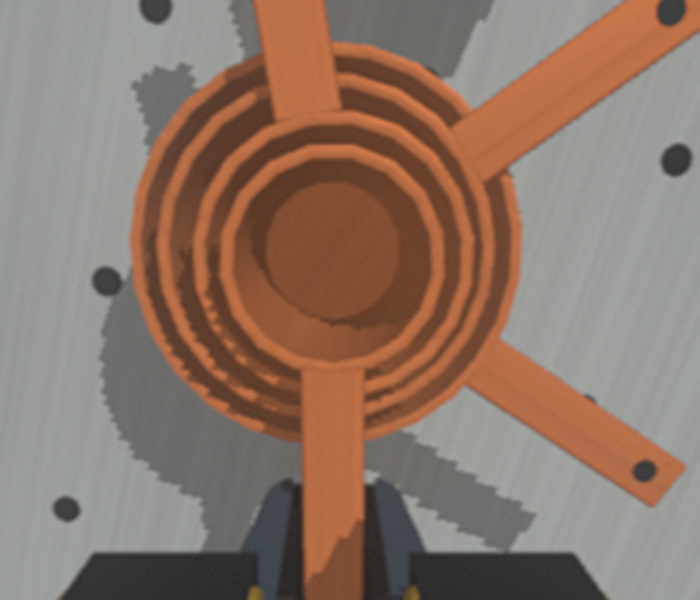

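All four are nested concentrically, with floor contact at 4 N. Release and retreat.

```bash
python3 -m jog '[{"tx":0,"ty":0,"tz":-0.05,"wx":0,"wy":0,"wz":0,"gripper":-0.4},{"tx":0,"ty":0,"tz":0,"wx":0,"wy":0,"wz":0,"gripper":-0.4},{"tx":0,"ty":0,"tz":0,"wx":0,"wy":0,"wz":0,"gripper":-0.4},{"tx":0,"ty":0,"tz":-3,"wx":0,"wy":0,"wz":0,"gripper":-0.4},{"tx":0,"ty":0,"tz":-5,"wx":0,"wy":0,"wz":0,"gripper":-0.4},{"tx":-3,"ty":0,"tz":-5,"wx":0,"wy":0,"wz":0,"gripper":-0.4},{"tx":-4,"ty":-2,"tz":-5,"wx":0,"wy":0,"wz":0,"gripper":-0.4},{"tx":-4,"ty":-4,"tz":-3,"wx":0,"wy":0,"wz":0,"gripper":-0.4},{"tx":-4,"ty":-4,"tz":0,"wx":0,"wy":0,"wz":0,"gripper":-0.4},{"tx":-4,"ty":-4,"tz":0,"wx":0,"wy":0,"wz":0,"gripper":-0.4}]'; python3 -m jog '[{"tx":-3,"ty":-4,"tz":0,"wx":0,"wy":0,"wz":0,"gripper":-0.4},{"tx":0,"ty":-4,"tz":0,"wx":0,"wy":0,"wz":0,"gripper":-0.4},{"tx":0,"ty":-4,"tz":0,"wx":0,"wy":0,"wz":0,"gripper":-0.4},{"tx":0,"ty":-4,"tz":0,"wx":0,"wy":0,"wz":0,"gripper":-0.4},{"tx":0,"ty":0,"tz":0,"wx":0,"wy":0,"wz":0,"gripper":-0.4},{"tx":0,"ty":0,"tz":0,"wx":0,"wy":0,"wz":0,"gripper":-0.4},{"tx":0,"ty":0,"tz":0,"wx":0,"wy":0,"wz":0,"gripper":-0.4}]'; python3 -c "
from h import *
s=snap('wrist','w47');s=snap('scene');cv2.imwrite('pics/s47.png',cv2.resize(s['image'][90:330,180:440],None,fx=2.4,fy=2.4,interpolation=2)[...,::-1])
s=snap('top','t47')"; python3 caps.py
```

```text
time_s: 59.75
tcp_pos: [0.585, 0.0028, 0.2347]
orientation: [0.001, 0.608, 0.794, 0.001]
force: [0.3, -1.3, 0.5]
width: 0.0276
time_s: 60.45
tcp_pos: [0.4401, -0.0663, 0.2341]
orientation: [0.001, 0.608, 0.794, 0.0]
force: [-0.5, -0.2, -0.2]
width: 0.0269
wire (348, 192, 39, 23) [ 0.5962 -0.0687] tip [383 214] [ 0.623 -0.076]
wire (353, 172, 46, 14) [ 0.5958 -0.0334] tip [380 185] [ 0.6038 -0.0395]
wire (371, 124, 42, 26) [0.5942 0.021 ] tip [407 149] [0.6187 0.013 ]
wire (376, 101, 46, 16) [0.5868 0.0551] tip [407 116] [0.6024 0.0501]
wire (398, 44, 22, 22) [0.5727 0.1126] tip [407  65] [0.5792 0.1031]

red 211.1 141.0 r 8.8 fill 0.88 [0.5948 0.0811]
orange 333.9 133.5 r 8.6 fill 0.87 [ 0.6067 -0.2773]
```

View pics/s47.png

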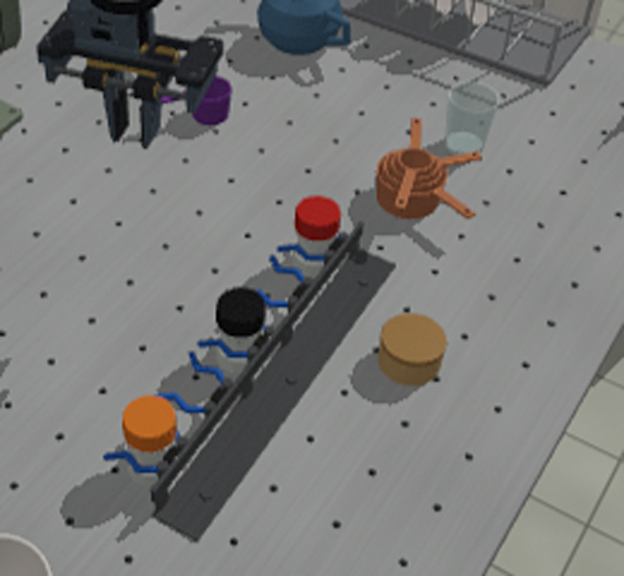

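View pics/t47.png

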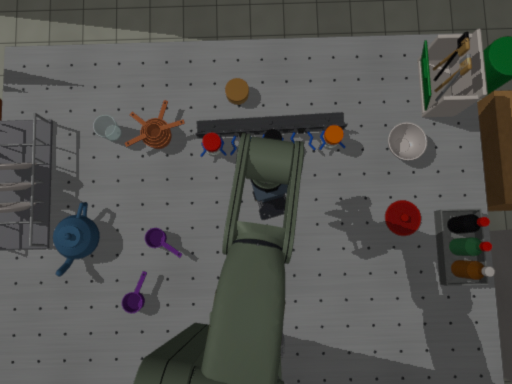

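View pics/w47.png

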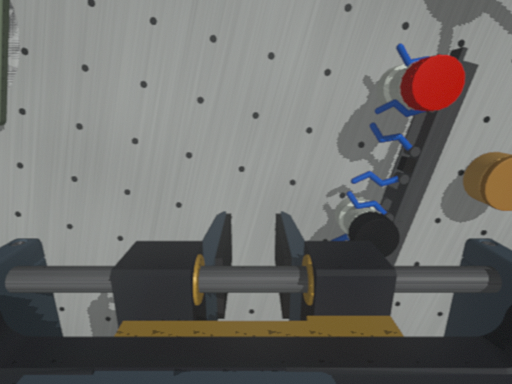

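Run:
```python
from h import *
s=snap('scene');o=s['image'];h=cv2.cvtColor(o,cv2.COLOR_RGB2HSV)
cv2.imwrite('pics/s48.png',cv2.resize(o[160:290,215:345],None,fx=4.5,fy=4.5,interpolation=2)[...,::-1])
for n,p in [('orange',[.6065,-.277,.09]),('black',[.6007,-.098,.09]),('red',[.595,.0815,.09])]: print(n,(np.array(proj(s,p))-[215,160])*4.5)
a=cv2.imread('pics/top0.png').astype(int);b=cv2.imread('pics/t47.png').astype(int)
for n,(x,y,w) in dict(salt=(237,91,14),glass=(107,127,16),bowl=(407,142,20),lid=(403,218,20),teapot=(76,237,28)).items():
    print(n,np.abs(a-b)[y-w:y+w,x-w:x+w].mean().round(1))
```

```text
orange [118.99398977 460.76203208]
black [290.59353555 252.77733124]
red [436.01436727  76.78285936]
salt 1.6
glass 1.8
bowl 1.9
lid 10.1
teapot 1.4
```

View pics/s48.png

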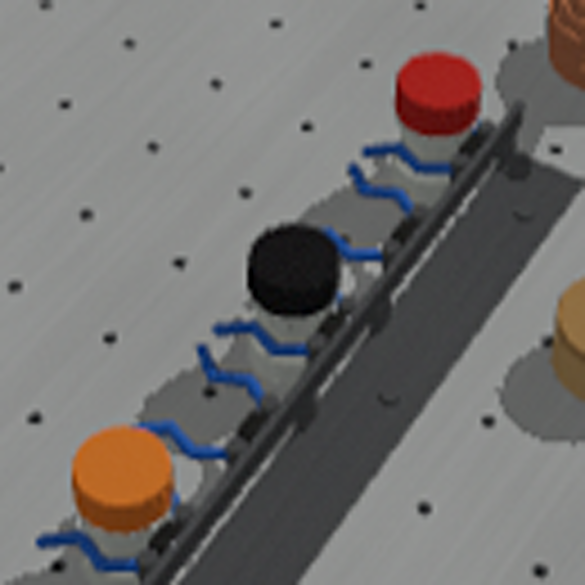

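The offsets from prediction match for all three caps (about +3,+3), so black is as far home as the other two. The lid's pixel change is the canister shadow leaving it. Hand in.

```bash
python3 -c "
from h import *
print(bot.hand_in(), monitor.read_state()['time_s'])"
```

```text
the job is handed in; nothing more can be done
the job is handed in; nothing more can be done
```

I clipped the three canisters that were out into clips of their own and nested the four copper cups. The job was handed in at about 61 s of robot time, with the robot clear of everything.

- **Canisters:** orange is in clip 0, black in clip 2 and red in clip 4. Each was pushed until it snapped in and met the hard rubber stop. The stop positions (x = 0.5645, 0.558 and 0.553 m) follow the rail's slant, and the last scene view shows all three caps upright and in line.
- **Cups:** B, C and D are in A in size order, with A standing where it was. C and D gave 3–4 N of floor contact before release. B was set down to the worked-out height without a clear contact reading. The last close view of the nest, taken just before I let go of D, shows all four rims concentric.
- **Other things on the ledge:** comparing the first and last top views, the teapot, glass, rice bowl and salt pot have not shifted. The lid's pixels changed, which I put down to the canister's shadow leaving it; it sits at the same pixel as before.

**What went wrong on the way:**
- The first try at pushing black in, held by its cap, tilted it. I drew it back upright and pushed from behind with low fingers instead.
- Pushing black in peaked at about 35 N each forward and upward at the wrist, because the cap was taking the load. The limits are 120 N at the wrist and 40 N for the gripper's body; I could not tell from the pictures whether the gripper's body touched the cap then. Red peaked at about 30 N.
- The cameras disagreed by a few millimetres on the cup positions, so I relied on the wrist views for those.

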